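# Scoop polished toggles out of the tumbling media and lay them in the tray

### The job

Lift every brass toggle out of the pan with the barred scoop, letting the white polishing balls drop back, and keep the gripper's own fingers off whatever lies in the pan. Then lay each toggle flat and straight lengthwise in a compartment of its own in the wooden tray and set the empty scoop back on its rubber mat, standing level. All balls must finish in the pan, and the bottle, the pliers and the file stay where they are.

Things in the scene. Friction and masses are not known exactly. Their poses are not given: they have to be found in the camera images.
- pan: Dark enamelled pan, fixed, open on top, slippery. Inner floor 180 (x) by 128 mm (y), 4 mm above the bench; the end nearer the robot (-x) slopes out at 50 deg from the horizontal, the far end (+x) at 75 deg, the side walls at 70 deg; rim 50 mm above the bench, inside from x = -129 to 102 mm and y = +-80 mm. Walls 3 mm. Origin: under the middle of the floor, at bench height.
- scoop: Steel scoop, loose, 0.22 kg. Floor of 2.5 mm bars along its x with clear gaps of 13.5 mm; open at the front (+x) where a 3 mm lip bar at x = 70 mm joins the bars; back plate at x = 0, 28 mm high; side plates 28 mm high at the back, sloping down to 3 mm at the lip, 114 mm over all in y. Origin: underside of the floor, mid-width, at the back plate. Set down, it stands level on its floor, grip up.
- scoop_grip (a point): Where to hold the scoop: on the axis of its wooden grip, 42 mm behind and 93.3 mm above the scoop's origin, 32 mm short of the grip's end. The grip is a straight bar 80 mm long, 20 mm wide (scoop y) and 22 mm thick; it rises from the top of the back plate and leans back (to -x) 30 deg from the vertical. Site axes are the scoop's.
- scoop_lip (a point): Middle of the scoop's front edge, on its underside, 70 mm ahead of the scoop's origin.
- scoop_base (a point): Middle of the scoop's floor, on its underside, 35 mm ahead of the scoop's origin.
- scoop_mat: Black rubber mat, fixed, 150 by 130 by 3 mm: the scoop's place. Origin: centre of its underside.
- felt_mat: Grey felt mat, fixed, 170 (x) by 150 (y) by 3 mm, between the pan and the tray: room to tip the scoop out. Origin: centre of its underside.
- tray: Wooden tray, fixed, 128 (x) by 131 mm (y), lined dark red. Six compartments, two rows of three, each 56 mm long (tray x) and 37 mm wide, centred at x = -30 and 30 mm and y = -41, 0 and 41 mm; floor 6 mm above the bench, ribs and edges 12 mm above the bench. Origin: centre of its underside.
- toggle1: Polished brass toggle, loose, 60 g: an eight-sided bar 44 mm long (its x) and 20 mm across flats, ends tapered, a groove round the middle. Origin: its centre, 10 mm above what it lies on. It stays on a facet and hardly rolls. Three to five toggles are there; an absent one has no pose.
- toggle2: Polished brass toggle, loose, 60 g: an eight-sided bar 44 mm long (its x) and 20 mm across flats, ends tapered, a groove round the middle. Origin: its centre, 10 mm above what it lies on. It stays on a facet and hardly rolls. Three to five toggles are there; an absent one has no pose.
- toggle3: Polished brass toggle, loose, 60 g: an eight-sided bar 44 mm long (its x) and 20 mm across flats, ends tapered, a groove round the middle. Origin: its centre, 10 mm above what it lies on. It stays on a facet and hardly rolls. Three to five toggles are there; an absent one has no pose.
- toggle4: Polished brass toggle, loose, 60 g: an eight-sided bar 44 mm long (its x) and 20 mm across flats, ends tapered, a groove round the middle. Origin: its centre, 10 mm above what it lies on. It stays on a facet and hardly rolls. Three to five toggles are there; an absent one has no pose.
- toggle5: Polished brass toggle, loose, 60 g: an eight-sided bar 44 mm long (its x) and 20 mm across flats, ends tapered, a groove round the middle. Origin: its centre, 10 mm above what it lies on. It stays on a facet and hardly rolls. Three to five toggles are there; an absent one has no pose.
- ball1: White ceramic polishing ball, loose, 10 mm across, 10 g, starts in the pan. Origin: its centre.
- ball2: White ceramic polishing ball, loose, 10 mm across, 10 g, starts in the pan. Origin: its centre.
- ball3: White ceramic polishing ball, loose, 10 mm across, 10 g, starts in the pan. Origin: its centre.
- ball4: White ceramic polishing ball, loose, 10 mm across, 10 g, starts in the pan. Origin: its centre.
- ball5: White ceramic polishing ball, loose, 10 mm across, 10 g, starts in the pan. Origin: its centre.
- ball6: White ceramic polishing ball, loose, 10 mm across, 10 g, starts in the pan. Origin: its centre.
- ball7: White ceramic polishing ball, loose, 10 mm across, 10 g, starts in the pan. Origin: its centre.
- ball8: White ceramic polishing ball, loose, 10 mm across, 10 g, starts in the pan. Origin: its centre.
- bottle: Bystander: clear bottle with white cap and orange label, 56 mm across, 150 mm high, standing on the bench. Origin: centre of its underside.
- pliers: Bystander: pliers with red handles, about 130 mm long and 10 mm high, lying on the bench. Origin: near its middle, at bench height.
- file: Bystander: file with a wooden handle, 180 mm long and 22 mm high, lying on the bench. Origin: near its middle, at bench height.
Not all that is in view belongs to the job. What is shaped like the toggle2 but pink is not meant.

How it is judged:
On the way:
1. every toggle is out of the pan while every ball is in it (not (x of toggle1 in the frame of pan between -0.1 and 0.1 m and y of toggle1 in the frame of pan between -0.072 and 0.072 m and z of toggle1 in the frame of pan below 0.06 m) and not (x of toggle2 in the frame of pan between -0.1 and 0.1 m and y of toggle2 in the frame of pan between -0.072 and 0.072 m and z of toggle2 in the frame of pan below 0.06 m) and not (x of toggle3 in the frame of pan between -0.1 and 0.1 m and y of toggle3 in the frame of pan between -0.072 and 0.072 m and z of toggle3 in the frame of pan below 0.06 m) and not (x of toggle4 in the frame of pan between -0.1 and 0.1 m and y of toggle4 in the frame of pan between -0.072 and 0.072 m and z of toggle4 in the frame of pan below 0.06 m) and not (x of toggle5 in the frame of pan between -0.1 and 0.1 m and y of toggle5 in the frame of pan between -0.072 and 0.072 m and z of toggle5 in the frame of pan below 0.06 m) and x of ball1 in the frame of pan between -0.1 and 0.1 m and y of ball1 in the frame of pan between -0.072 and 0.072 m and z of ball1 in the frame of pan between 0.0065 and 0.05 m and x of ball2 in the frame of pan between -0.1 and 0.1 m and y of ball2 in the frame of pan between -0.072 and 0.072 m and z of ball2 in the frame of pan between 0.0065 and 0.05 m and x of ball3 in the frame of pan between -0.1 and 0.1 m and y of ball3 in the frame of pan between -0.072 and 0.072 m and z of ball3 in the frame of pan between 0.0065 and 0.05 m and x of ball4 in the frame of pan between -0.1 and 0.1 m and y of ball4 in the frame of pan between -0.072 and 0.072 m and z of ball4 in the frame of pan between 0.0065 and 0.05 m and x of ball5 in the frame of pan between -0.1 and 0.1 m and y of ball5 in the frame of pan between -0.072 and 0.072 m and z of ball5 in the frame of pan between 0.0065 and 0.05 m and x of ball6 in the frame of pan between -0.1 and 0.1 m and y of ball6 in the frame of pan between -0.072 and 0.072 m and z of ball6 in the frame of pan between 0.0065 and 0.05 m and x of ball7 in the frame of pan between -0.1 and 0.1 m and y of ball7 in the frame of pan between -0.072 and 0.072 m and z of ball7 in the frame of pan between 0.0065 and 0.05 m and x of ball8 in the frame of pan between -0.1 and 0.1 m and y of ball8 in the frame of pan between -0.072 and 0.072 m and z of ball8 in the frame of pan between 0.0065 and 0.05 m), for 0.3 s.
At the end, for the whole second after the job is handed in: Each toggle rests on a compartment floor of its own: centre within 10 mm lengthwise, 11 mm sideways, under 13.5 mm up, within 0.25 rad of the tray's x. All balls are in the pan below its rim. The scoop rests level (0.12 rad) on its mat, base centre within 45 mm of the mat's centre ((x of toggle1 in the frame of tray between -0.04 and -0.02 m or x of toggle1 in the frame of tray between 0.02 and 0.04 m) and z of each of toggle1, toggle2, toggle3, toggle4, toggle5 in the frame of tray below 0.0195 m and angle between the x axis of each of toggle1, toggle2, toggle3, toggle4, toggle5 and the x axis of tray, either way round below 0.25 rad and (y of toggle1 in the frame of tray between -0.052 and -0.03 m or y of toggle1 in the frame of tray between -0.011 and 0.011 m or y of toggle1 in the frame of tray between 0.03 and 0.052 m) and (x of toggle2 in the frame of tray between -0.04 and -0.02 m or x of toggle2 in the frame of tray between 0.02 and 0.04 m) and (y of toggle2 in the frame of tray between -0.052 and -0.03 m or y of toggle2 in the frame of tray between -0.011 and 0.011 m or y of toggle2 in the frame of tray between 0.03 and 0.052 m) and (x of toggle3 in the frame of tray between -0.04 and -0.02 m or x of toggle3 in the frame of tray between 0.02 and 0.04 m) and (y of toggle3 in the frame of tray between -0.052 and -0.03 m or y of toggle3 in the frame of tray between -0.011 and 0.011 m or y of toggle3 in the frame of tray between 0.03 and 0.052 m) and (x of toggle4 in the frame of tray between -0.04 and -0.02 m or x of toggle4 in the frame of tray between 0.02 and 0.04 m) and (y of toggle4 in the frame of tray between -0.052 and -0.03 m or y of toggle4 in the frame of tray between -0.011 and 0.011 m or y of toggle4 in the frame of tray between 0.03 and 0.052 m) and (x of toggle5 in the frame of tray between -0.04 and -0.02 m or x of toggle5 in the frame of tray between 0.02 and 0.04 m) and (y of toggle5 in the frame of tray between -0.052 and -0.03 m or y of toggle5 in the frame of tray between -0.011 and 0.011 m or y of toggle5 in the frame of tray between 0.03 and 0.052 m) and linear speed of each of toggle1, toggle2, toggle3, toggle4, toggle5, scoop below 0.02 m/s and x of ball1 in the frame of pan between -0.1 and 0.1 m and y of ball1 in the frame of pan between -0.072 and 0.072 m and z of ball1 in the frame of pan between 0.0065 and 0.05 m and x of ball2 in the frame of pan between -0.1 and 0.1 m and y of ball2 in the frame of pan between -0.072 and 0.072 m and z of ball2 in the frame of pan between 0.0065 and 0.05 m and x of ball3 in the frame of pan between -0.1 and 0.1 m and y of ball3 in the frame of pan between -0.072 and 0.072 m and z of ball3 in the frame of pan between 0.0065 and 0.05 m and x of ball4 in the frame of pan between -0.1 and 0.1 m and y of ball4 in the frame of pan between -0.072 and 0.072 m and z of ball4 in the frame of pan between 0.0065 and 0.05 m and x of ball5 in the frame of pan between -0.1 and 0.1 m and y of ball5 in the frame of pan between -0.072 and 0.072 m and z of ball5 in the frame of pan between 0.0065 and 0.05 m and x of ball6 in the frame of pan between -0.1 and 0.1 m and y of ball6 in the frame of pan between -0.072 and 0.072 m and z of ball6 in the frame of pan between 0.0065 and 0.05 m and x of ball7 in the frame of pan between -0.1 and 0.1 m and y of ball7 in the frame of pan between -0.072 and 0.072 m and z of ball7 in the frame of pan between 0.0065 and 0.05 m and x of ball8 in the frame of pan between -0.1 and 0.1 m and y of ball8 in the frame of pan between -0.072 and 0.072 m and z of ball8 in the frame of pan between 0.0065 and 0.05 m and horizontal distance between scoop_base and scoop_mat below 0.045 m and z of scoop in the frame of scoop_mat below 0.01 m and angle between scoop's own z axis and vertical below 0.12 rad); the robot touches nothing.
It fails at once if the gripper's fingers touch a toggle or a ball that lies in the pan ((contact force between the fingers and toggle1 above 0.3 N and (x of toggle1 in the frame of pan between -0.1 and 0.1 m and y of toggle1 in the frame of pan between -0.072 and 0.072 m and z of toggle1 in the frame of pan below 0.05 m)) or (contact force between the fingers and toggle2 above 0.3 N and (x of toggle2 in the frame of pan between -0.1 and 0.1 m and y of toggle2 in the frame of pan between -0.072 and 0.072 m and z of toggle2 in the frame of pan below 0.05 m)) or (contact force between the fingers and toggle3 above 0.3 N and (x of toggle3 in the frame of pan between -0.1 and 0.1 m and y of toggle3 in the frame of pan between -0.072 and 0.072 m and z of toggle3 in the frame of pan below 0.05 m)) or (contact force between the fingers and toggle4 above 0.3 N and (x of toggle4 in the frame of pan between -0.1 and 0.1 m and y of toggle4 in the frame of pan between -0.072 and 0.072 m and z of toggle4 in the frame of pan below 0.05 m)) or (contact force between the fingers and toggle5 above 0.3 N and (x of toggle5 in the frame of pan between -0.1 and 0.1 m and y of toggle5 in the frame of pan between -0.072 and 0.072 m and z of toggle5 in the frame of pan below 0.05 m)) or (contact force between the fingers and ball1 above 0.3 N and (x of ball1 in the frame of pan between -0.1 and 0.1 m and y of ball1 in the frame of pan between -0.072 and 0.072 m and z of ball1 in the frame of pan below 0.05 m)) or (contact force between the fingers and ball2 above 0.3 N and (x of ball2 in the frame of pan between -0.1 and 0.1 m and y of ball2 in the frame of pan between -0.072 and 0.072 m and z of ball2 in the frame of pan below 0.05 m)) or (contact force between the fingers and ball3 above 0.3 N and (x of ball3 in the frame of pan between -0.1 and 0.1 m and y of ball3 in the frame of pan between -0.072 and 0.072 m and z of ball3 in the frame of pan below 0.05 m)) or (contact force between the fingers and ball4 above 0.3 N and (x of ball4 in the frame of pan between -0.1 and 0.1 m and y of ball4 in the frame of pan between -0.072 and 0.072 m and z of ball4 in the frame of pan below 0.05 m)) or (contact force between the fingers and ball5 above 0.3 N and (x of ball5 in the frame of pan between -0.1 and 0.1 m and y of ball5 in the frame of pan between -0.072 and 0.072 m and z of ball5 in the frame of pan below 0.05 m)) or (contact force between the fingers and ball6 above 0.3 N and (x of ball6 in the frame of pan between -0.1 and 0.1 m and y of ball6 in the frame of pan between -0.072 and 0.072 m and z of ball6 in the frame of pan below 0.05 m)) or (contact force between the fingers and ball7 above 0.3 N and (x of ball7 in the frame of pan between -0.1 and 0.1 m and y of ball7 in the frame of pan between -0.072 and 0.072 m and z of ball7 in the frame of pan below 0.05 m)) or (contact force between the fingers and ball8 above 0.3 N and (x of ball8 in the frame of pan between -0.1 and 0.1 m and y of ball8 in the frame of pan between -0.072 and 0.072 m and z of ball8 in the frame of pan below 0.05 m))).
It fails at once if the bottle, the pliers or the file is moved more than 30 mm or the bottle is tipped (distance of any of bottle, pliers, file from where it was at the start of the episode above 0.03 m or angle between bottle's own z axis and vertical above 0.4 rad).
Of toggle1, toggle2, toggle3, toggle4, toggle5 only 3 to 5 are there at a start; the rules pass over those that are not, and their reading is None.
At some moment in a run one of toggle1, toggle2, toggle3, toggle4, toggle5 may be knocked a few centimetres aside while the robot is not near it.
It also fails if it takes over 210 s, if anything falls off the work surface, if the arm or the gripper's body presses on something with over 40 N, if the wrist force passes 120 N, or if a joint passes its speed limit or range.

### The arm

A 6-joint arm with a two-finger parallel gripper is mounted at the origin on the work surface. World frame = base frame: x ahead of the robot, y to its left, z up, the work surface at z = 0. Lengths are in m, angles in rad, forces in N, time in s.
With the tool pointing down it reaches from about 0.375 to 0.975 m from the base axis. Payload 3.8 kg.
Tool frame: the origin (TCP) lies midway between the tips of the shut fingers; the grasp point (between the pads) lies 19 mm behind it; z points along the fingers, y is the line along which they close (so a half turn about z gives the same grasp; the last joint's range is limited). The gripper opens to 85 mm and grips with 20 to 120 N. Pads are 22 mm wide; open, the fingers measure 114 mm over their backs; the gripper's body (76 mm by 85 mm) begins 54 mm behind the grasp point. The pads swing forward as they close: fully open they stand 13 mm farther back than shut.
Start: joints at [-1.269, 0.264, 1.604, -0, 1.274, -0.037], TCP at [0.224, -0.637, 0.231] pointing down, gripper open.
Joint ranges: [-2.63, 2.63], [-0.94, 2.18], [0.31, 2.57], [-1.31, 4.45], [0, 2.66], [-2.55, 2.55]. Speed limits (rad/s): [2.57, 2.57, 3.14, 3.14, 3.14, 3.14].

### API

Orientations are given as a rotation vector (axis times angle).
In Python, from workcell import bot gives the robot as it stands.
- The arm moves only by the tool step_arm, never from a script. Its argument "motion" is a list of rows, each a list of 5 numbers: the finger opening in cm, from 0 to 8.54, then the shift along the tool's x, y, z in cm, then the turn about the tool's z in degrees. In form: [[claw, dx, dy, dz, twist], ...]. A call has 1 to 20 rows; each row is the pose to reach, as a shift and turn from the pose commanded when the call began, along the tool's axes at that moment; what a row does not reach only later rows make up. A row lasts 1/10 s, in which the tool goes at most 50 mm and 8.59 degrees, less where a joint would pass 70% of its speed; a pose out of reach is approached as far as the arm can. A call with a gripper value outside its range is refused whole. The fingers move at their own pace and stop on an object; "force" is the grip in N (left out, the last holds). Time passes only in rows, so rows that repeat a pose let the fingers close. It gives the time, the measured TCP pose, the force, the opening and the grip force at its end, in the units of the state.
- bot.read_state(): the state, without advancing time (a new reading comes with each control period).
- bot.read_camera(name): name is "side" or "top"; returns (picture, depth): 400x640x3 uint8, red, green, blue; 400x640 float32, m along the optical axis (not along the pixel's ray), 0 where there is no reading.
- bot.calibration(name): a dict with "mtx" (3x3 intrinsics, pixels), "origin" and "orientation" of the camera in the world. Camera axes: x right, y up, looking along -z (the intrinsics and any distortion apply to the point x, -y, -z); pixel columns grow to the right and rows downward; lengths in m; the calibration is good to about 2 mm. A picture is of the moment at which its call begins. calibration takes no time and is no camera call.
- bot.finish_job(): hands the job in; it is judged then, once.
The state is a dict: "time": time; "q": joint angles; "joint_vel": joint speeds; "joint_torque": joint torques, N m; "tool_pos": TCP position; "tcp_rot": TCP orientation; "wrist_force": force on the tool from outside, world axes, zero at the start; "torque": the same for the moment, N m; "width": opening from 0.0 (shut) to 1.0 (fully open); "grip_force": force on a finger pad.
Only numpy, scipy, OpenCV 4.12 (cv2) and the standard library are available. Lean on these libraries where they do the work, as an engineer would, in place of code of your own. Each camera call takes 0.05 s, during which the arm holds its last target. There are 200 camera calls.

## Working session

There is one attempt and no reset: what is moved stays moved. The work goes in short steps, Python scripts to look and compute and a tool call to move; the robot and the scene stay as the last step left them, time stands still between calls to the robot, and variables do not carry over. Pictures are saved under pics/ and viewed, at most 14 in all, crops included, and the job is handed in when it is done.

Besides the shell and the picture viewer there is one more tool, called by a JSON object that holds its "method" and its "body", one argument or row to a line. step_arm: Moves the arm, as the interface text tells. Its arguments: {"type":"object","properties":{"motion":{"type":"array","items":{"type":"array","items":{"type":"number"}}},"force":{"type":"number"}},"required":["motion"]}

```bash
ls; mkdir -p pics
cat > h.py <<'E'
import numpy as np, cv2
from scipy.spatial.transform import Rotation as R
from workcell import bot
def rot(o):
    o=np.array(o,float)
    return o if o.shape==(3,3) else R.from_rotvec(o).as_matrix()
def cal(n):
    c=bot.calibration(n); return np.array(c['mtx']),np.array(c['origin']),rot(c['orientation']),c
def ray(n,u,v):
    K,o,M,_=cal(n); d=np.linalg.inv(K)@np.array([u,v,1.]); return o,M@np.array([d[0],-d[1],-d[2]])
def onplane(n,u,v,z):
    o,d=ray(n,u,v); return o+d*(z-o[2])/d[2]
def cloud(n,dep):
    K,o,M,_=cal(n); v,u=np.mgrid[:dep.shape[0],:dep.shape[1]]
    x=(u-K[0,2])/K[0,0]*dep; y=(v-K[1,2])/K[1,1]*dep
    return np.stack([x,-y,-dep],-1)@M.T+o
def proj(n,p):
    K,o,M,_=cal(n); q=M.T@(np.array(p)-o); q=K@np.array([q[0],-q[1],-q[2]]); return q[:2]/q[2]
def shot(n,name=None):
    a,d=bot.read_camera(n)
    if name: cv2.imwrite('pics/'+name,a[:,:,::-1])
    return a,d
E
python3 - <<'E'
from h import *
for n in('top','side'):
    print(n,bot.calibration(n)); a,d=shot(n,n+'0.png'); np.savez('pics/%s0.npz'%n,a=a,d=d)
print(bot.read_state())
E
```

```text
pics
top {'mtx': array([[362.63597189,   0.        , 318.07306403],
       [  0.        , 362.63597189, 198.40383886],
       [  0.        ,   0.        ,   1.        ]]), 'origin': array([0.45585753, 0.06877133, 0.99833464]), 'orientation': array([ 0.13244835, -0.11177522, -1.57937098])}
side {'mtx': array([[399.3765784 ,   0.        , 319.53788972],
       [  0.        , 399.3765784 , 195.38596642],
       [  0.        ,   0.        ,   1.        ]]), 'origin': array([0.33617123, 0.78007164, 0.63974172]), 'orientation': array([ 0.2315959 , -1.29316461, -2.54335193])}
{'time': 0.1, 'q': array([-1.26890147e+00,  2.64701613e-01,  1.60525607e+00,  2.16787773e-05,
        1.27366058e+00, -3.69154820e-02]), 'joint_vel': array([ 0.0009616 , -0.00095194, -0.00228845,  0.00051801,  0.00121963,
       -0.00064602]), 'joint_torque': array([ 1.65708316e-03, -5.16706073e+01, -3.68590736e+01,  3.79096468e-05,
        6.24769338e-03, -7.30884085e-05]), 'tool_pos': array([ 0.22414689, -0.63600261,  0.2300604 ]), 'tcp_rot': array([-3.09464132e+00, -5.29311315e-01,  3.87811371e-04]), 'wrist_force': array([-0.22540976,  0.52318813,  0.35524187]), 'torque': array([-0.01661286,  0.00120278,  0.00855809]), 'grip_force': 0.0, 'width': 1.0000891854279275}
```

View pics/top0.png

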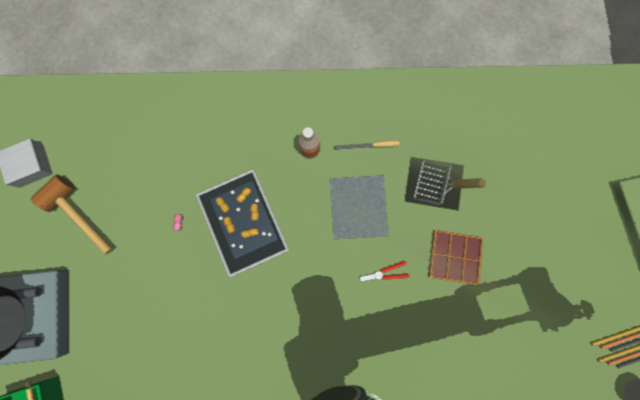

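View pics/side0.png

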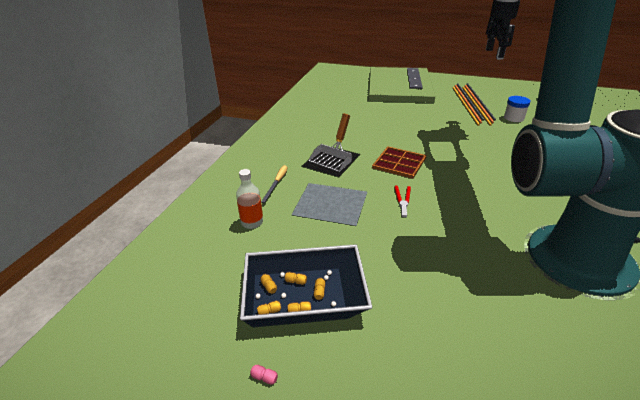

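The top view shows five toggles in the pan at (222,204), (244,195), (255,212), (229,225) and (250,233). The look-alikes are the pink toggle-shaped piece at (178,222), the orange file handle at (385,144) and the mallet at (53,193); I rule these out by colour, shape and place. The scoop is at (433,182), its grip at (470,183), and the tray at (456,257).

```bash
cat >> h.py <<'E'
def toggles(a,d,n='top',zc=None):
    hsv=cv2.cvtColor(a,cv2.COLOR_RGB2HSV)
    m=cv2.inRange(hsv,(12,140,90),(30,255,255))
    return m
E
python3 - <<'E'
from h import *
z=np.load('pics/top0.npz');a,d=z['a'],z['d'];C=cloud('top',d)
m=toggles(a,d); nn,L,S,cen=cv2.connectedComponentsWithStats(m)
def rect(pts): 
    r=cv2.minAreaRect(np.float32(pts)*1000); return np.round(r[0],1),np.round(r[1],1),round(r[2],1)
for i in range(1,nn):
    if S[i,4]>25:
        p=C[L==i]; print('br',cen[i].round(1),S[i,4],p.mean(0).round(4),p[:,2].max().round(3),rect(p[:,:2]))
# pan: rim bright gray pts with z~0.05
X,Y,Z=C[...,0],C[...,1],C[...,2]
u0,v0,u1,v1=185,160,300,285
sub=np.zeros(d.shape,bool);sub[v0:v1,u0:u1]=1
rim=sub&(Z>0.04)&(Z<0.062); print('pan rim',rim.sum(),rect(C[rim][:,:2]),Z[rim].mean())
print('bench z',Z[100:130,150:250].mean())
hsv=cv2.cvtColor(a,cv2.COLOR_RGB2HSV)
# tray
sub[:]=0;sub[222:292,420:495]=1;t=sub&(Z>0.006)&(Z<.03)&((hsv[...,0]<15)|(hsv[...,0]>165))&(hsv[...,1]>80);print('tray',t.sum(),rect(C[t][:,:2]))
# felt
sub[:]=0;sub[165:250,320:400]=1;t=sub&(hsv[...,1]<70);print('felt',t.sum(),rect(C[t][:,:2]))
sub[:]=0;sub[145:220,395:470]=1;t=sub&(a.max(-1)<60)&(Z<.015);print('smat',t.sum(),rect(C[t][:,:2]))
sub[:]=0;sub[145:220,400:500]=1;t=sub&(Z>.05);print('grip',t.sum(),rect(C[t][:,:2]),Z[t].max())
big=lambda u0,v0,u1,v1:cv2.resize(a[v0:v1,u0:u1],None,fx=4,fy=4,interpolation=cv2.INTER_CUBIC)
o=np.zeros((480,800,3),np.uint8);A=big(190,165,295,280);B=big(402,150,497,210);o[:460,:420]=A;o[:240,420:800]=B
cv2.imwrite('pics/crop1.png',o[:,:,::-1])
E
```

```text
br [310.5 152.8] 67 [0.7237 0.0989 0.0693] 0.998 (array([600.6,  74.6]), array([286.2,  45.4]), 11.3)
br [ 50.1 193.5] 698 [0.6255 0.7914 0.0594] 0.998 (array([568.9, 449.8]), array([789.5,  93.1]), 80.2)
br [243.3 194.6] 103 [0.6219 0.2852 0.023 ] 0.028 (array([622.6, 285.6]), array([19. , 42.4]), 52.9)
br [222.2 204.4] 98 [0.5955 0.3423 0.0235] 0.029 (array([595.6, 342.8]), array([43.5, 17.7]), 39.3)
br [254.1 211.5] 99 [0.5737 0.2528 0.0334] 0.998 (array([513.1, 174.9]), array([238.3,  37.2]), 52.8)
br [228.8 224.4] 103 [0.5408 0.3226 0.0233] 0.028 (array([540.6, 323.8]), array([43.2, 18.7]), 23.1)
br [249.6 232.3] 102 [0.5187 0.266  0.0235] 0.028 (array([519.3, 266.2]), array([17.9, 42.3]), 12.7)
br [462.3 249. ] 328 [ 0.4681 -0.3017  0.0186] 0.998 (array([ 475.6, -146.4]), array([415. , 125.5]), 79.0)
br [442.2 276.6] 61 [ 0.3963 -0.2455  0.0128] 0.018 (array([ 392.4, -254.9]), array([91.6, 23.1]), 66.1)
br [616.  335.5] 159 [ 0.2428 -0.6835  0.0092] 0.015 (array([ 241.9, -682.9]), array([  8.5, 131.4]), 16.9)
br [622.5 340.4] 36 [ 0.2308 -0.6975  0.0101] 0.015 (array([ 230.8, -698.4]), array([ 4.1, 93.8]), 17.0)
br [619.4 353.1] 141 [ 0.2032 -0.6755  0.023 ] 0.998 (array([ 305.4, -327.6]), array([845.4,  65.6]), 73.7)
pan rim 1078 (array([545., 282.]), array([238.2, 168.7]), 23.8) 0.051040489345649455
bench z 0.003545899325617207
tray 1639 (array([ 447.8, -286.1]), array([123.2, 119. ]), 80.5)
felt 3426 (array([567.1, -17.2]), array([214.3, 182. ]), 2.7)
smat 550 (array([ 628.2, -236.4]), array([142.6,  75.7]), 79.7)
grip 316 (array([ 559.2, -124.7]), array([ 46.1, 436.2]), 22.1) 0.9983346372721874
```

View pics/crop1.png

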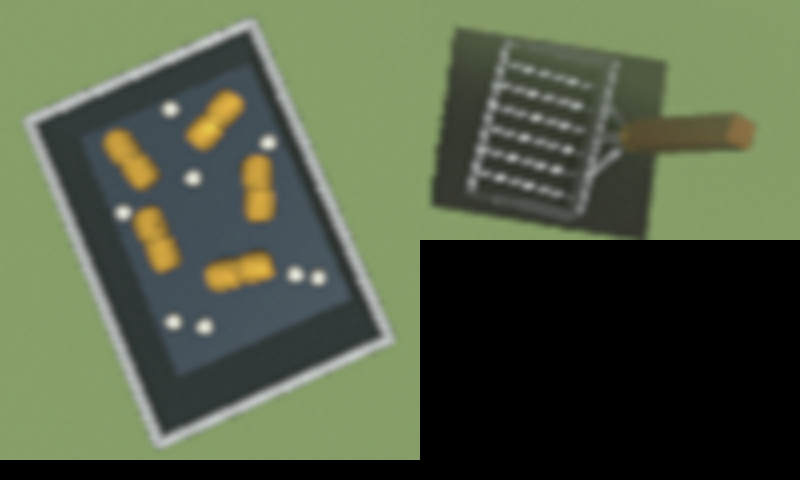

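The crop confirms it: five brass toggles and eight balls in the pan, and the scoop with its lip toward +y and its grip end at about (488,183). The tool only twists about its vertical axis, so I plan to tilt the scoop by letting it pivot in the pads.

Run:
```python
from h import *
z=np.load('pics/top0.npz');a,d=z['a'],z['d'];C=cloud('top',d);Z=C[...,2]
hsv=cv2.cvtColor(a,cv2.COLOR_RGB2HSV)
sub=np.zeros(d.shape,bool);sub[165:200,450:495]=1
g=sub&(Z>.04)&(Z<.2)&(hsv[...,1]>90)&(hsv[...,0]<22)
P=C[g];c=P.mean(0);_,_,V=np.linalg.svd(P-c);ax=V[0]*np.sign(V[0,2]);print('grip top',len(P),c,ax,'yaw',np.degrees(np.arctan2(-ax[1],-ax[0])),P[:,2].min(),P[:,2].max())
z2=np.load('pics/side0.npz');b,e=z2['a'],z2['d'];D=cloud('side',e)
h2=cv2.cvtColor(b,cv2.COLOR_RGB2HSV);s=np.zeros(e.shape,bool);s[108:146,325:355]=1
g2=s&(D[...,2]>.04)&(D[...,2]<.2)&(h2[...,1]>90)&(h2[...,0]<22)
P=D[g2];c=P.mean(0);_,_,V=np.linalg.svd(P-c);ax=V[0]*np.sign(V[0,2]);print('grip side',len(P),c,ax,np.degrees(np.arctan2(-ax[1],-ax[0])),P[:,2].min(),P[:,2].max())
for n,pts,zz in(('top',[(402+83/4,160),(402+52/4,150+190/4),(402+35.*1+19,150+16)],0.006),):
    for p in [(402+503/4-105,150+40/4),(402+472/4-105,150+190/4),(402+615/4-105,150+65/4),(402+580/4-105,150+212/4)]: print(np.array(p).round(1),onplane(n,*p,zz if p[0]<425 else .031).round(4))
# black mat corners
for p in [(456,28),(666,62),(648,238),(432,206)]: print('mat',onplane('top',402+p[0]/4-105,150+p[1]/4,.003).round(4))
# tray corners from wood mask
sub[:]=0;sub[222:292,420:495]=1
t=(sub&((hsv[...,0]<15)|(hsv[...,0]>165))&(hsv[...,1]>110)).astype(np.uint8)
t=cv2.morphologyEx(t,cv2.MORPH_OPEN,np.ones((3,3)));ct=max(cv2.findContours(t,0,2)[0],key=cv2.contourArea)
r=cv2.boxPoints(cv2.minAreaRect(ct));W=np.array([onplane('top',*p,.012) for p in r]);print('tray',r.round(1).tolist(),W.round(4),W.mean(0))
e=[W[i]-W[i-1] for i in range(4)];print([(round(np.linalg.norm(v),4),round(np.degrees(np.arctan2(v[1],v[0])),1)) for v in e])
for n,p in(('bottle',(309,150)),('pl',(363,278)),('pl2',(408,265)),('file',(340,146)),('file2',(398,143))): print(n,onplane('top',*p,.01).round(3))
for p in [(330,177),(384,175),(389,236),(334,240)]: print('felt',onplane('top',*p,.003).round(3))
```

```text
grip top 49 [ 0.62806284 -0.3050873   0.10928666] [-0.11977997 -0.56363684  0.81729203] yaw 78.00240636288633 0.06763576849575981 0.1310543776643549
grip side 205 [ 0.63040134 -0.29389934  0.0906443 ] [-0.14435061 -0.47427676  0.86846097] 73.0718774148181 0.05098738958102689 0.12807528907045618
[422.8 160. ] [ 0.7164 -0.2138  0.006 ]
[415.  197.5] [ 0.6103 -0.1866  0.006 ]
[450.8 166.2] [ 0.6912 -0.2817  0.031 ]
[442. 203.] [ 0.5905 -0.2516  0.031 ]
mat [ 0.7264 -0.1822  0.003 ]
mat [ 0.6997 -0.3275  0.003 ]
mat [ 0.5757 -0.3062  0.003 ]
mat [ 0.5999 -0.1593  0.003 ]
tray [[449.0, 239.0], [451.0, 239.0], [451.0, 247.0], [449.0, 247.0]] [[ 0.495  -0.2704  0.012 ]
 [ 0.495  -0.2757  0.012 ]
 [ 0.4736 -0.2743  0.012 ]
 [ 0.4737 -0.269   0.012 ]] [ 0.48434852 -0.27234266  0.012     ]
[(np.float64(0.0214), np.float64(-3.8)), (np.float64(0.0054), np.float64(-90.7)), (np.float64(0.0214), np.float64(176.1)), (np.float64(0.0053), np.float64(89.4))]
bottle [0.749 0.105 0.01 ]
pl [ 0.395 -0.036  0.01 ]
pl2 [ 0.427 -0.157  0.01 ]
file [0.759 0.017 0.01 ]
file2 [ 0.766 -0.146  0.01 ]
felt [0.672 0.047 0.003]
felt [ 0.676 -0.104  0.003]
felt [ 0.505 -0.111  0.003]
felt [0.496 0.039 0.003]
```

```bash
cat >> h.py <<'E'
def go(*tg):
    """tg: rows (x,y,z[m],yaw deg) -> cm/deg shifts from current pose"""
    s=bot.read_state(); M=rot(s['tcp_rot']); y0=np.degrees(np.arctan2(M[1,0],M[0,0]))
    for t in tg:
        dv=M.T@(np.array(t[:3])-s['tool_pos'])*100
        print(np.round(dv,2).tolist(),round((y0-t[3]+180)%360-180,1))
def st():
    s=bot.read_state();M=rot(s['tcp_rot']);print('t',s['time'],'pos',s['tool_pos'].round(4),'yaw',np.degrees(np.arctan2(M[1,0],M[0,0])).round(2),'tilt',np.degrees(np.arccos(-M[2,2])).round(2),'F',s['wrist_force'].round(1),'w',round(s['width'],3),'g',s['grip_force'],'q',s['q'].round(2))
E
python3 -c "
from h import *
st();go((.631,-.309,.23,75),(.631,-.309,.16,75),(.631,-.309,.077,75))"
```

```text
t 0.1 pos [ 0.2241 -0.636   0.2301] yaw 19.41 tilt 0.12 F [-0.2  0.5  0.4] w 1.0 g 0.0 q [-1.27  0.26  1.61  0.    1.27 -0.04]
[49.24, -17.32, 0.05] -55.6
[49.24, -17.3, 7.05] -55.6
[49.24, -17.29, 15.35] -55.6
```

{"method": "step_arm", "body": {
  "motion": [
    [8.5, 49.24, -17.3, 0, -55.6],
    [8.5, 49.24, -17.3, 0, -55.6],
    [8.5, 49.24, -17.3, 0, -55.6],
    [8.5, 49.24, -17.3, 0, -55.6],
    [8.5, 49.24, -17.3, 0, -55.6],
    [8.5, 49.24, -17.3, 0, -55.6],
    [8.5, 49.24, -17.3, 0, -55.6],
    [8.5, 49.24, -17.3, 0, -55.6],
    [8.5, 49.24, -17.3, 0, -55.6],
    [8.5, 49.24, -17.3, 0, -55.6],
    [8.5, 49.24, -17.3, 0, -55.6],
    [8.5, 49.24, -17.3, 0, -55.6],
    [8.5, 49.24, -17.3, 0, -55.6],
    [8.5, 49.24, -17.3, 5, -55.6],
    [8.5, 49.24, -17.3, 5, -55.6],
    [8.5, 49.24, -17.3, 5, -55.6]
  ]
}}

```text
time: 1.7
tool_pos: [0.6286, -0.3104, 0.1795]
tcp_rot: [-2.49, -1.908, 0.004]
wrist_force: [0.1, -0.6, 0.6]
width: 0.992
grip_force: 0.0
```

Run:
```python
from h import *
st();go((.631,-.309,.16,75),(.631,-.309,.077,75))
a,d=shot('side');b,e=shot('top')
A=cv2.resize(a[80:190,290:420],None,fx=3,fy=3);B=cv2.resize(b[120:230,390:520],None,fx=3,fy=3)
cv2.imwrite('pics/grasp.png',np.hstack([A,B])[:,:,::-1])
```

```text
t 1.7 pos [ 0.6286 -0.3104  0.1795] yaw 74.9 tilt 0.29 F [ 0.1 -0.6  0.6] w 0.992 g 0.0 q [-0.49  0.35  1.59 -0.    1.21 -0.23]
[0.19, 0.2, 1.95] -0.1
[0.19, 0.24, 10.25] -0.1
```

View pics/grasp.png

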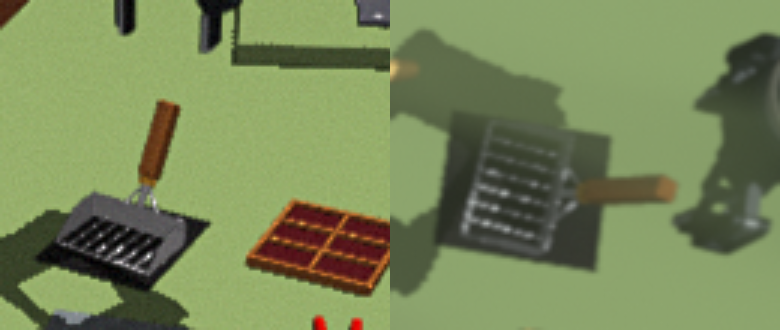

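The open fingers straddle the grip end in both views (side crop tips at (125,30) and (210,45), grip at (168,105)). Descending.

{"method": "step_arm", "body": {
  "motion": [
    [8.5, 0.2, 0.2, 5, 0],
    [8.5, 0.2, 0.2, 8, 0],
    [8.5, 0.2, 0.2, 10.2, 0],
    [8.5, 0.2, 0.2, 10.2, 0],
    [8.5, 0.2, 0.2, 10.2, 0],
    [1, 0.2, 0.2, 10.2, 0],
    [1, 0.2, 0.2, 10.2, 0],
    [1, 0.2, 0.2, 10.2, 0],
    [1, 0.2, 0.2, 10.2, 0],
    [1, 0.2, 0.2, 10.2, 0],
    [1, 0.2, 0.2, 10.2, 0],
    [1, 0.2, 0.2, 10.2, 0],
    [1, 0.2, 0.2, 10.2, 0],
    [1, 0.2, 0.2, 10.2, 0],
    [1, 0.2, 0.2, 10.2, 0]
  ],
  "force": 60
}}

```text
time: 3.3
tool_pos: [0.6339, -0.3088, 0.08]
tcp_rot: [2.492, 1.912, 0.0]
wrist_force: [-1.5, -0.3, 5.6]
width: 0.228
grip_force: 58.8
```

Run:
```python
from h import *
st()
```

```text
t 3.3 pos [ 0.6339 -0.3088  0.08  ] yaw 75.01 tilt 0.05 F [-1.5 -0.3  5.6] w 0.228 g 58.79375517368317 q [-0.49  0.44  1.66 -0.    1.04 -0.23]
```

```bash
cat >> h.py <<'E'
PO=np.array([.5574,.2874]);PY=np.radians(23.8);PX=np.array([np.cos(PY),np.sin(PY)]);PN=np.array([-PX[1],PX[0]])
def pan(x,y,z,yaw=0): # pan frame mm -> world target
    return (*(PO+PX*x/1000+PN*y/1000),z/1000,23.8+yaw)
def inpan(p): d=np.array(p[:2])-PO; return np.array([d@PX,d@PN])*1000
E
python3 - <<'E'
from h import *
x,y,_,_=pan(-30,-192,0);print(x,y)
go((.634,-.309,.2,75),(x,y,.2,113.8),(x,y,.079,113.8))
E
```

```text
0.6074319068641642 0.09962138488226194
[-0.03, 0.02, -12.0] 0.0
[38.76, -13.11, -12.02] -38.8
[38.76, -13.12, 0.08] -38.8
```

{"method": "step_arm", "body": {
  "motion": [
    [1, 0, 0, -3, 0],
    [1, 0, 0, -6, 0],
    [1, 0, 0, -9, 0],
    [1, 0, 0, -12, 0],
    [1, 3, -1, -12, -3],
    [1, 7, -2.4, -12, -7],
    [1, 11, -3.7, -12, -11],
    [1, 15, -5, -12, -15],
    [1, 19, -6.4, -12, -19],
    [1, 23, -7.8, -12, -23],
    [1, 27, -9.1, -12, -27],
    [1, 31, -10.5, -12, -31],
    [1, 35, -11.8, -12, -35],
    [1, 38, -12.8, -12, -38],
    [1, 38.76, -13.1, -12, -38.8],
    [1, 38.76, -13.1, -9, -38.8],
    [1, 38.76, -13.1, -6, -38.8],
    [1, 38.76, -13.1, -4, -38.8],
    [1, 38.76, -13.1, -2, -38.8],
    [1, 38.76, -13.1, -2, -38.8]
  ]
}}

```text
time: 5.3
tool_pos: [0.6071, 0.0988, 0.0976]
tcp_rot: [-1.717, -2.63, 0.002]
wrist_force: [-0.1, 0.5, -0.7]
width: 0.225
grip_force: 58.5
```

Run:
```python
from h import *
st();s=bot.read_state();print(inpan(s['tool_pos']));go(pan(-30,-192,79,90))
a,d=shot('side');b,e=shot('top')
A=cv2.resize(a[100:300,150:350],None,fx=2,fy=2);B=cv2.resize(b[120:280,190:350],None,fx=2.5,fy=2.5)
cv2.imwrite('pics/p5.png',np.hstack([A,B])[:,:,::-1])
```

```text
t 5.3 pos [0.6071 0.0988 0.0976] yaw 113.71 tilt 0.08 F [-0.1  0.5 -0.7] w 0.225 g 58.46499681472778 q [ 0.12  0.27  1.86 -0.    1.02 -0.29]
[ -30.61604888 -192.66186388]
[0.07, 0.06, 1.86] -0.1
```

View pics/p5.png

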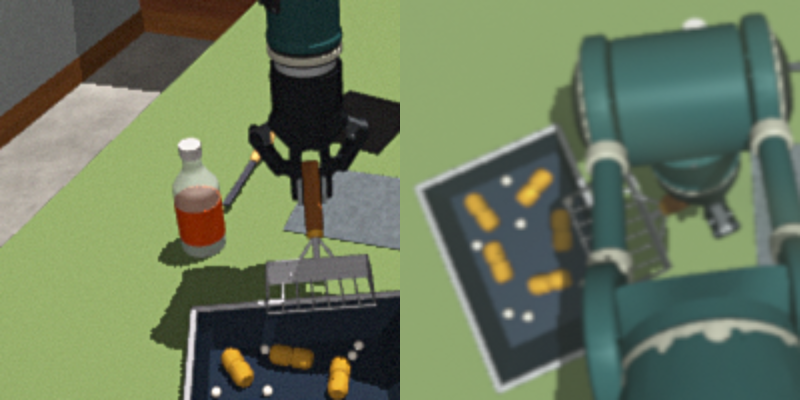

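Side crop: the scoop hangs level in front of the pan's near side, clear of the bottle (cap at (190,145)) and the file. Now pivot it against the pan's outer wall.

{"method": "step_arm", "body": {
  "motion": [
    [1, 0, 0, 1, 0],
    [1, 0, 0, 1.7, 0],
    [1, 0.5, 0, 1.7, 0],
    [1, 1.0, 0, 1.7, 0],
    [1, 1.4, 0, 1.6, 0],
    [1, 1.8, 0, 1.2, 0],
    [1, 2.2, 0, 0.8, 0],
    [1, 2.7, 0, 0.4, 0],
    [1, 3.1, 0, 0, 0],
    [1, 3.6, 0, -0.4, 0],
    [1, 4.1, 0, -0.8, 0],
    [1, 4.6, 0, -1.15, 0],
    [1, 5.2, 0, -1.5, 0],
    [1, 5.7, 0, -1.8, 0],
    [1, 6.3, 0, -2.1, 0],
    [1, 6.9, 0, -2.35, 0],
    [1, 7.5, 0, -2.6, 0],
    [1, 8.1, 0, -2.8, 0],
    [1, 8.7, 0, -3, 0],
    [1, 8.7, 0, -3, 0]
  ],
  "force": 25
}}

```text
time: 7.4
tool_pos: [0.5721, 0.1804, 0.1297]
tcp_rot: [1.714, 2.633, 0.001]
wrist_force: [-0.3, 0.4, -1.0]
width: 0.228
grip_force: 57.4
```

Run:
```python
from h import *
st();s=bot.read_state();print(inpan(s['tool_pos']))
a,d=shot('side')
A=cv2.resize(a[120:320,190:410],None,fx=3,fy=3)
cv2.imwrite('pics/p6.png',A[:,:,::-1])
```

```text
t 7.4 pos [0.5721 0.1804 0.1297] yaw 113.86 tilt 0.04 F [-0.3  0.4 -1. ] w 0.228 g 57.44909584522247 q [ 0.26  0.21  1.87  0.    1.06 -0.15]
[ -29.70367709 -103.88046156]
```

View pics/p6.png

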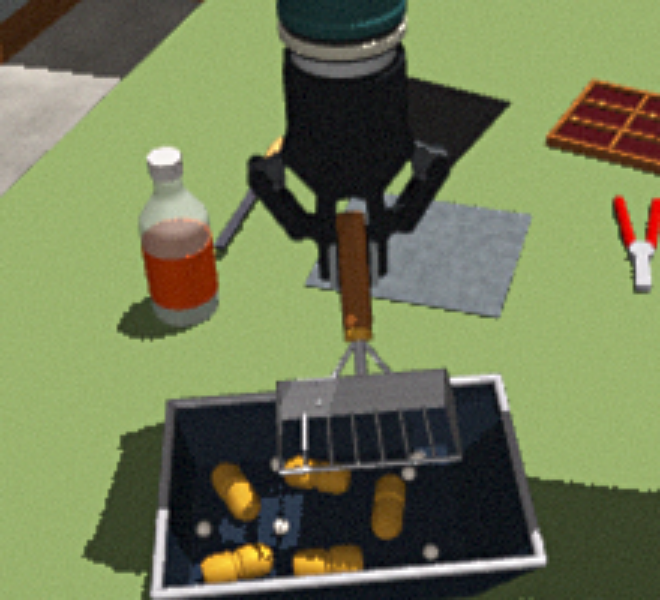

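Run:
```python
from h import *
a,d=shot('side');C=cloud('side',d)
def at(u,v): # crop px
    U,V=int(round(190+u/3)),int(round(120+v/3)); w=C[V-1:V+2,U-1:U+2].reshape(-1,3); return np.median(w,0)
for nm,u,v in(('backtopL',290,387),('backtopR',440,377),('backbotL',290,405),('back mid',360,390),('lipL',290,470),('lipM',370,467),('lipR',455,460),('gript',352,225),('gripb',357,325)):
    p=at(u,v);print(nm,p.round(4),inpan(p).round(1))
```

```text
backtopL [0.5896 0.2553 0.0914] [ 16.5 -42.4]
backtopR [0.4974 0.2169 0.0902] [-83.4 -40.3]
backbotL [0.5882 0.2586 0.0778] [ 16.6 -38.8]
back mid [0.5465 0.2382 0.0854] [-29.8 -40.6]
lipL [0.5636 0.3204 0.0892] [19.  27.6]
lipM [0.5426 0.2345 0.0041] [-34.9 -42.5]
lipR [0.4702 0.2795 0.0875] [-83.  28.]
gript [0.5733 0.1737 0.1696] [ -31.3 -110.5]
gripb [0.5555 0.2157 0.1212] [-30.7 -64.9]
```

The depth points show the lip is tilted up about 15°. It caught the rim on the way down, because I had placed it 3 mm inside the rim's outer edge. I'll back off, go lower and push against the outer wall again.

{"method": "step_arm", "body": {
  "motion": [
    [1, 0, 0, -2, 0],
    [1, -3, 0, -2.5, 0],
    [1, -7, 0, -2.5, 0],
    [1, -11, 0, -2.5, 0],
    [1, -14, 0, -2.5, 0],
    [1, -14, 0, 0, 0],
    [1, -14, 0, 3, 0],
    [1, -14, 0, 5, 0],
    [1, -14, 0, 6.4, 0],
    [1, -14, 0, 6.4, 0],
    [1, -13, 0, 6.4, 0],
    [1, -12.2, 0, 6.4, 0],
    [1, -11.6, 0, 6.4, 0],
    [1, -11, 0, 6.3, 0],
    [1, -10.5, 0, 6.0, 0],
    [1, -10, 0, 5.7, 0],
    [1, -9.5, 0, 5.5, 0],
    [1, -9.0, 0, 5.3, 0],
    [1, -8.5, 0, 5.2, 0],
    [1, -8.5, 0, 5.2, 0]
  ],
  "force": 25
}}

```text
time: 9.5
tool_pos: [0.6081, 0.1006, 0.0785]
tcp_rot: [1.712, 2.629, -0.0]
wrist_force: [2.7, -4.3, -2.4]
width: 0.223
grip_force: 57.4
```

```bash
cat >> h.py <<'E'
def scoopgeo(n='side'):
    """lip/back estimate from grey steel pixels in side cloud, sorted along scoop axis"""
    a,d=shot(n);C=cloud(n,d);return a,d,C
E
python3 - <<'E'
from h import *
st();s=bot.read_state();print(inpan(s['tool_pos']))
a,d=shot('side');C=cloud('side',d)
A=cv2.resize(a[100:320,190:410],None,fx=2.7,fy=2.7)
cv2.imwrite('pics/p7.png',A[:,:,::-1])
E
```

```text
t 9.5 pos [0.6081 0.1006 0.0785] yaw 113.87 tilt 0.27 F [ 2.7 -4.3 -2.4] w 0.223 g 57.418901324272156 q [ 0.13  0.29  1.87 -0.    0.98 -0.29]
[ -28.97994203 -191.3815897 ]
```

View pics/p7.png

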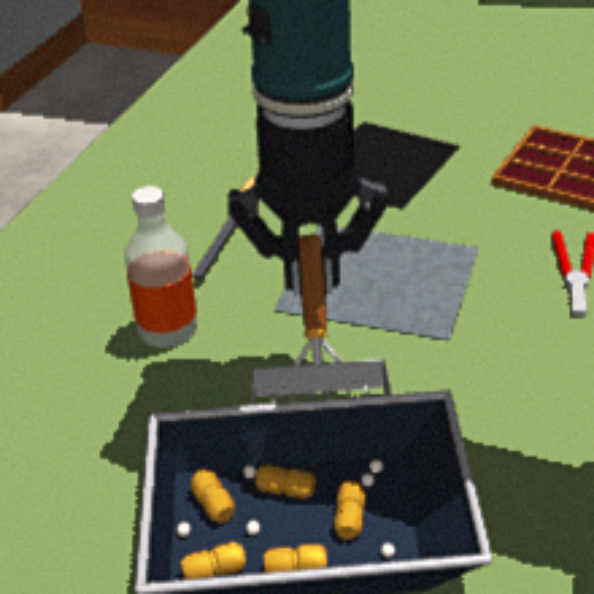

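The scoop is now outside with its lip against the wall (force about 5 N). Its back plate shows at (320,378) in the crop. Continuing the arc.

{"method": "step_arm", "body": {
  "motion": [
    [1, 0.4, 0, -0.1, 0],
    [1, 0.8, 0, -0.3, 0],
    [1, 1.2, 0, -0.65, 0],
    [1, 1.65, 0, -1.0, 0],
    [1, 2.1, 0, -1.45, 0],
    [1, 2.6, 0, -1.9, 0],
    [1, 3.1, 0, -2.3, 0],
    [1, 3.6, 0, -2.65, 0],
    [1, 4.1, 0, -3, 0],
    [1, 4.7, 0, -3.3, 0],
    [1, 5.3, 0, -3.6, 0],
    [1, 5.85, 0, -3.9, 0],
    [1, 6.4, 0, -4.15, 0],
    [1, 7, 0, -4.4, 0],
    [1, 7.6, 0, -4.6, 0],
    [1, 8.2, 0, -4.8, 0],
    [1, 8.8, 0, -4.95, 0],
    [1, 8.8, 0, -4.95, 0]
  ]
}}

```text
time: 11.35
tool_pos: [0.5706, 0.1832, 0.127]
tcp_rot: [-1.714, -2.632, -0.001]
wrist_force: [1.6, -3.0, -2.8]
width: 0.226
grip_force: 59.5
```

Run:
```python
from h import *
st();s=bot.read_state();print(inpan(s['tool_pos']))
a,d=shot('side');C=cloud('side',d)
A=cv2.resize(a[100:320,190:410],None,fx=2.7,fy=2.7)
cv2.imwrite('pics/p8.png',A[:,:,::-1])
```

```text
t 11.35 pos [0.5706 0.1832 0.127 ] yaw 113.85 tilt 0.05 F [ 1.6 -3.  -2.8] w 0.226 g 59.45062458515167 q [ 0.27  0.21  1.87  0.    1.06 -0.15]
[ -29.99541446 -100.61350927]
```

View pics/p8.png

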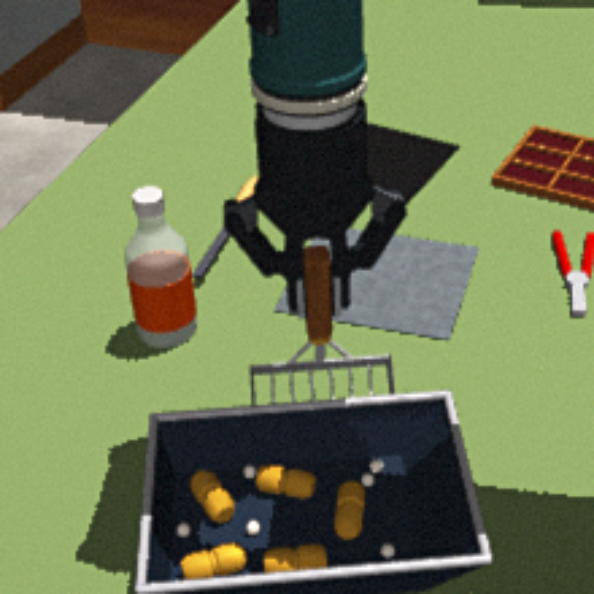

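{"method": "step_arm", "body": {
  "motion": [
    [1, -1.5, 0, 0, 0],
    [1, -3, 0, 0, 0],
    [1, -4.5, 0, 0, 0],
    [1, -4.5, 0, -3, 0],
    [1, -4.5, 0, -6, 0],
    [1, -4.5, 0, -9, 0],
    [1, -4.5, 0, -9, 0]
  ],
  "force": 60
}}

```text
time: 12.1
tool_pos: [0.5931, 0.1405, 0.2226]
tcp_rot: [1.714, 2.625, 0.011]
wrist_force: [1.5, 0.7, -1.1]
width: 0.223
grip_force: 59.6
```

Run:
```python
from h import *
st();s=bot.read_state();t=s['tool_pos'];ip=inpan(t);print(ip)
a,d=shot('side');C=cloud('side',d)
# steel points: within 57mm in pan x of tcp, 20..170 below pivot
q=(C[...,:2]-PO);px=q@PX*1000;py=q@PN*1000;Z=C[...,2]*1000
m=(abs(px-ip[0])<62)&(abs(py-ip[1]-20)<100)&(Z>60)&(Z<180)&(abs(px-ip[0])>20)
f=py[m]-ip[1];h=Z[m]-t[2]*1000-19
for lo in range(-40,90,10):
    k=(f>=lo)&(f<lo+10)
    if k.sum()>3: print(lo,k.sum(),h[k].min().round(),np.median(h[k]).round(),h[k].max().round())
A=cv2.resize(a[80:300,190:410],None,fx=2.7,fy=2.7)
cv2.imwrite('pics/p9.png',A[:,:,::-1])
go(pan(-120,0,230,0),pan(-95,0,230,0),pan(-95,0,180,0))
```

```text
t 12.1 pos [0.5931 0.1405 0.2226] yaw 113.72 tilt 0.57 F [ 1.5  0.7 -1.1] w 0.223 g 59.64619517326355 q [ 0.19  0.14  1.77  0.    1.22 -0.22]
[ -26.60719866 -148.8180685 ]
-30 43 -102.0 -99.0 -94.0
-20 133 -109.0 -90.0 -77.0
-10 90 -118.0 -81.0 -76.0
0 44 -124.0 -116.0 -84.0
10 47 -130.0 -122.0 -91.0
20 54 -140.0 -129.0 -102.0
30 61 -141.0 -138.0 -128.0
[14.82, -9.21, -1.09] 89.9
[14.82, -6.71, -1.08] 89.9
[14.83, -6.74, 3.92] 89.9
```

View pics/p9.png

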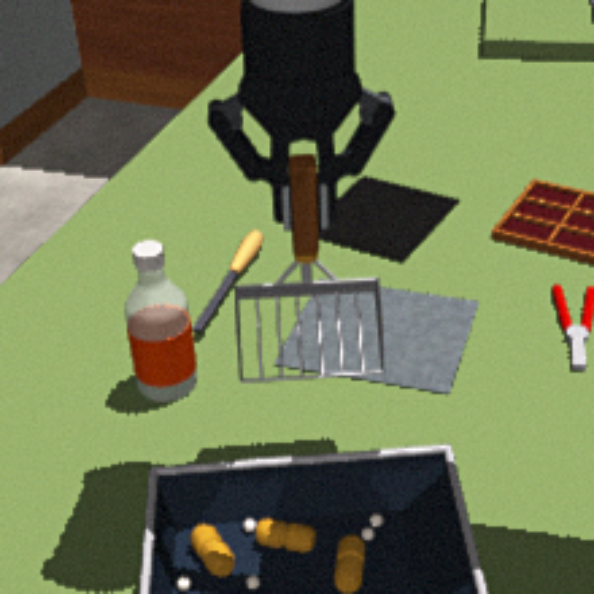

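The side view shows the scoop tilted lip-down about 35°, with the back bar at (310,287) and the lip at (310,378). Carrying it over the sloped end of the pan.

{"method": "step_arm", "body": {
  "motion": [
    [1, 1.5, -0.7, -1, 8],
    [1, 3, -1.4, -1, 16],
    [1, 4.5, -2.1, -1, 24],
    [1, 6, -2.8, -1, 32],
    [1, 7.5, -3.5, -1, 40],
    [1, 9, -4.2, -1, 48],
    [1, 10.5, -4.9, -1, 56],
    [1, 12, -5.6, -1, 64],
    [1, 13.5, -6.3, -1, 72],
    [1, 14.82, -6.9, -1, 80],
    [1, 14.82, -6.9, -1, 88],
    [1, 14.82, -6.9, -1, 89.9],
    [1, 14.82, -6.9, -1, 89.9]
  ]
}}

```text
time: 13.45
tool_pos: [0.4653, 0.248, 0.2246]
tcp_rot: [3.073, 0.65, -0.006]
wrist_force: [-0.1, -0.2, -2.2]
width: 0.223
grip_force: 59.6
```

```bash
cat >> h.py <<'E'
def steel(tilted_fwd=0):
    """height profile of scoop relative to pivot along pan x (scoop facing +x)"""
    s=bot.read_state();t=s['tool_pos'];ip=inpan(t)
    a,d=shot('side');C=cloud('side',d);q=C[...,:2]-PO;px=q@PX*1000;py=q@PN*1000;Z=C[...,2]*1000
    return s,t,ip,a,d,C,px,py,Z
E
python3 - <<'E'
from h import *
st();s,t,ip,a,d,C,px,py,Z=steel();print(ip);zz=t[2]*1000
m=(abs(py-ip[1])<64)&(abs(py-ip[1])>20)&(Z>62)&(Z<zz)&(px<0)
f=px[m]-ip[0];h=Z[m]-zz-19;l=py[m]-ip[1]
print('lat',np.percentile(l,[1,99]))
for lo in range(-40,60,10):
    k=(f>=lo)&(f<lo+10)
    if k.sum()>3: print(lo,k.sum(),h[k].min().round(),np.median(h[k]).round(),h[k].max().round())
go(pan(-97,0,230,0),pan(-97,0,150,0),pan(-97,0,130,0),pan(-40,0,130,0))
E
```

```text
t 13.45 pos [0.4653 0.248  0.2246] yaw 23.9 tilt 0.21 F [-0.1 -0.2 -2.2] w 0.223 g 59.569677114486694 q [ 0.44 -0.01  1.92  0.    1.23  1.6 ]
[-100.19024034    1.11897449]
lat [-61.66926776  58.16827891]
-30 53 -103.0 -97.0 -84.0
-20 159 -111.0 -88.0 -75.0
-10 192 -117.0 -98.0 -77.0
0 172 -123.0 -106.0 -85.0
10 166 -132.0 -114.0 -93.0
20 117 -139.0 -130.0 -108.0
30 44 -140.0 -137.0 -133.0
[0.3, 0.11, -0.52] 0.1
[0.32, 0.11, 7.48] 0.1
[0.33, 0.11, 9.48] 0.1
[6.03, 0.12, 9.47] 0.1
```

{"method": "step_arm", "body": {
  "motion": [
    [1, 0.3, 0.1, 2, 0],
    [1, 0.3, 0.1, 4, 0],
    [1, 0.3, 0.1, 6, 0],
    [1, 0.3, 0.1, 7.5, 0],
    [1, 0.3, 0.1, 8.5, 0],
    [1, 0.3, 0.1, 9.2, 0],
    [1, 0.3, 0.1, 9.5, 0],
    [1, 0.3, 0.1, 9.7, 0],
    [1, 0.3, 0.1, 9.7, 0],
    [1, 0.3, 0.1, 9.7, 0]
  ],
  "force": 120
}}

```text
time: 14.5
tool_pos: [0.4697, 0.2493, 0.1303]
tcp_rot: [-3.073, -0.651, -0.001]
wrist_force: [-0.0, 1.0, -1.8]
width: 0.221
grip_force: 117.4
```

Run:
```python
from h import *
st();s,t,ip,a,d,C,px,py,Z=steel();print(ip)
A=cv2.resize(a[160:330,220:390],None,fx=3.5,fy=3.5)
cv2.imwrite('pics/p10.png',A[:,:,::-1])
```

```text
t 14.5 pos [0.4697 0.2493 0.1303] yaw 23.92 tilt 0.04 F [-0.   1.  -1.8] w 0.221 g 117.35749125480652 q [ 0.44  0.08  2.01 -0.    1.05  1.59]
[-95.66250604   0.4977447 ]
```

View pics/p10.png

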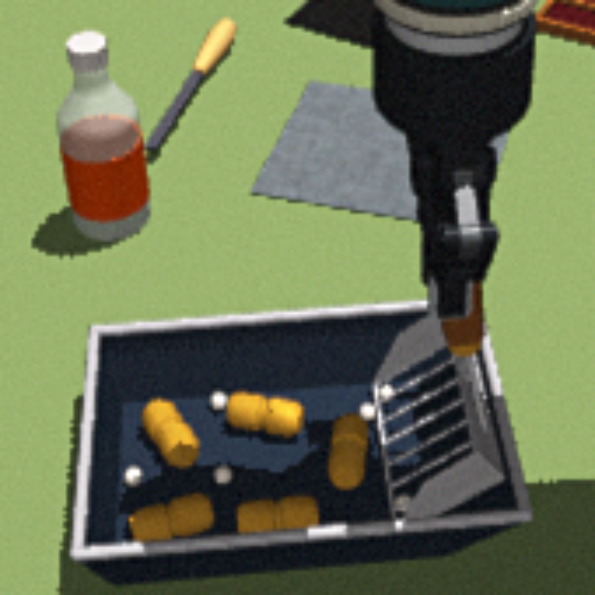

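The lip is down behind all five toggles (crop: lip edge from (378,385) to (400,525), nearest toggle at (348,452)). Touch down and sweep.

{"method": "step_arm", "body": {
  "motion": [
    [1, 0, 0, 0.2, 0],
    [1, 0, 0, 0.4, 0],
    [1, 0, 0, 0.5, 0],
    [1, 0.3, 0, 0.5, 0],
    [1, 0.6, 0, 0.5, 0],
    [1, 1, 0, 0.5, 0],
    [1, 1.4, 0, 0.5, 0],
    [1, 1.8, 0, 0.5, 0],
    [1, 2.2, 0, 0.5, 0],
    [1, 2.6, 0, 0.5, 0],
    [1, 3, 0, 0.5, 0],
    [1, 3.4, 0, 0.5, 0],
    [1, 3.8, 0, 0.5, 0],
    [1, 4.2, 0, 0.5, 0],
    [1, 4.6, 0, 0.5, 0],
    [1, 5, 0, 0.5, 0],
    [1, 5.4, 0, 0.5, 0],
    [1, 5.8, 0, 0.5, 0],
    [1, 5.8, 0, 0.5, 0]
  ]
}}

```text
time: 16.45
tool_pos: [0.5232, 0.273, 0.125]
tcp_rot: [-3.073, -0.651, -0.001]
wrist_force: [-1.3, -0.4, 3.9]
width: 0.217
grip_force: 118.2
```

Run:
```python
from h import *
st();s,t,ip,a,d,C,px,py,Z=steel();print(ip)
m=(abs(py-ip[1])<58)&(abs(py-ip[1])>20)&(Z>35)&(Z<t[2]*1000)&(px>-125)&(px<90)
f=px[m]-ip[0];h=Z[m]-t[2]*1000-19
for lo in range(-40,60,10):
    k=(f>=lo)&(f<lo+10)
    if k.sum()>3: print(lo,k.sum(),h[k].min().round(),np.median(h[k]).round())
hsv=cv2.cvtColor(a,cv2.COLOR_RGB2HSV);M=cv2.inRange(hsv,(12,140,60),(30,255,255));n,L,S,c=cv2.connectedComponentsWithStats(M)
for i in range(1,n):
    if S[i,4]>40 and 230<c[i][0]<390 and c[i][1]>225: P=np.median(C[L==i],0);print(c[i].round(),S[i,4],inpan(P).round(),P[2].round(3))
```

```text
t 16.45 pos [0.5232 0.273  0.125 ] yaw 23.91 tilt 0.05 F [-1.3 -0.4  3.9] w 0.217 g 118.17363739013672 q [0.44 0.19 1.9  0.   1.05 1.59]
[-37.14364035   0.60167969]
-30 65 -103.0 -96.0
-20 127 -109.0 -85.0
-10 79 -108.0 -93.0
0 70 -108.0 -98.0
10 48 -109.0 -102.0
[322. 259.] 106 [-49.  10.] 0.107
[284. 296.] 794 [34. 27.] 0.021
[268. 283.] 202 [ 59. -21.] 0.02
```

{"method": "step_arm", "body": {
  "motion": [
    [1, 0, 0, 0, 0],
    [1, 0, 0, 0.2, 0],
    [1, 0, 0, 0.4, 0],
    [1, 0, 0, 0.6, 0],
    [1, 0, 0, 0.9, 0],
    [1, 0, 0, 1.2, 0],
    [1, 0, 0, 1.5, 0],
    [1, 0, 0, 1.8, 0],
    [1, 0, 0, 2.1, 0],
    [1, 0, 0, 2.4, 0],
    [1, 0, 0, 2.4, 0]
  ],
  "force": 40
}}

```text
time: 17.6
tool_pos: [0.535, 0.2778, 0.1245]
tcp_rot: [-3.068, -0.649, -0.048]
wrist_force: [-19.1, -8.1, 89.0]
width: 0.216
grip_force: 127.3
```

```bash
cat >> h.py <<'E'
def report(crop=None,name=None):
    st();s,t,ip,a,d,C,px,py,Z=steel();print('tcp pan',ip.round(1))
    m=(abs(py-ip[1])<58)&(abs(py-ip[1])>48)&(Z>20)&(Z<t[2]*1000)&(px>-125)&(px<100)
    f=px[m]-ip[0];h=Z[m]-t[2]*1000-19
    print([(lo,int(k.sum()),float(h[k].min().round()),float(h[k].max().round())) for lo in range(-40,120,10) for k in [(f>=lo)&(f<lo+10)] if k.sum()>3])
    if name: cv2.imwrite('pics/'+name,cv2.resize(a[160:330,220:390],None,fx=3.5,fy=3.5)[:,:,::-1])
E
python3 -c "
from h import *
report(name='p11.png')"
```

```text
t 17.6 pos [0.535  0.2778 0.1245] yaw 23.9 tilt 1.78 F [-19.1  -8.1  89. ] w 0.216 g 127.34572649002075 q [ 0.44  0.2   1.89 -0.    1.02  1.59]
tcp pan [-24.4   0.2]
[(-40, 12, -98.0, -94.0), (-30, 46, -103.0, -80.0), (-20, 69, -113.0, -74.0), (-10, 103, -122.0, -81.0), (0, 98, -123.0, -90.0), (10, 42, -123.0, -99.0), (30, 4, -123.0, -122.0), (40, 4, -123.0, -122.0), (50, 17, -123.0, -118.0), (60, 9, -122.0, -119.0), (110, 8, -123.0, -119.0)]
```

View pics/p11.png

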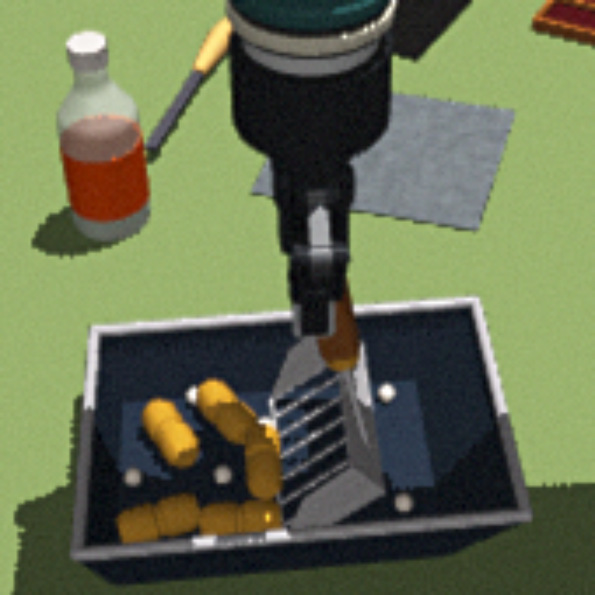

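The grip stayed at 127 N instead of easing, so the scoop didn't pivot and the wrist force reached 89 N. I'll relieve it, then open slightly so the scoop settles flat on the pan floor, and grip it again level. Crop: the five toggles lie ahead of the lip, around (200,460).

{"method": "step_arm", "body": {
  "motion": [
    [1, 0, 0, -1, 0],
    [1, 0, 0, -2, 0],
    [1, 0, 0, -2.2, 0],
    [1, 0, 0, -2.2, 0]
  ],
  "force": 20
}}

```text
time: 18.05
tool_pos: [0.5241, 0.2736, 0.1254]
tcp_rot: [-3.072, -0.651, -0.007]
wrist_force: [-3.1, 0.7, 18.3]
width: 0.221
grip_force: 118.1
```

```bash
python3 -c "
from h import *
report()"
```

```text
t 18.05 pos [0.5241 0.2736 0.1254] yaw 23.92 tilt 0.26 F [-3.1  0.7 18.3] w 0.221 g 118.10393214225769 q [0.44 0.19 1.9  0.   1.05 1.59]
tcp pan [-36.    0.8]
[(-40, 14, -98.0, -91.0), (-30, 55, -107.0, -79.0), (-20, 67, -115.0, -75.0), (-10, 103, -122.0, -82.0), (0, 100, -124.0, -92.0), (10, 27, -123.0, -102.0), (40, 4, -124.0, -122.0), (60, 13, -123.0, -121.0), (70, 14, -123.0, -120.0)]
```

Open a little (rather than all at once) to see whether it settles.

{"method": "step_arm", "body": {
  "motion": [
    [2.4, 0, 0, -0.2, 0],
    [2.8, 0, 0, -0.2, 0],
    [3.2, 0, 0, -0.2, 0],
    [3.2, 0, 0, -0.2, 0]
  ],
  "force": 20
}}

```text
time: 18.5
tool_pos: [0.5213, 0.2721, 0.1229]
tcp_rot: [3.073, 0.651, -0.005]
wrist_force: [-0.5, 0.5, -0.1]
width: 0.369
grip_force: 0.0
```

```bash
python3 -c "
from h import *
report(name='p12.png')"
```

```text
t 18.5 pos [0.5213 0.2721 0.1229] yaw 23.91 tilt 0.18 F [-0.5  0.5 -0.1] w 0.369 g 0.0 q [0.44 0.19 1.9  0.   1.05 1.59]
tcp pan [-39.2   0.5]
[(-40, 34, -121.0, -110.0), (-30, 34, -122.0, -110.0), (-20, 31, -122.0, -110.0), (-10, 27, -122.0, -110.0), (0, 12, -122.0, -117.0), (40, 5, -122.0, -119.0), (60, 7, -122.0, -119.0), (70, 15, -120.0, -117.0)]
```

View pics/p12.png

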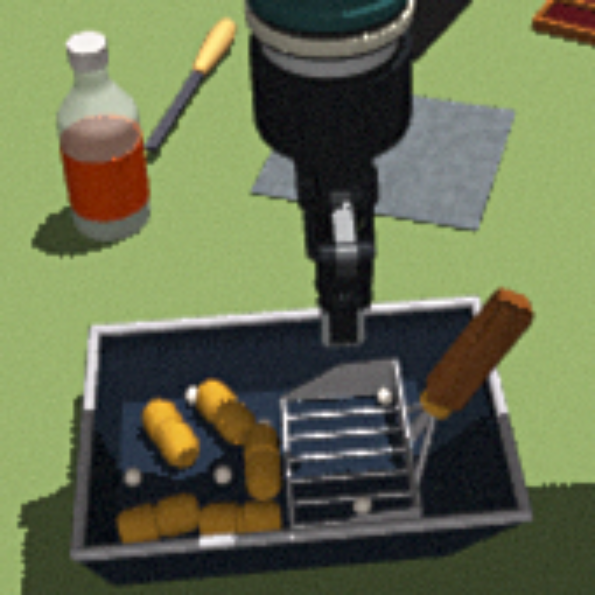

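The scoop now lies flat and level in the pan (lip at crop x 285, grip at (480,350)), with all five toggles ahead of its lip. I'll locate the grip numerically and take hold of it again.

Run:
```python
from h import *
a,d=shot('side');C=cloud('side',d);hsv=cv2.cvtColor(a,cv2.COLOR_RGB2HSV)
s=np.zeros(d.shape,bool);s[235:285,330:380]=1
g=s&(hsv[...,0]<14)&(hsv[...,1]>90)&(C[...,2]>.03)
P=C[g];print(len(P));L=np.array([[*inpan(p),p[2]*1000] for p in P])
for lo in range(40,130,10):
    k=(L[:,2]>=lo)&(L[:,2]<lo+10)
    if k.sum()>2: print(lo,k.sum(),L[k].min(0).round(1),L[k].mean(0).round(1),L[k].max(0).round(1))
q=C[...,:2]-PO;px=q@PX*1000;py=q@PN*1000;Z=C[...,2]*1000
m=(px>-90)&(px<0)&(abs(py)<75)&(Z>14)&(Z<40)&(hsv[...,1]<60)
print('side plates',[(lo,int(k.sum()),py[k].min().round(),py[k].max().round(),Z[k].max().round()) for lo in range(-90,20,5) for k in [m&(px>=lo)&(px<lo+5)] if k.sum()])
b,e=shot('top');CT=cloud('top',e);h2=cv2.cvtColor(b,cv2.COLOR_RGB2HSV)
g=(h2[...,0]<14)&(h2[...,1]>90)&(CT[...,2]>.04)&(CT[...,2]<.15);qq=CT[...,:2]-PO;gx=qq@PX*1000;gy=qq@PN*1000
g&=(gx<-60)&(gx>-180)&(abs(gy)<40);print('top',g.sum(),gx[g].mean(),gy[g].mean(),gy[g].min(),gy[g].max(),CT[g][:,2].mean() if g.sum() else 0)
```

```text
357
50 4 [-106.8    9.2   55.6] [-104.4   10.6   57.7] [-102.7   12.3   59.1]
60 38 [-110.8   -6.1   60.5] [-97.8   9.4  65.5] [-88.1  13.4  69.9]
70 51 [-117.8   -6.    70.1] [-101.5    7.7   75. ] [-90.7  12.4  79.9]
80 53 [-121.4   -7.2   80.3] [-106.     7.7   85.1] [-97.4  12.9  89.8]
90 48 [-126.2   -7.2   90.3] [-112.4    8.2   95.1] [-103.1   12.4   99.7]
100 47 [-133.5   -6.9  100.1] [-118.5    8.6  104.8] [-108.5   12.6  109.8]
110 48 [-139.    -2.9  110.3] [-124.3    7.6  114.6] [-114.2   12.8  119.9]
120 68 [-141.    -4.7  120.1] [-129.9    5.   124.4] [-120.2   13.2  129.4]
side plates [(-90, 8, np.float64(5.0), np.float64(16.0), np.float64(40.0)), (-85, 36, np.float64(-18.0), np.float64(27.0), np.float64(39.0)), (-80, 107, np.float64(-67.0), np.float64(59.0), np.float64(35.0)), (-75, 24, np.float64(-69.0), np.float64(59.0), np.float64(32.0)), (-70, 24, np.float64(-69.0), np.float64(61.0), np.float64(34.0)), (-65, 29, np.float64(-75.0), np.float64(59.0), np.float64(32.0)), (-60, 22, np.float64(-71.0), np.float64(73.0), np.float64(33.0)), (-55, 26, np.float64(-70.0), np.float64(59.0), np.float64(30.0)), (-50, 24, np.float64(-66.0), np.float64(59.0), np.float64(31.0)), (-45, 18, np.float64(-69.0), np.float64(60.0), np.float64(31.0)), (-40, 19, np.float64(-70.0), np.float64(59.0), np.float64(29.0)), (-35, 11, np.float64(-75.0), np.float64(56.0), np.float64(36.0)), (-30, 5, np.float64(-55.0), np.float64(-53.0), np.float64(21.0)), (-25, 5, np.float64(-54.0), np.float64(75.0), np.float64(20.0)), (-10, 1, np.float64(-74.0), np.float64(-74.0), np.float64(35.0))]<stdin>:14: RuntimeWarning: Mean of empty slice.
  ret = ret.dtype.type(ret / rcount)
Traceback (most recent call last):
ValueError: zero-size array to reduction operation minimum which has no identity
```

{"method": "step_arm", "body": {
  "motion": [
    [6, 0, -0.2, 0, 0],
    [6, -1, -0.2, 0, 0],
    [6, -3, -0.2, 0.5, 0],
    [6, -5, -0.2, 1.5, 0],
    [6, -7, -0.2, 3, 0],
    [6, -7.7, -0.2, 4, 0],
    [6, -7.7, -0.2, 4.2, 0],
    [6, -7.7, -0.2, 4.2, 0],
    [1, -7.7, -0.2, 4.2, 0],
    [1, -7.7, -0.2, 4.2, 0],
    [1, -7.7, -0.2, 4.2, 0],
    [1, -7.7, -0.2, 4.2, 0],
    [1, -7.7, -0.2, 4.2, 0],
    [1, -7.7, -0.2, 4.2, 0],
    [1, -7.7, -0.2, 4.2, 0]
  ],
  "force": 100
}}

```text
time: 20.15
tool_pos: [0.4522, 0.2436, 0.0836]
tcp_rot: [-3.073, -0.651, -0.003]
wrist_force: [1.5, -0.3, 6.5]
width: 0.213
grip_force: 97.5
```

```bash
cat >> h.py <<'E'
def tg(n='side'):
    """brass blobs (pan frame mm)"""
    a,d=shot(n);C=cloud(n,d);hsv=cv2.cvtColor(a,cv2.COLOR_RGB2HSV)
    q=C[...,:2]-PO;px=q@PX*1000;py=q@PN*1000;Z=C[...,2]*1000
    return a,d,C,hsv,px,py,Z
E
python3 - <<'E'
from h import *
report()
a,d,C,hsv,px,py,Z=tg('top')
M=((hsv[...,0]>11)&(hsv[...,0]<31)&(hsv[...,1]>130)&(hsv[...,2]>50)&(px>-90)&(px<100)&(abs(py)<75)&(Z>5)&(Z<60)).astype(np.uint8)
n,L,S,c=cv2.connectedComponentsWithStats(M)
for i in range(1,n):
    if S[i,4]>15: r=cv2.minAreaRect(np.float32(np.c_[px[L==i],py[L==i]]));print(S[i,4],np.round(r[0]),np.round(r[1]),round(r[2]),np.median(Z[L==i]).round())
E
```

```text
t 20.15 pos [0.4522 0.2436 0.0836] yaw 23.91 tilt 0.12 F [ 1.5 -0.3  6.5] w 0.213 g 97.45975971221924 q [ 0.45  0.1   2.09 -0.    0.95  1.6 ]
tcp pan [-113.9    2.4]
[(-20, 4, -60.0, -52.0), (-10, 25, -71.0, -57.0), (0, 20, -82.0, -70.0), (30, 11, -81.0, -70.0), (40, 36, -82.0, -70.0), (50, 36, -82.0, -70.0), (60, 26, -82.0, -72.0), (70, 26, -82.0, -73.0), (80, 6, -82.0, -79.0)]
105 [ 59. -28.] [20. 43.] 24 23.0
163 [52. 35.] [27. 76.] 89 23.0
200 [ 15. -22.] [28. 86.] 24 23.0
```

{"method": "step_arm", "body": {
  "motion": [
    [1, 0.4, 0, 0.1, 0],
    [1, 0.8, 0, 0.1, 0],
    [1, 1.2, 0, 0.1, 0],
    [1, 1.6, 0, 0.1, 0],
    [1, 2, 0, 0.1, 0],
    [1, 2.4, 0, 0.1, 0],
    [1, 2.8, 0, 0.1, 0],
    [1, 3.2, 0, 0.1, 0],
    [1, 3.6, 0, 0.1, 0],
    [1, 4, 0, 0.1, 0],
    [1, 4.3, 0.05, 0.1, 0],
    [1, 4.6, 0.1, 0.1, 0],
    [1, 4.9, 0.1, 0.1, 0],
    [1, 5.2, 0.1, 0.1, 0],
    [1, 5.5, 0.1, 0.1, 0],
    [1, 5.5, 0.1, 0.1, 0]
  ]
}}

```text
time: 21.85
tool_pos: [0.5024, 0.265, 0.0837]
tcp_rot: [-3.073, -0.651, -0.001]
wrist_force: [-3.3, -2.2, 13.0]
width: 0.216
grip_force: 98.2
```

```bash
cat >> h.py <<'E'
def brass(n='top',lo=5,hi=60,xr=(-130,105),yr=78,P=True):
    a,d,C,hsv,px,py,Z=tg(n)
    M=((hsv[...,0]>11)&(hsv[...,0]<31)&(hsv[...,1]>130)&(hsv[...,2]>50)&(px>xr[0])&(px<xr[1])&(abs(py)<yr)&(Z>lo)&(Z<hi)).astype(np.uint8)
    k,L,S,c=cv2.connectedComponentsWithStats(M)
    for i in range(1,k):
        if S[i,4]>15:
            r=cv2.minAreaRect(np.float32(np.c_[px[L==i],py[L==i]]));print(n,S[i,4],c[i].round().tolist(),np.round(r[0]).tolist(),np.round(r[1]).tolist(),round(r[2]),np.percentile(Z[L==i],[5,50,95]).round().tolist())
    return a
E
python3 - <<'E'
from h import *
st();print(inpan(bot.read_state()['tool_pos']));brass('top');brass('side')
E
```

```text
t 21.85 pos [0.5024 0.265  0.0837] yaw 23.92 tilt 0.05 F [-3.3 -2.2 13. ] w 0.216 g 98.22534799575806 q [0.44 0.2  1.97 0.   0.97 1.59]
[-59.395692     1.68715836]
top 251 [243.0, 192.0] [69.0, -33.0] [65.0, 47.0] 87 [18.0, 23.0, 27.0]
side 960 [266.0, 294.0] [66.0, -3.0] [64.0, 127.0] 9 [14.0, 22.0, 26.0]
side 30 [317.0, 279.0] [-38.0, 9.0] [6.0, 17.0] 60 [51.0, 55.0, 58.0]
```

{"method": "step_arm", "body": {
  "motion": [
    [1, 0.2, 0, 0, 0],
    [1, 0.4, 0, 0, 0],
    [1, 0.6, 0, 0, 0],
    [1, 0.8, 0, 0, 0],
    [1, 1, 0, 0, 0],
    [1, 1.2, 0, 0, 0],
    [1, 1.4, 0, 0, 0],
    [1, 1.6, 0, 0, 0],
    [1, 1.8, 0, 0, 0],
    [1, 2, 0, 0, 0],
    [1, 2.2, 0, 0, 0],
    [1, 2.2, 0, 0, 0]
  ]
}}

```text
time: 23.15
tool_pos: [0.5221, 0.2736, 0.0837]
tcp_rot: [-3.073, -0.651, 0.0]
wrist_force: [-4.3, -2.8, 13.5]
width: 0.219
grip_force: 98.5
```

Run:
```python
from h import *
st();print(inpan(bot.read_state()['tool_pos']));brass('top');a=brass('side')
cv2.imwrite('pics/p13.png',cv2.resize(a[210:340,230:380],None,fx=4,fy=4,interpolation=cv2.INTER_CUBIC)[:,:,::-1])
```

```text
t 23.15 pos [0.5221 0.2736 0.0837] yaw 23.91 tilt 0.0 F [-4.3 -2.8 13.5] w 0.219 g 98.5496199131012 q [0.44 0.24 1.93 0.   0.98 1.59]
[-37.85990915   1.61185651]
top 247 [243.0, 190.0] [69.0, -34.0] [59.0, 48.0] 84 [20.0, 25.0, 31.0]
side 956 [264.0, 294.0] [60.0, -8.0] [66.0, 122.0] 0 [16.0, 23.0, 28.0]
side 31 [306.0, 280.0] [-18.0, 9.0] [7.0, 21.0] 61 [50.0, 55.0, 59.0]
```

{"method": "step_arm", "body": {
  "motion": [
    [1, 0.2, 0, 0, 0],
    [1, 0.4, 0, 0, 0],
    [1, 0.6, 0, 0, 0],
    [1, 0.8, 0, 0, 0],
    [1, 0.9, 0, 0, 0],
    [1, 1, 0, 0, 0],
    [1, 1.1, 0, 0, 0],
    [1, 1.1, 0, 0, 0]
  ]
}}

```text
time: 24.05
tool_pos: [0.5317, 0.2777, 0.0837]
tcp_rot: [3.073, 0.651, -0.002]
wrist_force: [-5.4, -2.8, 14.7]
width: 0.218
grip_force: 98.8
```

Run:
```python
from h import *
st();print(inpan(bot.read_state()['tool_pos']));brass('top');a=brass('side')
b,_=shot('top')
A=cv2.resize(a[210:340,230:380],None,fx=4,fy=4,interpolation=cv2.INTER_CUBIC)[:400];B=cv2.resize(b[165:280,215:265],None,fx=4,fy=4,interpolation=cv2.INTER_CUBIC)[:400]
cv2.imwrite('pics/p13.png',np.hstack([A,B])[:,:,::-1])
```

```text
t 24.05 pos [0.5317 0.2777 0.0837] yaw 23.91 tilt 0.06 F [-5.4 -2.8 14.7] w 0.218 g 98.79624009132385 q [ 0.44  0.26  1.9  -0.    0.98  1.59]
[-27.43765541   1.55298824]
top 240 [242.0, 191.0] [69.0, -30.0] [47.0, 58.0] 7 [20.0, 27.0, 37.0]
side 968 [263.0, 293.0] [60.0, -9.0] [123.0, 66.0] 89 [17.0, 24.0, 31.0]
side 35 [301.0, 280.0] [-8.0, 9.0] [9.0, 23.0] 70 [51.0, 56.0, 60.0]
```

View pics/p13.png

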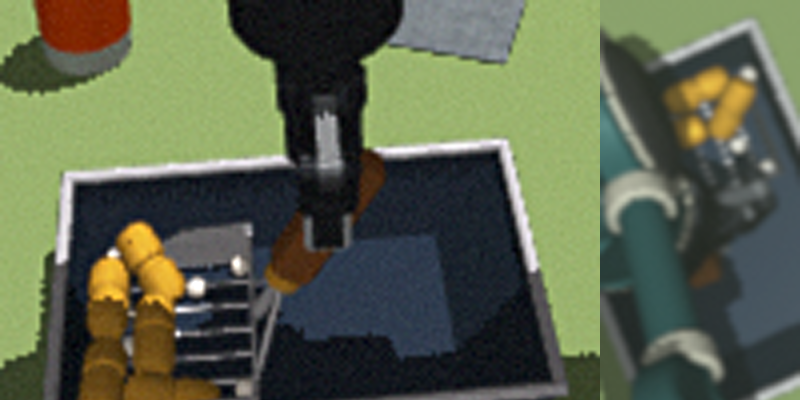

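All five toggles sit on the scoop near the lip, in two rows at crop x 100 and 155. The balls are visible between the bars. Press the last few millimetres.

{"method": "step_arm", "body": {
  "motion": [
    [1, 0.1, 0, 0, 0],
    [1, 0.2, 0, 0, 0],
    [1, 0.3, 0, 0, 0],
    [1, 0.4, 0, 0, 0],
    [1, 0.5, 0, 0, 0],
    [1, 0.5, 0, 0, 0]
  ]
}}

```text
time: 24.8
tool_pos: [0.5361, 0.2797, 0.0838]
tcp_rot: [3.073, 0.651, -0.002]
wrist_force: [-5.3, -3.3, 14.6]
width: 0.219
grip_force: 98.8
```

Run:
```python
from h import *
st();ip=inpan(bot.read_state()['tool_pos']);print(ip)
a,d,C,hsv,px,py,Z=tg('side')
# lip/bars in side cloud: steel brightness unreliable; brass footprint extents per y band
M=(hsv[...,0]>11)&(hsv[...,0]<31)&(hsv[...,1]>130)&(px>0)&(px<110)&(abs(py)<78)&(Z>5)&(Z<60)
for lo in range(-75,75,15):
    k=M&(py>=lo)&(py<lo+15)
    if k.sum()>5: print(lo,k.sum(),'x',np.percentile(px[k],[2,98]).round(),'z',np.percentile(Z[k],[2,50,98]).round())
```

```text
t 24.8 pos [0.5361 0.2797 0.0838] yaw 23.91 tilt 0.08 F [-5.3 -3.3 14.6] w 0.219 g 98.83551478385925 q [ 0.44  0.26  1.89 -0.    0.99  1.59]
[-22.5765541    1.54886728]
-75 6 x [60. 72.] z [18. 22. 24.]
-60 43 x [54. 90.] z [11. 35. 40.]
-45 143 x [47. 92.] z [19. 27. 36.]
-30 123 x [46. 92.] z [13. 23. 28.]
-15 140 x [53. 92.] z [12. 24. 28.]
0 98 x [ 0. 90.] z [17. 26. 58.]
15 128 x [53. 93.] z [14. 24. 30.]
30 169 x [34. 94.] z [18. 26. 33.]
45 138 x [32. 91.] z [15. 24. 33.]
```

{"method": "step_arm", "body": {
  "motion": [
    [1, 0.15, 0, 0, 0],
    [1, 0.3, 0, 0, 0],
    [1, 0.3, 0, -0.3, 0],
    [1, 0.35, 0, -0.6, 0],
    [1, 0.4, 0, -0.9, 0],
    [1, 0.45, 0, -1.2, 0],
    [1, 0.5, 0, -1.5, 0],
    [1, 0.55, 0, -1.8, 0],
    [1, 0.6, 0, -2.1, 0],
    [1, 0.65, 0, -2.4, 0],
    [1, 0.65, 0, -2.7, 0],
    [1, 0.65, 0, -3, 0],
    [1, 0.65, 0, -3, 0]
  ]
}}

```text
time: 26.15
tool_pos: [0.5431, 0.2829, 0.1126]
tcp_rot: [-3.073, -0.651, -0.002]
wrist_force: [-0.6, 0.4, -4.1]
width: 0.216
grip_force: 97.9
```

```bash
cat >> h.py <<'E'
def bands(n='side',hi=120):
    a,d,C,hsv,px,py,Z=tg(n);ip=inpan(bot.read_state()['tool_pos'])
    M=(hsv[...,0]>11)&(hsv[...,0]<31)&(hsv[...,1]>130)&(px>ip[0]+30)&(px<130)&(abs(py)<78)&(Z>5)&(Z<hi)
    for lo in range(-75,75,15):
        k=M&(py>=lo)&(py<lo+15)
        if k.sum()>5: print(lo,k.sum(),'x-tcp',(np.percentile(px[k],[2,98])-ip[0]).round(),'z',np.percentile(Z[k],[2,50,98]).round())
    return a
E
python3 - <<'E'
from h import *
st();print(inpan(bot.read_state()['tool_pos']));bands()
E
```

```text
t 26.15 pos [0.5431 0.2829 0.1126] yaw 23.91 tilt 0.08 F [-0.6  0.4 -4.1] w 0.216 g 97.86782383918762 q [0.44 0.24 1.86 0.   1.04 1.59]
[-14.94384702   1.64151103]
-75 11 x-tcp [ 68. 113.] z [ 7. 26. 39.]
-60 34 x-tcp [77. 99.] z [56. 63. 67.]
-45 150 x-tcp [ 68. 112.] z [48. 55. 65.]
-30 123 x-tcp [ 65. 111.] z [41. 51. 56.]
-15 148 x-tcp [ 72. 113.] z [40. 52. 56.]
0 72 x-tcp [ 72. 107.] z [47. 52. 55.]
15 137 x-tcp [ 72. 111.] z [45. 53. 57.]
30 159 x-tcp [ 53. 115.] z [42. 54. 61.]
45 142 x-tcp [ 52. 114.] z [43. 52. 60.]
```

{"method": "step_arm", "body": {
  "motion": [
    [1, 0, 0, -0.4, 0],
    [1, -0.1, 0, -0.8, 0],
    [1, -0.2, 0, -1.2, 0],
    [1, -0.3, 0, -1.6, 0],
    [1, -0.4, 0, -2, 0],
    [1, -0.5, 0, -2.4, 0],
    [1, -0.7, 0, -2.8, 0],
    [1, -0.9, 0, -3.2, 0],
    [1, -1.1, 0, -3.6, 0],
    [1, -1.3, 0, -4, 0],
    [1, -1.4, 0, -4.4, 0],
    [1, -1.5, 0, -4.8, 0],
    [1, -1.5, 0, -5, 0],
    [1, -1.5, 0, -5, 0],
    [1, -1.5, 0, -5, 0]
  ]
}}

```text
time: 27.7
tool_pos: [0.5289, 0.2766, 0.1617]
tcp_rot: [3.073, 0.651, -0.0]
wrist_force: [0.0, -0.9, -2.8]
width: 0.218
grip_force: 97.8
```

Run:
```python
from h import *
st();print(inpan(bot.read_state()['tool_pos']));bands(hi=160)
for n in('side','top'):
    a,d,C,hsv,px,py,Z=tg(n)
    W=((hsv[...,1]<60)&(hsv[...,2]>120)&(px>-100)&(px<115)&(abs(py)<72)).astype(np.uint8)
    k,L,S,c=cv2.connectedComponentsWithStats(W)
    for i in range(1,k):
        if 3<S[i,4]<120: print(n,S[i,4],c[i].round().tolist(),'x',px[L==i].mean().round(),'y',py[L==i].mean().round(),'z',np.percentile(Z[L==i],[10,50,90]).round())
```

```text
t 27.7 pos [0.5289 0.2766 0.1617] yaw 23.91 tilt 0.0 F [ 0.  -0.9 -2.8] w 0.218 g 97.79486417770386 q [ 0.44  0.17  1.85 -0.    1.12  1.59]
[-30.43741956   1.58209979]
-45 101 x-tcp [ 68. 112.] z [ 23. 102. 106.]
-30 116 x-tcp [ 70. 108.] z [ 87.  97. 102.]
-15 59 x-tcp [72. 90.] z [  7. 102. 105.]
0 73 x-tcp [72. 92.] z [ 17. 101. 105.]
15 155 x-tcp [73. 96.] z [ 15.  90. 104.]
30 149 x-tcp [55. 95.] z [ 13. 101. 106.]
45 122 x-tcp [52. 94.] z [ 18.  99. 105.]
side 66 [331.0, 3.0] x -71.0 y -39.0 z [531. 535. 538.]
side 4 [327.0, 22.0] x -55.0 y 59.0 z [531. 532. 533.]
side 4 [288.0, 23.0] x -12.0 y 61.0 z [533. 534. 535.]
side 4 [282.0, 32.0] x -3.0 y 62.0 z [524. 525. 525.]
side 5 [336.0, 35.0] x -66.0 y 59.0 z [517. 518. 518.]
side 9 [335.0, 40.0] x -65.0 y 59.0 z [510. 513. 515.]
side 48 [279.0, 48.0] x 1.0 y 61.0 z [498. 506. 516.]
side 45 [335.0, 52.0] x -65.0 y 59.0 z [493. 499. 505.]
side 68 [293.0, 68.0] x -14.0 y 61.0 z [476. 481. 490.]
side 79 [320.0, 69.0] x -46.0 y 60.0 z [474. 478. 485.]
side 118 [315.0, 149.0] x -39.0 y 33.0 z [353. 356. 357.]
side 70 [312.0, 207.0] x
[... 235 characters left out ...]
[82. 84. 88.]
side 11 [259.0, 261.0] x 71.0 y -21.0 z [82. 83. 84.]
side 8 [288.0, 265.0] x 16.0 y -6.0 z [82. 83. 84.]
side 5 [296.0, 267.0] x 1.0 y 23.0 z [105. 105. 107.]
side 5 [258.0, 275.0] x 79.0 y -29.0 z [ 8. 14. 83.]
side 14 [286.0, 275.0] x 23.0 y -39.0 z [ 3. 12. 62.]
side 14 [256.0, 296.0] x 85.0 y 2.0 z [ 9. 11. 13.]
side 14 [262.0, 297.0] x 71.0 y 5.0 z [ 9. 11. 13.]
side 15 [286.0, 307.0] x 24.0 y 36.0 z [ 9. 12. 14.]
top 58 [239.0, 176.0] x 101.0 y -41.0 z [51. 54. 56.]
top 14 [250.0, 182.0] x 85.0 y -58.0 z [ 5. 13. 16.]
top 8 [232.0, 186.0] x 82.0 y -15.0 z [21. 83. 86.]
top 7 [249.0, 201.0] x 32.0 y -36.0 z [10. 14. 83.]
top 8 [256.0, 204.0] x 15.0 y -54.0 z [12. 51. 97.]
```

Run:
```python
from h import *
go((.587,-.107,.19,90),(.587,-.107,.082,90))
brass('side',4,45);brass('top',4,45)
```

```text
[-10.22, 37.42, -2.85] -66.1
[-10.21, 37.42, 7.95] -66.1
side 194 [270.0, 304.0] [56.0, 24.0] [57.0, 20.0] 89 [15.0, 21.0, 24.0]
top 27 [248.0, 195.0] [52.0, -39.0] [11.0, 17.0] 89 [19.0, 23.0, 28.0]
```

{"method": "step_arm", "body": {
  "motion": [
    [1, -0.13, 0.48, -0.3, -3],
    [1, -0.4, 1.45, -0.8, -8],
    [1, -0.79, 2.89, -1.3, -14],
    [1, -1.32, 4.82, -1.8, -21],
    [1, -1.98, 7.23, -2.3, -28],
    [1, -2.63, 9.64, -2.8, -36],
    [1, -3.29, 12.06, -2.8, -44],
    [1, -3.95, 14.47, -2.8, -52],
    [1, -4.61, 16.88, -2.8, -58],
    [1, -5.27, 19.29, -2.8, -63],
    [1, -5.93, 21.7, -2.8, -66],
    [1, -6.59, 24.11, -2.8, -66],
    [1, -7.24, 26.52, -2.8, -66],
    [1, -7.9, 28.93, -2.8, -66],
    [1, -8.56, 31.34, -2.8, -66],
    [1, -9.09, 33.27, -2.8, -66],
    [1, -9.48, 34.72, -2.8, -66],
    [1, -9.8, 35.88, -2.8, -66],
    [1, -10.01, 36.65, -2.8, -66],
    [1, -10.2, 37.42, -2.8, -66]
  ]
}}

```text
time: 29.95
tool_pos: [0.5874, -0.107, 0.1897]
tcp_rot: [-2.223, -2.22, -0.0]
wrist_force: [-0.1, -0.3, -4.2]
width: 0.217
grip_force: 97.9
```

{"method": "step_arm", "body": {
  "motion": [
    [1, 0, 0, 0.5, 0],
    [1, 0, 0, 1.2, 0],
    [1, 0, 0, 2.2, 0],
    [1, 0, 0, 3.4, 0],
    [1, 0, 0, 4.6, 0],
    [1, 0, 0, 5.8, 0],
    [1, 0, 0, 7, 0],
    [1, 0, 0, 8.2, 0],
    [1, 0, 0, 9.2, 0],
    [1, 0, 0, 9.9, 0],
    [1, 0, 0, 10.2, 0],
    [1, 0, 0, 10.4, 0],
    [1, 0, 0, 10.5, 0],
    [1, 0, 0, 10.5, 0]
  ]
}}

```text
time: 31.35
tool_pos: [0.5877, -0.1069, 0.0852]
tcp_rot: [2.223, 2.219, 0.001]
wrist_force: [-0.5, 0.2, -4.8]
width: 0.212
grip_force: 97.9
```

```bash
python3 -c "
from h import *
st()"
```

```text
t 31.35 pos [ 0.5877 -0.1069  0.0852] yaw 89.91 tilt 0.04 F [-0.5  0.2 -4.8] w 0.212 g 97.88373112678528 q [-0.22  0.25  1.91  0.    0.98 -0.22]
```

{"method": "step_arm", "body": {
  "motion": [
    [1, 0, 0, 0.1, 0],
    [1, 0, 0, 0.2, 0],
    [1, 0, 0, 0.25, 0],
    [1, 0, 0, 0.25, 0],
    [5, 0, 0, 0.25, 0],
    [5, 0, 0, 0.25, 0],
    [5, 0, 0, 0.25, 0],
    [5, 0, 0, 0.25, 0],
    [5, 0, 0, -3, 0],
    [5, 0, 0, -7, 0],
    [5, -4, 0, -12, 0],
    [5, -8, 0, -12, 0],
    [5, -12, 0, -12, 0],
    [5, -16, 0, -12, 0],
    [5, -16, 0, -12, 0]
  ]
}}

```text
time: 32.85
tool_pos: [0.5869, -0.2718, 0.2052]
tcp_rot: [2.226, 2.213, -0.002]
wrist_force: [0.3, -0.3, -0.7]
width: 0.585
grip_force: 0.0
```

Run:
```python
from h import *
st()
a,d=shot('top');b,e=shot('side');np.savez('pics/s14.npz',a=a,d=d,b=b,e=e)
A=cv2.resize(a[165:250,200:395],None,fx=4,fy=4,interpolation=cv2.INTER_CUBIC);B=cv2.resize(b[165:235,260:390],None,fx=3.5,fy=3.5,interpolation=cv2.INTER_CUBIC)
o=np.zeros((A.shape[0]+B.shape[0],780,3),np.uint8);o[:A.shape[0]]=A;o[A.shape[0]:,:B.shape[1]]=B
cv2.imwrite('pics/p14.png',o[:,:,::-1]);print(o.shape)
for n,im,dd in(('top',a,d),('side',b,e)):
    C=cloud(n,dd);h=cv2.cvtColor(im,cv2.COLOR_RGB2HSV)
    M=((h[...,0]>11)&(h[...,0]<31)&(h[...,1]>130)&(h[...,2]>50)&(C[...,0]>.48)&(C[...,0]<.7)&(C[...,1]>-.12)&(C[...,1]<.4)&(C[...,2]>.004)&(C[...,2]<.06)).astype(np.uint8)
    k,L,S,c=cv2.connectedComponentsWithStats(M)
    for i in range(1,k):
        if S[i,4]>15: r=cv2.minAreaRect(np.float32(C[L==i][:,:2]*1000));print(n,S[i,4],c[i].round().tolist(),np.round(r[0]).tolist(),np.round(r[1]).tolist(),round(r[2]),np.percentile(C[L==i][:,2]*1000,[5,50,95]).round().tolist())
```

```text
t 32.85 pos [ 0.5869 -0.2718  0.2052] yaw 89.67 tilt 0.16 F [ 0.3 -0.3 -0.7] w 0.585 g 0.0 q [-0.47  0.23  1.7  -0.    1.21 -0.46]
(585, 780, 3)
top 82 [353.0, 192.0] [624.0, -16.0] [41.0, 17.0] 81 [21.0, 25.0, 29.0]
top 106 [244.0, 197.0] [614.0, 286.0] [21.0, 47.0] 17 [19.0, 24.0, 27.0]
top 106 [225.0, 204.0] [596.0, 336.0] [20.0, 43.0] 24 [19.0, 23.0, 27.0]
side 22 [336.0, 176.0] [585.0, -81.0] [19.0, 13.0] 19 [51.0, 54.0, 59.0]
side 324 [330.0, 200.0] [586.0, -22.0] [108.0, 43.0] 11 [12.0, 21.0, 26.0]
side 386 [271.0, 294.0] [609.0, 304.0] [20.0, 116.0] 21 [12.0, 21.0, 24.0]
```

View pics/p14.png

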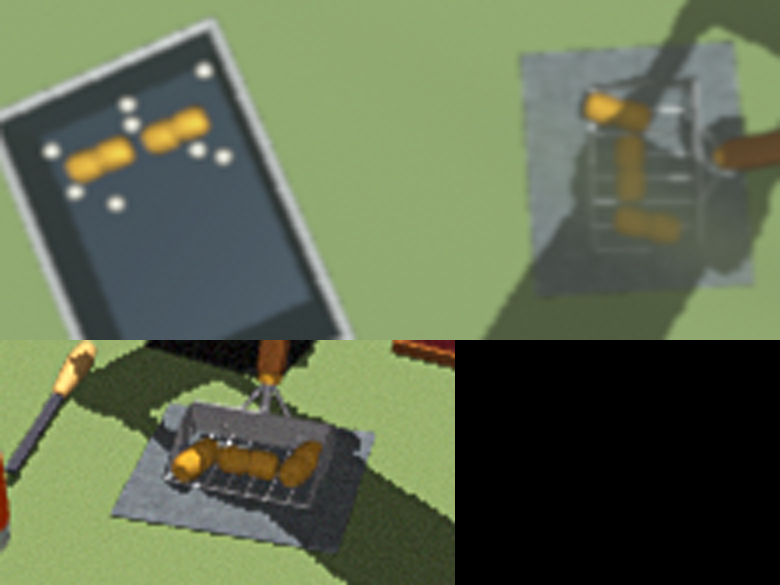

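The views show three toggles in the scoop on the felt (top crop (618,110), (631,168), (648,225)), all eight balls still in the pan, and two toggles in the pan at (100,160) and (178,130). The middle one in the scoop can be picked directly. I'll measure it and the tray.

Run:
```python
from h import *
z=np.load('pics/s14.npz')
def comp(n,im,dd,box,f=4):
    C=cloud(n,dd);h=cv2.cvtColor(im,cv2.COLOR_RGB2HSV)
    M=((h[...,0]>9)&(h[...,0]<31)&(h[...,1]>110)&(h[...,2]>40)).astype(np.uint8)
    B=np.zeros_like(M);u0,v0,u1,v1=box;B[v0:v1,u0:u1]=1;return M&B,C
for n,im,dd,box in(('top',z['a'],z['d'],(344,186,374,230)),('side',z['b'],z['e'],(305,185,360,212))):
    M,C=comp(n,im,dd,box)
    pts=np.argwhere(M)[:,::-1].astype(np.float64)
    W=np.array([onplane(n,u,v,.021) for u,v in pts])[:,:2]*1000
    # split into 3 by k-means on plane pts
    _,lab,cen=cv2.kmeans(np.float32(W),3,None,(3,50,.1),10,cv2.KMEANS_PP_CENTERS)
    for i in range(3):
        r=cv2.minAreaRect(np.float32(W[lab[:,0]==i]));print(n,(lab==i).sum(),cen[i].round(1),np.round(r[0],1),np.round(r[1],1),round(r[2],1))
a=np.load('pics/top0.npz')['a'];h=cv2.cvtColor(a,cv2.COLOR_RGB2HSV)
t=(((h[...,0]<17)|(h[...,0]>165))&(h[...,1]>90)).astype(np.uint8);t[:222]=0;t[292:]=0;t[:,:424]=0;t[:,490:]=0
t=cv2.morphologyEx(t,cv2.MORPH_CLOSE,np.ones((5,5)));ct=max(cv2.findContours(t,0,2)[0],key=cv2.contourArea)
W=np.array([onplane('top',*p[0],.012)[:2]*1000 for p in ct]);r=cv2.minAreaRect(np.float32(W));print('tray top',np.round(r[0],1),np.round(r[1],1),r[2])
b=np.load('pics/side0.npz')['a'];h=cv2.cvtColor(b,cv2.COLOR_RGB2HSV)
t=(((h[...,0]<17)|(h[...,0]>165))&(h[...,1]>90)).astype(np.uint8);t[:140]=0;t[185:]=0;t[:,:365]=0;t[:,435:]=0
t=cv2.morphologyEx(t,cv2.MORPH_CLOSE,np.ones((5,5)));ct=max(cv2.findContours(t,0,2)[0],key=cv2.contourArea)
W=np.array([onplane('side',*p[0],.012)[:2]*1000 for p in ct]);r=cv2.minAreaRect(np.float32(W));print('tray side',np.round(r[0],1),np.round(r[1],1),r[2])
```

```text
top 63 [587.3 -25.3] [586.7 -24.7] [10.9 38.4] 88.5
top 62 [546.  -34.2] [546.2 -34.6] [38.4 12.8] 77.9
top 100 [624.  -16.4] [623.9 -16.5] [42.2 18.7] 73.0
side 108 [582.7 -17.3] [582.6 -17.7] [41.8 33.1] 1.7
side 117 [620.3  -9. ] [621.   -8.5] [49.3 32.7] 57.5
side 112 [546.7 -25.6] [549.7 -26.9] [32.  55.9] 6.5
tray top [ 448.1 -285.4] [129.3 123. ] 80.48033142089844
tray side [ 446.4 -276.3] [144.2 128.4] 80.06546783447266
```

```bash
cat >> h.py <<'E'
TO=np.array([.448,-.2855]);TY=np.radians(-9.5);TX=np.array([np.cos(TY),np.sin(TY)]);TN=np.array([-TX[1],TX[0]])
def tray(x,y): return TO+TX*x/1000+TN*y/1000
def intray(p): d=np.array(p[:2])-TO; return np.array([d@TX,d@TN])*1000
E
python3 - <<'E'
from h import *
a=np.load('pics/top0.npz')['a'].astype(np.float32)
g=a[...,1]  # green: wood bright, lining dark
def samp(x,y):
    u,v=proj('top',(*tray(x,y),.012));return cv2.getRectSubPix(g,(1,1),(float(u),float(v)))[0,0]
xs=np.arange(-72,73,4)
print('along y (avg |x|20..40)',[(int(y),int(np.mean([samp(x,y) for x in list(range(-40,-18,4))+list(range(20,42,4))]))) for y in xs])
print('along x (avg |y|..)',[(int(x),int(np.mean([samp(x,y) for y in (-45,-41,-37,-4,0,4,37,41,45)]))) for x in xs])
go((.587,-.025,.205,-1.5),(.587,-.025,.012,-1.5))
E
```

```text
along y (avg |x|20..40) [(-72, 155), (-68, 143), (-64, 115), (-60, 80), (-56, 75), (-52, 82), (-48, 82), (-44, 83), (-40, 83), (-36, 84), (-32, 84), (-28, 86), (-24, 103), (-20, 94), (-16, 80), (-12, 86), (-8, 87), (-4, 87), (0, 87), (4, 88), (8, 88), (12, 89), (16, 100), (20, 102), (24, 84), (28, 89), (32, 90), (36, 90), (40, 90), (44, 90), (48, 91), (52, 91), (56, 96), (60, 110), (64, 95), (68, 99), (72, 140)]
along x (avg |y|..) [(-72, 135), (-68, 134), (-64, 124), (-60, 108), (-56, 95), (-52, 95), (-48, 96), (-44, 96), (-40, 96), (-36, 96), (-32, 96), (-28, 95), (-24, 95), (-20, 94), (-16, 92), (-12, 91), (-8, 90), (-4, 93), (0, 103), (4, 87), (8, 84), (12, 83), (16, 82), (20, 81), (24, 80), (28, 79), (32, 78), (36, 77), (40, 77), (44, 76), (48, 75), (52, 75), (56, 80), (60, 106), (64, 132), (68, 155), (72, 157)]
[24.26, -0.07, -0.03] 91.3
[24.25, -0.06, 19.27] 91.3
```

{"method": "step_arm", "body": {
  "motion": [
    [3.8, 2, 0, 0, 8],
    [3.8, 4.5, 0, 0, 16],
    [3.8, 7, 0, 0, 24],
    [3.8, 9.5, 0, 0, 32],
    [3.8, 12, 0, 0, 40],
    [3.8, 14.5, 0, 0, 48],
    [3.8, 17, 0, 0, 56],
    [3.8, 19.5, 0, 0, 64],
    [3.8, 22, 0, 0, 72],
    [3.8, 24.4, 0, 0, 80],
    [3.8, 24.4, 0, 0, 88],
    [3.8, 24.4, 0, 0, 91.3],
    [3.8, 24.4, 0, 5, 91.3],
    [3.8, 24.4, 0, 10, 91.3],
    [3.8, 24.4, 0, 13, 91.3],
    [3.8, 24.4, 0, 14, 91.3],
    [3.8, 24.4, 0, 14, 91.3]
  ],
  "force": 40
}}

```text
time: 34.65
tool_pos: [0.5857, -0.0217, 0.0631]
tcp_rot: [-3.141, 0.036, 0.006]
wrist_force: [0.3, 0.3, 0.3]
width: 0.446
grip_force: 0.0
```

```bash
sed -i 's/TO=np.array(.*);TY/TO=np.array([.4476,-.2877]);TY/' h.py
python3 - <<'E'
from h import *
st();go((.587,-.0235,.006,-1.5))
E
```

```text
t 34.65 pos [ 0.5857 -0.0217  0.0631] yaw -1.32 tilt 0.23 F [0.3 0.3 0.3] w 0.446 g 0.0 q [-0.08  0.26  1.94  0.    0.94  1.51]
[0.16, 0.18, 5.71] 0.2
```

{"method": "step_arm", "body": {
  "motion": [
    [3.8, 0.1, 0.15, 1.5, 0],
    [3.8, 0.1, 0.15, 3, 0],
    [3.8, 0.1, 0.15, 4.5, 0],
    [3.8, 0.1, 0.15, 5.4, 0],
    [3.8, 0.1, 0.15, 5.8, 0],
    [3.8, 0.1, 0.15, 5.8, 0],
    [1, 0.1, 0.15, 5.8, 0],
    [1, 0.1, 0.15, 5.8, 0],
    [1, 0.1, 0.15, 5.8, 0],
    [1, 0.1, 0.15, 5.8, 0],
    [1, 0.1, 0.15, 5.8, 0],
    [1, 0.1, 0.15, 5.8, 0],
    [1, 0.1, 0.15, 4.5, 0],
    [1, 0.1, 0.15, 2, 0],
    [1, 0.1, 0.15, -2, 0],
    [1, 0.1, 0.15, -5, 0],
    [1, 0.1, 0.15, -5, 0]
  ]
}}

```text
time: 36.35
tool_pos: [0.5926, -0.0247, 0.1214]
tcp_rot: [3.141, -0.038, 0.017]
wrist_force: [0.1, 0.0, -0.2]
width: 0.22
grip_force: 41.1
```

Run:
```python
from h import *
st();p=tray(30,0);q=tray(30,0);go((*p,.115,-9.5),(*p,.018,-9.5))
a,d=shot('side');C=cloud('side',d);h=cv2.cvtColor(a,cv2.COLOR_RGB2HSV)
t=bot.read_state()['tool_pos']
M=(h[...,0]>11)&(h[...,0]<31)&(h[...,1]>130)&(abs(C[...,0]-t[0])<.05)&(abs(C[...,1]-t[1])<.05)
k=M&(C[...,2]>.06);print('held',k.sum(),(C[k].mean(0)-t).round(4),np.percentile(C[k],[3,97],0).round(3)-t.round(3))
```

```text
t 36.35 pos [ 0.5926 -0.0247  0.1214] yaw -1.39 tilt 0.61 F [ 0.1  0.  -0.2] w 0.22 g 41.11796231009066 q [-0.08  0.2   1.9   0.    1.04  1.51]
[-10.9, 27.07, 0.54] 8.1
[-11.0, 27.06, 10.24] 8.1
held 82 [-0.0108  0.0047  0.0272] [[-0.024 -0.01   0.003]
 [ 0.024  0.014  0.251]]
```

{"method": "step_arm", "body": {
  "motion": [
    [1, -1, 2, 0, 1],
    [1, -2.5, 5.5, 0, 3],
    [1, -4.5, 10, 0, 5],
    [1, -6.5, 14.5, 0, 7],
    [1, -8.3, 18.5, 0, 8.1],
    [1, -9.8, 21.8, 0, 8.1],
    [1, -10.3, 23, 0, 8.1],
    [1, -10.3, 23, 0, 8.1],
    [1, -10.3, 23, 4, 8.1],
    [1, -10.3, 23, 6, 8.1],
    [1, -10.3, 23, 6, 8.1],
    [1, -10.3, 23, 6, 8.1]
  ]
}}

```text
time: 37.6
tool_pos: [0.48, -0.2504, 0.0544]
tcp_rot: [-3.13, 0.258, 0.002]
wrist_force: [0.7, -1.1, -0.2]
width: 0.222
grip_force: 41.1
```

Run:
```python
from h import *
st();print(intray(bot.read_state()['tool_pos']));go((*tray(30,41),.012,-9.5))
```

```text
t 37.6 pos [ 0.48   -0.2504  0.0544] yaw -9.41 tilt 0.1 F [ 0.7 -1.1 -0.2] w 0.222 g 41.09276513569057 q [-0.53  0.19  2.05  0.    0.9   1.21]
[25.83601303 42.15857243]
[0.42, 0.12, 4.24] 0.1
```

{"method": "step_arm", "body": {
  "motion": [
    [1, 0.4, 0.1, 2, 0],
    [1, 0.4, 0.1, 3.4, 0],
    [1, 0.4, 0.1, 4.2, 0],
    [1, 0.4, 0.1, 4.2, 0],
    [1, 0.4, 0.1, 4.2, 0],
    [3, 0.4, 0.1, 4.2, 0],
    [3, 0.4, 0.1, 4.2, 0],
    [3, 0.4, 0.1, 4.2, 0],
    [3, 0.4, 0.1, 2, 0],
    [3, 0.4, 0.1, -3, 0],
    [5, 0.4, 0.1, -8, 0],
    [5, 0.4, 0.1, -12, 0],
    [5, 0.4, 0.1, -12, 0]
  ]
}}

```text
time: 38.9
tool_pos: [0.4882, -0.2562, 0.1831]
tcp_rot: [3.124, -0.259, 0.021]
wrist_force: [0.5, -0.1, 0.1]
width: 0.585
grip_force: 0.0
```

```bash
cat >> h.py <<'E'
def blobs(n,x0,x1,y0,y1,zp=None,lo=.004,hi=.06,mn=15):
    """brass blobs inside a world box; returns centre, size, long-axis yaw"""
    a,d=shot(n);C=cloud(n,d);h=cv2.cvtColor(a,cv2.COLOR_RGB2HSV)
    M=((h[...,0]>15)&(h[...,0]<31)&(h[...,1]>120)&(h[...,2]>50)&(C[...,0]>x0)&(C[...,0]<x1)&(C[...,1]>y0)&(C[...,1]<y1)&(C[...,2]>lo)&(C[...,2]<hi)).astype(np.uint8)
    k,L,S,c=cv2.connectedComponentsWithStats(M);out=[]
    for i in range(1,k):
        if S[i,4]>=mn:
            pt=np.argwhere(L==i)[:,::-1];W=np.array([onplane(n,u,v,zp)[:2]*1000 for u,v in pt]) if zp else C[L==i][:,:2]*1000
            r=cv2.minAreaRect(np.float32(W));ang=r[2] if r[1][0]>r[1][1] else r[2]-90
            print(n,S[i,4],c[i].round(1).tolist(),'c',np.round(r[0],1).tolist(),'size',np.round(r[1],1).tolist(),'yaw',round(ang,1),'z',np.percentile(C[L==i][:,2]*1000,[5,50,95]).round().tolist());out.append((*r[0],ang))
    return out
E
python3 - <<'E'
from h import *
st()
for x,y,a in blobs('top',.36,.54,-.37,-.2,.022,.012): print(intray((x/1000,y/1000)),a+9.5)
blobs('top',.5,.68,-.07,.05,.021)
a,d=shot('side');C=cloud('side',d);hsv=cv2.cvtColor(a,cv2.COLOR_RGB2HSV)
g=(hsv[...,0]<14)&(hsv[...,1]>90)&(abs(C[...,0]-.587)<.03)&(C[...,1]<-.05)&(C[...,1]>-.17)&(C[...,2]>.088)&(C[...,2]<.104);P=C[g];print('grip',len(P),P.min(0),P.max(0))
E
```

```text
t 38.9 pos [ 0.4882 -0.2562  0.1831] yaw -9.49 tilt 0.84 F [ 0.5 -0.1  0.1] w 0.585 g 0.0 q [-0.53  0.06  1.93 -0.    1.14  1.21]
top 137 [444.3, 244.4] c [480.9, -254.0] size [22.7, 43.9] yaw -11.7 z [16.0, 25.0, 29.0]
top 18 [434.3, 251.4] c [467.4, -228.8] size [18.5, 23.7] yaw -0.6 z [12.0, 13.0, 15.0]
top 17 [479.5, 265.6] c [424.4, -342.2] size [2.6, 23.5] yaw -4.6 z [12.0, 14.0, 15.0]
top 56 [469.2, 280.6] c [384.5, -308.7] size [27.4, 72.1] yaw -74.0 z [13.0, 14.0, 16.0]
[27.27978259 38.7190827 ] -2.1669235229492188
[ 9.80214354 61.31035788] 8.86834716796875
[-13.88337842 -57.5978606 ] 4.94677734375
[-58.7413621  -31.11115351] -64.5278902053833
top 97 [353.7, 192.7] c [623.5, -16.7] size [42.9, 18.0] yaw 73.7 z [19.0, 25.0, 28.0]
top 37 [356.8, 219.5] c [549.9, -23.6] size [16.3, 13.5] yaw 89.3 z [22.0, 26.0, 30.0]
top 21 [366.8, 222.4] c [540.8, -49.7] size [9.4, 15.4] yaw -46.1 z [23.0, 26.0, 28.0]
grip 40 [ 0.57688616 -0.12118611  0.08871989] [ 0.59613568 -0.09338839  0.10398818]
```

Toggle placed within tolerance. Now grip the scoop lightly and tip the other two onto the felt.

Run:
```python
from h import *
go((.587,-.107,.18,90),(.587,-.107,.083,90))
```

```text
[7.8, -16.15, -0.52] -99.5
[7.8, -16.15, 9.18] -99.5
```

{"method": "step_arm", "body": {
  "motion": [
    [5, 0, 0, 0, -8],
    [5, 0, -1, 0, -16],
    [5, 1, -3, 0, -24],
    [5, 2, -5, 0, -32],
    [5, 3, -7, 0, -40],
    [5, 4, -9, 0, -48],
    [5, 5, -11, 0, -56],
    [5, 6, -13, 0, -64],
    [5, 7, -15, 0, -72],
    [5, 7.8, -16.2, 0, -80],
    [5, 7.8, -16.2, 0, -88],
    [5, 7.8, -16.2, 0, -96],
    [5, 7.8, -16.2, 0, -99.5],
    [5, 7.8, -16.2, 0, -99.5],
    [5, 7.8, -16.2, 0, -99.5]
  ]
}}

```text
time: 40.55
tool_pos: [0.5861, -0.1063, 0.1728]
tcp_rot: [-2.221, -2.218, 0.003]
wrist_force: [-0.0, 0.1, -1.1]
width: 0.582
grip_force: 0.0
```

Run:
```python
from h import *
st();go((.587,-.107,.083,90))
```

```text
t 40.55 pos [ 0.5861 -0.1063  0.1728] yaw 89.92 tilt 0.2 F [-0.   0.1 -1.1] w 0.582 g 0.0 q [-0.22  0.16  1.84 -0.    1.15 -0.22]
[-0.07, 0.12, 8.98] -0.1
```

{"method": "step_arm", "body": {
  "motion": [
    [5, 0, 0, 4, 0],
    [5, 0, 0, 7, 0],
    [5, 0, 0, 8.9, 0],
    [5, 0, 0, 8.9, 0],
    [5, 0, 0, 8.9, 0],
    [1, 0, 0, 8.9, 0],
    [1, 0, 0, 8.9, 0],
    [1, 0, 0, 8.9, 0],
    [1, 0, 0, 8.9, 0],
    [1, 0, 0, 8.9, 0],
    [1, 0, 0, 8.9, 0]
  ],
  "force": 20
}}

```text
time: 41.65
tool_pos: [0.5886, -0.107, 0.0876]
tcp_rot: [2.219, 2.22, 0.002]
wrist_force: [0.1, -0.9, 6.1]
width: 0.228
grip_force: 23.4
```

{"method": "step_arm", "body": {
  "motion": [
    [1, 0.45, 0, -0.4, 0],
    [1, 0.9, 0, -0.8, 0],
    [1, 1.35, 0, -1.2, 0],
    [1, 1.8, 0, -1.6, 0],
    [1, 2.3, 0, -2, 0],
    [1, 2.8, 0, -2.4, 0],
    [1, 3.35, 0, -2.75, 0],
    [1, 3.9, 0, -3.05, 0],
    [1, 4.45, 0, -3.35, 0],
    [1, 5, 0, -3.6, 0],
    [1, 5, 0, -3.6, 0]
  ]
}}

```text
time: 42.75
tool_pos: [0.5876, -0.0558, 0.1223]
tcp_rot: [2.22, 2.222, 0.001]
wrist_force: [-0.2, -0.5, -2.5]
width: 0.233
grip_force: 22.2
```

```bash
cat >> h.py <<'E'
def prof(dirv,lo=20,hi=58):
    """scoop side profile: forward/height of points relative to TCP, at |lateral| in lo..hi mm"""
    s=bot.read_state();t=s['tool_pos'];a,d=shot('side');C=cloud('side',d);dv=np.array(dirv)/np.linalg.norm(dirv);nv=np.array([-dv[1],dv[0]])
    q=(C[...,:2]-t[:2])*1000;f=q@dv;l=q@nv;Z=C[...,2]*1000
    m=(abs(l)<hi)&(abs(l)>lo)&(Z>6)&(Z<t[2]*1000)
    print([(b,int(k.sum()),np.percentile(Z[k],[3,50,97]).round().tolist()) for b in range(-40,150,10) for k in [m&(f>=b)&(f<b+10)] if k.sum()>3])
E
python3 - <<'E'
from h import *
st();prof((0,1));blobs('side',.5,.68,-.12,.1,.02)
E
```

```text
t 42.75 pos [ 0.5876 -0.0558  0.1223] yaw 90.05 tilt 0.04 F [-0.2 -0.5 -2.5] w 0.233 g 22.172441482543945 q [-0.14  0.2   1.9   0.    1.05 -0.14]
[(30, 183, [38.0, 54.0, 65.0]), (40, 59, [38.0, 51.0, 65.0]), (50, 33, [37.0, 56.0, 64.0]), (60, 59, [39.0, 54.0, 64.0]), (70, 61, [38.0, 55.0, 60.0]), (80, 79, [38.0, 54.0, 60.0]), (90, 80, [38.0, 50.0, 60.0]), (100, 85, [37.0, 43.0, 60.0]), (110, 20, [46.0, 51.0, 58.0])]
side 109 [309.1, 199.7] c [638.1, -2.4] size [54.8, 27.4] yaw 77.8 z [46.0, 55.0, 59.0]
side 102 [340.8, 200.7] c [555.8, -23.3] size [62.6, 23.6] yaw 83.5 z [46.0, 55.0, 59.0]
```

The light grip held the scoop level and it just lifted off, so it needs a hard stop to pivot against. The tray's low outer edge on the far -y side is free and has no overhang, so I'll carry the scoop there and tip it at that edge.

Run:
```python
from h import *
go((*tray(0,-200),.16,80.5))
```

```text
[-42.84, -17.3, -3.81] 9.5
```

{"method": "step_arm", "body": {
  "motion": [
    [1, -0.46, -0.19, -0.4, 0],
    [1, -1.39, -0.56, -1, 0],
    [1, -2.78, -1.12, -1.7, 0.5],
    [1, -4.64, -1.87, -2.4, 1],
    [1, -6.95, -2.81, -3.1, 1.5],
    [1, -9.27, -3.75, -3.6, 2],
    [1, -11.6, -4.68, -3.8, 2.5],
    [1, -13.9, -5.62, -3.8, 3],
    [1, -16.2, -6.55, -3.8, 3.5],
    [1, -18.5, -7.49, -3.8, 4],
    [1, -20.9, -8.43, -3.8, 4.5],
    [1, -23.2, -9.36, -3.8, 5],
    [1, -25.5, -10.3, -3.8, 5.5],
    [1, -27.8, -11.2, -3.8, 6],
    [1, -30.1, -12.2, -3.8, 6.5],
    [1, -32.4, -13.1, -3.8, 7],
    [1, -34.8, -14, -3.8, 7.5],
    [1, -36.9, -14.9, -3.8, 8],
    [1, -38.6, -15.6, -3.8, 8.5],
    [1, -39.8, -16.1, -3.8, 9]
  ],
  "force": 35
}}

```text
time: 44.85
tool_pos: [0.4251, -0.4566, 0.1603]
tcp_rot: [2.391, 2.037, -0.0]
wrist_force: [0.1, 0.5, -4.2]
width: 0.227
grip_force: 37.2
```

Run:
```python
from h import *
st();go((*tray(0,-200),.16,80.5),(*tray(0,-200),.083,80.5));prof(TN)
t=bot.read_state()['tool_pos'];blobs('side',t[0]-.1,t[0]+.1,t[1],t[1]+.15,.1,.05,.15)
```

```text
t 44.85 pos [ 0.4251 -0.4566  0.1603] yaw 80.87 tilt 0.05 F [ 0.1  0.5 -4.2] w 0.227 g 37.20089256763458 q [-0.86  0.22  1.79 -0.    1.13 -0.7 ]
[-2.97, -0.58, 0.04] 0.4
[-2.96, -0.59, 7.74] 0.4
[(30, 118, [76.0, 92.0, 102.0]), (40, 47, [76.0, 93.0, 105.0]), (50, 17, [77.0, 94.0, 102.0]), (60, 23, [78.0, 93.0, 100.0]), (70, 37, [77.0, 93.0, 101.0]), (80, 49, [76.0, 92.0, 98.0]), (90, 43, [77.0, 88.0, 97.0]), (100, 70, [9.0, 78.0, 98.0]), (110, 63, [6.0, 11.0, 95.0]), (120, 20, [6.0, 7.0, 11.0]), (130, 16, [6.0, 7.0, 11.0]), (140, 10, [7.0, 10.0, 12.0])]
side 17 [417.1, 105.4] c [432.0, -500.2] size [20.3, 19.9] yaw 78.0 z [124.0, 128.0, 134.0]
side 66 [398.0, 123.3] c [470.6, -350.2] size [62.0, 26.4] yaw 76.7 z [83.0, 92.0, 97.0]
side 67 [423.9, 125.4] c [393.0, -356.9] size [68.3, 22.8] yaw 75.2 z [83.0, 94.0, 98.0]
```

{"method": "step_arm", "body": {
  "motion": [
    [1, -1, -0.2, 0.5, 0.4],
    [1, -2, -0.4, 1.5, 0.4],
    [1, -2.9, -0.55, 3, 0.4],
    [1, -2.9, -0.55, 4.5, 0.4],
    [1, -2.9, -0.55, 6, 0.4],
    [1, -2.9, -0.55, 7, 0.4],
    [1, -2.9, -0.55, 7.3, 0.4],
    [1, -2.9, -0.55, 7.35, 0.4],
    [1, -2.4, -0.55, 7.35, 0.4],
    [1, -1.8, -0.55, 7.35, 0.4],
    [1, -1.2, -0.55, 7.35, 0.4],
    [1, -0.7, -0.55, 7.3, 0.4],
    [1, -0.4, -0.55, 7.1, 0.4],
    [1, -0.1, -0.55, 6.8, 0.4],
    [1, 0.3, -0.55, 6.45, 0.4],
    [1, 0.8, -0.55, 5.95, 0.4],
    [1, 1.3, -0.55, 5.5, 0.4],
    [1, 1.8, -0.55, 5.1, 0.4],
    [1, 1.8, -0.55, 5.1, 0.4]
  ]
}}

```text
time: 46.85
tool_pos: [0.4242, -0.4358, 0.1098]
tcp_rot: [2.394, 2.032, -0.0]
wrist_force: [0.2, -1.9, -2.5]
width: 0.227
grip_force: 38.7
```

Run:
```python
from h import *
st();t=bot.read_state()['tool_pos'];print(intray(t));prof(TN);blobs('side',t[0]-.1,t[0]+.1,t[1],t[1]+.2,.02,.004,.15)
```

```text
t 46.85 pos [ 0.4242 -0.4358  0.1098] yaw 80.64 tilt 0.08 F [ 0.2 -1.9 -2.5] w 0.227 g 38.70716214179993 q [-0.84  0.24  1.87 -0.    1.03 -0.68]
[   1.33678771 -149.93483748]
[(10, 62, [19.0, 28.0, 45.0]), (20, 90, [20.0, 37.0, 47.0]), (30, 24, [15.0, 33.0, 44.0]), (40, 31, [16.0, 31.0, 39.0]), (50, 47, [13.0, 30.0, 38.0]), (60, 48, [10.0, 27.0, 32.0]), (70, 59, [8.0, 22.0, 30.0]), (80, 40, [8.0, 13.0, 26.0]), (90, 53, [6.0, 9.0, 14.0]), (100, 24, [6.0, 7.0, 10.0]), (110, 21, [6.0, 7.0, 11.0]), (120, 13, [7.0, 9.0, 13.0]), (130, 53, [6.0, 9.0, 13.0]), (140, 20, [6.0, 7.0, 10.0])]
side 15 [415.4, 122.9] c [431.6, -535.4] size [18.6, 15.9] yaw 16.5 z [70.0, 73.0, 77.0]
side 74 [398.4, 142.4] c [465.5, -378.5] size [76.8, 22.7] yaw 86.2 z [13.0, 25.0, 31.0]
side 70 [422.5, 144.7] c [391.5, -386.5] size [79.7, 19.7] yaw 87.8 z [17.0, 29.0, 36.0]
side 98 [386.5, 161.9] c [480.9, -247.2] size [39.0, 48.9] yaw -10.5 z [11.0, 20.0, 26.0]
```

{"method": "step_arm", "body": {
  "motion": [
    [1, 0.55, 0, -0.35, 0],
    [1, 1.1, 0, -0.7, 0],
    [1, 1.7, 0, -1, 0],
    [1, 2.3, 0, -1.3, 0],
    [1, 2.9, 0, -1.55, 0],
    [1, 3.5, 0, -1.8, 0],
    [1, 4.1, 0, -2, 0],
    [1, 4.8, 0, -2.2, 0],
    [1, 5.5, 0, -2.35, 0],
    [1, 5.5, 0, -2.35, 0],
    [1, 5.5, 0, -2.35, 0]
  ]
}}

```text
time: 48.05
tool_pos: [0.4327, -0.3808, 0.1321]
tcp_rot: [-2.395, -2.032, -0.001]
wrist_force: [-0.6, -1.6, -2.4]
width: 0.228
grip_force: 40.4
```

Run:
```python
from h import *
st();t=bot.read_state()['tool_pos'];print(intray(t));prof(TN)
for n in('side','top'):
    for x,y,a in blobs(n,t[0]-.1,t[0]+.13,t[1]-.03,t[1]+.2,.012,.004,.15): print(intray((x/1000,y/1000)).round())
```

```text
t 48.05 pos [ 0.4327 -0.3808  0.1321] yaw 80.63 tilt 0.07 F [-0.6 -1.6 -2.4] w 0.228 g 40.36209762096405 q [-0.77  0.16  1.92  0.    1.06 -0.6 ]
[  0.65382257 -94.30346717]
[(-30, 65, [40.0, 49.0, 57.0]), (-20, 76, [34.0, 59.0, 67.0]), (-10, 29, [26.0, 43.0, 62.0]), (0, 50, [18.0, 40.0, 54.0]), (10, 69, [18.0, 35.0, 46.0]), (20, 64, [9.0, 26.0, 35.0]), (30, 104, [7.0, 12.0, 29.0]), (40, 19, [6.0, 7.0, 12.0]), (50, 19, [6.0, 7.0, 10.0]), (60, 14, [6.0, 7.0, 9.0]), (70, 44, [6.0, 10.0, 12.0]), (80, 24, [6.0, 7.0, 13.0]), (90, 24, [6.0, 7.0, 10.0]), (100, 12, [6.0, 7.0, 10.0]), (110, 23, [7.0, 10.0, 13.0]), (120, 17, [6.0, 9.0, 25.0]), (130, 45, [6.0, 19.0, 26.0]), (140, 52, [6.0, 11.0, 24.0])]
side 87 [397.8, 141.6] c [469.3, -398.4] size [96.4, 25.2] yaw 85.9 z [12.0, 30.0, 42.0]
side 89 [421.3, 146.2] c [393.6, -389.6] size [100.5, 19.8] yaw 87.8 z [15.0, 31.0, 44.0]
side 102 [386.5, 161.7] c [481.9, -262.2] size [39.6, 49.2] yaw -7.1 z [10.0, 21.0, 26.0]
[  40. -106.]
[ -36. -109.]
[30. 31.]
top 282 [451.4, 241.5] c [482.0, -295.9] size [126.5, 55.7] yaw 82.1 z [8.0, 16.0, 29.0]
top 29 [433.0, 249.4] c [474.1, -227.5] size [8.0, 42.8] yaw -3.4 z [5.0, 11.0, 16.0]
top 180 [487.5, 250.5] c [463.7, -357.7] size [45.3, 91.6] yaw -68.5 z [9.0, 31.0, 45.0]
top 253 [475.2, 278.5] c [398.1, -302.0] size [181.4, 39.5] yaw 85.9 z [10.0, 25.0, 47.0]
[35. -2.]
[16. 64.]
[ 27. -66.]
[-47. -22.]
```

{"method": "step_arm", "body": {
  "motion": [
    [1, -2, 0, 0, 0],
    [1, -6, 0, 0, 0],
    [1, -10, 0, 0, 0],
    [1, -13, 0, -2, 0],
    [1, -13, 0, -4, 0],
    [1, -13, 0, -4, 0]
  ]
}}

```text
time: 48.8
tool_pos: [0.4119, -0.5134, 0.1751]
tcp_rot: [2.395, 2.026, 0.0]
wrist_force: [-0.0, 0.0, -0.2]
width: 0.228
grip_force: 40.4
```

Run:
```python
from h import *
st();t=bot.read_state()['tool_pos'];print(intray(t));prof(TN)
for n in('side','top'):
    for x,y,a in blobs(n,.33,.55,-.55,-.33,.018,.004,.15): print(intray((x/1000,y/1000)).round(),round(a+9.5))
```

```text
t 48.8 pos [ 0.4119 -0.5134  0.1751] yaw 80.48 tilt 0.27 F [-0.   0.  -0.2] w 0.228 g 40.39921760559082 q [-0.93  0.27  1.7   0.    1.16 -0.77]
[   1.99902359 -228.48616834]
[(-30, 56, [83.0, 91.0, 104.0]), (-20, 77, [77.0, 103.0, 110.0]), (-10, 28, [70.0, 79.0, 109.0]), (0, 31, [58.0, 71.0, 96.0]), (10, 22, [54.0, 68.0, 90.0]), (20, 27, [47.0, 53.0, 77.0]), (30, 14, [49.0, 51.0, 56.0]), (60, 5, [14.0, 19.0, 20.0]), (70, 11, [10.0, 18.0, 20.0]), (80, 9, [14.0, 18.0, 20.0]), (90, 8, [8.0, 16.0, 20.0]), (100, 30, [6.0, 16.0, 21.0]), (110, 11, [7.0, 17.0, 21.0]), (120, 10, [16.0, 18.0, 21.0]), (130, 15, [7.0, 16.0, 21.0]), (140, 19, [8.0, 14.0, 19.0])]
side 17 [426.8, 92.6] c [425.6, -841.2] size [24.1, 47.2] yaw -83.5 z [133.0, 138.0, 147.0]
side 58 [404.4, 137.2] c [453.4, -421.7] size [66.7, 21.5] yaw 86.6 z [6.0, 16.0, 20.0]
side 65 [422.6, 147.0] c [387.8, -375.0] size [63.7, 22.0] yaw 78.6 z [6.0, 15.0, 21.0]
[  70. -550.] -74
[  28. -131.] 96
[-45. -96.] 88
top 115 [479.3, 261.2] c [438.9, -338.7] size [21.1, 126.1] yaw -11.4 z [9.0, 13.0, 16.0]
top 114 [513.3, 253.4] c [454.8, -436.0] size [44.9, 17.3] yaw 83.0 z [14.0, 20.0, 23.0]
top 120 [496.6, 278.9] c [389.2, -385.5] size [45.4, 18.4] yaw 78.1 z [14.0, 20.0, 24.0]
[ -0. -52.] -2
[  32. -145.] 93
[ -41. -106.] 88
```

Both toggles now lie flat and separate on the bench, at (455,-436) and (389,-386) mm. The scoop is still tilted lip-down, which is what I want for re-entering the pan to get the last two.

Run:
```python
from h import *
go(pan(-38,0,260),pan(-38,0,150))
```

```text
[78.92, -1.74, -8.76] 56.8
[78.9, -1.72, 2.24] 56.8
```

{"method": "step_arm", "body": {
  "motion": [
    [1, 0, 0, -4, 0],
    [1, 0, 0, -8.6, 0],
    [1, 3, 0, -8.6, 0],
    [1, 7, 0, -8.6, 3],
    [1, 12, -0.2, -8.6, 6],
    [1, 17, -0.4, -8.6, 9],
    [1, 22, -0.5, -8.6, 12],
    [1, 27, -0.6, -8.6, 16],
    [1, 32, -0.7, -8.6, 20],
    [1, 37, -0.8, -8.6, 24],
    [1, 42, -1, -8.6, 28],
    [1, 47, -1.1, -8.6, 32],
    [1, 52, -1.2, -8.6, 36],
    [1, 57, -1.3, -8.6, 40],
    [1, 62, -1.4, -8.6, 44],
    [1, 67, -1.5, -8.6, 48],
    [1, 72, -1.6, -8.6, 52],
    [1, 76, -1.7, -8.6, 56.8],
    [1, 78.9, -1.7, -8.6, 56.8],
    [1, 78.9, -1.7, -8.6, 56.8]
  ]
}}

```text
time: 50.95
tool_pos: [0.5219, 0.2751, 0.2561]
tcp_rot: [-3.071, -0.656, 0.004]
wrist_force: [0.3, 0.1, -1.3]
width: 0.232
grip_force: 40.3
```

Run:
```python
from h import *
st();print(inpan(bot.read_state()['tool_pos']));go(pan(-38,0,260),pan(-38,0,131.5));prof(PX)
brass('top',4,45);brass('side',4,45)
```

```text
t 50.95 pos [0.5219 0.2751 0.2561] yaw 24.11 tilt 0.17 F [ 0.3  0.1 -1.3] w 0.232 g 40.28128623962402 q [0.44 0.09 1.76 0.   1.29 1.59]
[-37.42414388   3.03370391]
[-0.06, 0.3, -0.39] 0.3
[-0.03, 0.32, 12.46] 0.3
[(-40, 8, [168.0, 168.0, 169.0]), (-30, 125, [164.0, 175.0, 190.0]), (-20, 162, [157.0, 177.0, 191.0]), (-10, 182, [150.0, 166.0, 185.0]), (0, 178, [143.0, 159.0, 177.0]), (10, 150, [137.0, 150.0, 169.0]), (20, 122, [130.0, 133.0, 149.0]), (50, 8, [7.0, 11.0, 12.0]), (60, 31, [8.0, 11.0, 15.0]), (70, 19, [7.0, 10.0, 14.0]), (80, 98, [12.0, 20.0, 24.0]), (90, 121, [18.0, 22.0, 25.0]), (100, 21, [9.0, 18.0, 20.0]), (120, 42, [6.0, 9.0, 14.0]), (130, 246, [15.0, 34.0, 54.0]), (140, 42, [50.0, 52.0, 54.0])]
top 85 [245.0, 196.0] [52.0, -27.0] [19.0, 42.0] 1 [18.0, 23.0, 27.0]
top 35 [227.0, 202.0] [58.0, 23.0] [28.0, 14.0] 63 [20.0, 24.0, 27.0]
side 387 [271.0, 294.0] [54.0, -5.0] [116.0, 21.0] 88 [12.0, 21.0, 24.0]
```

{"method": "step_arm", "body": {
  "motion": [
    [1, 0, 0.3, 3, 0.3],
    [1, 0, 0.3, 6, 0.3],
    [1, 0, 0.3, 9, 0.3],
    [1, 0, 0.3, 11, 0.3],
    [1, 0, 0.3, 12, 0.3],
    [1, 0, 0.3, 12.3, 0.3],
    [1, 0, 0.3, 12.3, 0.3],
    [2.4, 0, 0.3, 12.3, 0.3],
    [2.8, 0, 0.3, 12.3, 0.3],
    [4, 0, 0.3, 12.3, 0.3],
    [5, 0, 0.3, 12.3, 0.3],
    [5, 0, 0.3, 12.3, 0.3]
  ]
}}

```text
time: 52.3
tool_pos: [0.5248, 0.2687, 0.1357]
tcp_rot: [-3.075, -0.64, -0.001]
wrist_force: [-0.0, 0.1, -0.5]
width: 0.585
grip_force: 0.0
```

Run:
```python
from h import *
st();t=bot.read_state()['tool_pos'];print(inpan(t))
a,d,C,hsv,px,py,Z=tg('side')
g=(hsv[...,0]<14)&(hsv[...,1]>90)&(px>-170)&(px<-60)&(abs(py)<40)&(Z>90)&(Z<104);print('grip',g.sum(),px[g].min(),px[g].max(),py[g].min(),py[g].max())
m=(px>-95)&(px<-20)&(abs(py)<75)&(Z>14)&(Z<40)&(hsv[...,1]<60);print([(lo,int(k.sum()),Z[k].max().round()) for lo in range(-95,10,10) for k in [m&(px>=lo)&(px<lo+10)] if k.sum()])
```

```text
t 52.3 pos [0.5248 0.2687 0.1357] yaw 23.52 tilt 0.04 F [-0.   0.1 -0.5] w 0.585 g 0.0 q [0.43 0.18 1.89 0.   1.07 1.59]
[-37.32157205  -3.95259625]
grip 67 -121.58284880781184 -94.39852899753575 -12.47403276535908 8.040611398314597
[(-85, 27, np.float64(40.0)), (-75, 133, np.float64(39.0)), (-65, 64, np.float64(33.0)), (-55, 62, np.float64(39.0)), (-45, 61, np.float64(32.0)), (-35, 46, np.float64(30.0)), (-25, 17, np.float64(23.0))]
```

{"method": "step_arm", "body": {
  "motion": [
    [6, -1, -0.15, 0, 0],
    [6, -3, -0.15, 0.5, 0],
    [6, -5, -0.15, 1.8, 0],
    [6, -6.6, -0.15, 3.4, 0],
    [6, -7, -0.15, 4.8, 0],
    [6, -7, -0.15, 5.1, 0],
    [6, -7, -0.15, 5.1, 0],
    [1, -7, -0.15, 5.1, 0],
    [1, -7, -0.15, 5.1, 0],
    [1, -7, -0.15, 5.1, 0],
    [1, -7, -0.15, 5.1, 0],
    [1, -7, -0.15, 5.1, 0],
    [1, -7, -0.15, 5.1, 0],
    [1, -7, -0.15, 5.1, 0]
  ],
  "force": 70
}}

```text
time: 53.75
tool_pos: [0.4608, 0.2423, 0.0851]
tcp_rot: [-3.075, -0.64, -0.003]
wrist_force: [0.6, 0.1, 5.4]
width: 0.22
grip_force: 68.7
```

{"method": "step_arm", "body": {
  "motion": [
    [1, 0.4, 0, 0.1, 0],
    [1, 0.8, 0, 0.1, 0],
    [1, 1.2, 0, 0.1, 0],
    [1, 1.6, 0, 0.1, 0],
    [1, 2, 0, 0.1, 0],
    [1, 2.4, -0.1, 0.1, 0],
    [1, 2.8, -0.2, 0.1, 0],
    [1, 3.2, -0.2, 0.1, 0],
    [1, 3.6, -0.2, 0.1, 0],
    [1, 4, -0.2, 0.1, 0],
    [1, 4.4, -0.2, 0.1, 0],
    [1, 4.8, -0.2, 0.1, 0],
    [1, 5.2, -0.2, 0.1, 0],
    [1, 5.6, -0.2, 0.1, 0],
    [1, 6, -0.2, 0.1, 0],
    [1, 6.4, -0.2, 0.1, 0],
    [1, 6.8, -0.2, 0.1, 0],
    [1, 7.1, -0.2, 0.1, 0],
    [1, 7.4, -0.2, 0.1, 0],
    [1, 7.4, -0.2, 0.1, 0]
  ]
}}

```text
time: 55.75
tool_pos: [0.5274, 0.2736, 0.0852]
tcp_rot: [-3.075, -0.64, -0.001]
wrist_force: [-2.8, -1.9, 12.8]
width: 0.219
grip_force: 69.6
```

Run:
```python
from h import *
st();print(inpan(bot.read_state()['tool_pos']));bands()
```

```text
t 55.75 pos [0.5274 0.2736 0.0852] yaw 23.51 tilt 0.04 F [-2.8 -1.9 12.8] w 0.219 g 69.59674715995789 q [0.44 0.24 1.92 0.   0.98 1.6 ]
[-33.03296739  -0.46749952]
-45 45 x-tcp [105. 124.] z [17. 22. 24.]
-30 57 x-tcp [105. 123.] z [12. 22. 24.]
-15 80 x-tcp [105. 125.] z [10. 19. 24.]
0 16 x-tcp [107. 122.] z [14. 22. 25.]
15 72 x-tcp [105. 125.] z [13. 22. 25.]
30 61 x-tcp [105. 124.] z [16. 22. 26.]
45 49 x-tcp [105. 124.] z [17. 21. 25.]
```

{"method": "step_arm", "body": {
  "motion": [
    [1, 0.15, 0, 0, 0],
    [1, 0.3, 0, 0, 0],
    [1, 0.45, 0, 0, 0],
    [1, 0.6, 0, 0, 0],
    [1, 0.75, 0, 0, 0],
    [1, 0.9, 0, 0, 0],
    [1, 1.05, 0, 0, 0],
    [1, 1.05, 0, 0, 0]
  ]
}}

```text
time: 56.6
tool_pos: [0.5368, 0.2777, 0.0852]
tcp_rot: [-3.075, -0.64, -0.001]
wrist_force: [-3.0, -1.2, 13.1]
width: 0.226
grip_force: 69.7
```

{"method": "step_arm", "body": {
  "motion": [
    [1, 0.15, 0, 0, 0],
    [1, 0.3, 0, 0, 0],
    [1, 0.3, 0, 0, 0]
  ]
}}

```text
time: 56.9
tool_pos: [0.5395, 0.279, 0.0853]
tcp_rot: [-3.075, -0.64, -0.001]
wrist_force: [-3.3, -1.4, 13.4]
width: 0.218
grip_force: 69.7
```

Run:
```python
from h import *
st();print(inpan(bot.read_state()['tool_pos']));bands()
```

```text
t 56.9 pos [0.5395 0.279  0.0853] yaw 23.51 tilt 0.03 F [-3.3 -1.4 13.4] w 0.218 g 69.724041223526 q [0.44 0.27 1.89 0.   0.99 1.6 ]
[-19.80438262  -0.48180756]
-45 47 x-tcp [ 92. 113.] z [13. 25. 28.]
-30 55 x-tcp [ 93. 111.] z [19. 24. 27.]
-15 84 x-tcp [ 93. 111.] z [11. 22. 27.]
0 13 x-tcp [ 93. 109.] z [20. 25. 26.]
15 75 x-tcp [ 92. 112.] z [17. 24. 27.]
30 63 x-tcp [ 92. 111.] z [18. 25. 27.]
45 52 x-tcp [ 93. 110.] z [17. 22. 27.]
```

{"method": "step_arm", "body": {
  "motion": [
    [1, 0.15, 0, 0, 0],
    [1, 0.3, 0, 0, 0],
    [1, 0.3, 0, 0, 0]
  ]
}}

```text
time: 57.25
tool_pos: [0.5405, 0.2793, 0.0853]
tcp_rot: [3.075, 0.64, -0.006]
wrist_force: [-9.1, -4.1, 18.4]
width: 0.221
grip_force: 70.2
```

{"method": "step_arm", "body": {
  "motion": [
    [1, 0.15, 0, 0, 0],
    [1, 0.3, 0, 0, 0],
    [1, 0.3, 0, 0, 0]
  ]
}}

```text
time: 57.55
tool_pos: [0.5409, 0.2792, 0.0853]
tcp_rot: [3.073, 0.641, -0.014]
wrist_force: [-16.3, -9.4, 25.1]
width: 0.223
grip_force: 70.7
```

Run:
```python
from h import *
st();print(inpan(bot.read_state()['tool_pos']));bands()
```

```text
t 57.55 pos [0.5409 0.2792 0.0853] yaw 23.56 tilt 0.54 F [-16.3  -9.4  25.1] w 0.223 g 70.6714653968811 q [ 0.44  0.27  1.88 -0.    1.    1.6 ]
[-18.38347083  -0.88388668]
-45 43 x-tcp [ 92. 111.] z [16. 25. 29.]
-30 56 x-tcp [ 92. 110.] z [20. 24. 27.]
-15 86 x-tcp [ 92. 110.] z [11. 22. 27.]
0 14 x-tcp [ 91. 108.] z [20. 24. 27.]
15 72 x-tcp [ 91. 110.] z [17. 24. 27.]
30 63 x-tcp [ 90. 110.] z [18. 25. 28.]
45 56 x-tcp [ 92. 109.] z [18. 23. 27.]
```

{"method": "step_arm", "body": {
  "motion": [
    [1, -0.15, 0, 0, 0],
    [1, -0.15, 0, -0.2, 0],
    [1, -0.1, 0, -0.4, 0],
    [1, 0, 0, -0.7, 0],
    [1, 0.1, 0, -1, 0],
    [1, 0.15, 0, -1.3, 0],
    [1, 0.2, 0, -1.6, 0],
    [1, 0.3, 0, -1.9, 0],
    [1, 0.35, 0, -2.2, 0],
    [1, 0.45, 0, -2.5, 0],
    [1, 0.5, 0, -2.8, 0],
    [1, 0.6, 0, -3.1, 0],
    [1, 0.7, 0, -3.4, 0],
    [1, 0.7, 0, -3.8, 0],
    [1, 0.7, 0, -4.2, 0],
    [1, 0.7, 0, -4.6, 0],
    [1, 0.7, 0, -5.2, 0],
    [1, 0.7, 0, -5.8, 0],
    [1, 0.7, 0, -6.4, 0],
    [1, 0.7, 0, -6.6, 0]
  ]
}}

```text
time: 59.6
tool_pos: [0.5524, 0.2844, 0.151]
tcp_rot: [-3.075, -0.64, -0.005]
wrist_force: [0.3, 0.3, -2.8]
width: 0.223
grip_force: 68.4
```

Run:
```python
from h import *
st();print(inpan(bot.read_state()['tool_pos']));bands(hi=160)
go((*tray(0,-200),.20,80.5))
```

```text
t 59.6 pos [0.5524 0.2844 0.151 ] yaw 23.5 tilt 0.18 F [ 0.3  0.3 -2.8] w 0.223 g 68.35838198661804 q [0.44 0.22 1.81 0.   1.11 1.6 ]
[-5.82443631 -0.70110472]
-45 47 x-tcp [ 90. 108.] z [84. 90. 92.]
-30 56 x-tcp [ 90. 109.] z [82. 89. 92.]
-15 97 x-tcp [ 90. 109.] z [76. 87. 93.]
0 12 x-tcp [ 91. 109.] z [84. 89. 92.]
15 79 x-tcp [ 90. 109.] z [81. 90. 93.]
30 59 x-tcp [ 90. 109.] z [80. 90. 92.]
45 83 x-tcp [ 91. 109.] z [77. 86. 92.]
[-43.29, 65.06, -5.04] -57.0
```

Both remaining toggles are lifted, lying crosswise near the lip, and every ball is back in the pan. Next I carry the scoop straight to its mat and pick them from there.

{"method": "step_arm", "body": {
  "motion": [
    [1, -0.14, 0.48, -0.3, -2],
    [1, -0.41, 1.44, -0.8, -6],
    [1, -0.81, 2.89, -1.3, -11],
    [1, -1.36, 4.8, -1.9, -16],
    [1, -2.03, 7.2, -2.5, -21],
    [1, -2.85, 10.1, -3, -26],
    [1, -3.66, 13, -3.4, -31],
    [1, -4.47, 15.9, -3.6, -36],
    [1, -5.3, 18.8, -3.6, -41],
    [1, -6.1, 21.7, -3.6, -45],
    [1, -6.9, 24.6, -3.6, -48],
    [1, -7.7, 27.4, -3.6, -50.5],
    [1, -8.5, 30.3, -3.6, -52.5],
    [1, -9.3, 33.2, -3.6, -52.5],
    [1, -10.2, 36.1, -3.6, -52.5],
    [1, -11, 39, -3.6, -52.5],
    [1, -11.8, 41.9, -3.6, -52.5],
    [1, -12.6, 44.8, -3.6, -52.5],
    [1, -13.4, 47.7, -3.6, -52.5],
    [1, -14.2, 50.4, -3.6, -52.5]
  ]
}}

```text
time: 61.65
tool_pos: [0.6224, -0.2366, 0.1852]
tcp_rot: [2.475, 1.934, 0.0]
wrist_force: [0.0, 1.0, -4.1]
width: 0.223
grip_force: 68.5
```

Run:
```python
from h import *
st();go((.6344,-.315,.187,76),(.6344,-.315,.085,76))
```

```text
t 61.65 pos [ 0.6224 -0.2366  0.1852] yaw 76.0 tilt 0.06 F [ 0.   1.  -4.1] w 0.223 g 68.49610447883606 q [-0.4   0.28  1.67 -0.    1.19 -0.16]
[-7.32, 3.06, -0.17] 0.0
[-7.31, 3.06, 10.03] 0.0
```

{"method": "step_arm", "body": {
  "motion": [
    [1, -0.5, 0.2, 0, 0],
    [1, -1.5, 0.6, 0, 0],
    [1, -2.8, 1.2, 0, 0],
    [1, -4.2, 1.8, 0.5, 0],
    [1, -5.5, 2.3, 1.5, 0],
    [1, -6.5, 2.7, 2.7, 0],
    [1, -7.1, 3, 4, 0],
    [1, -7.3, 3.05, 5.3, 0],
    [1, -7.3, 3.05, 6.6, 0],
    [1, -7.3, 3.05, 7.9, 0],
    [1, -7.3, 3.05, 8.9, 0],
    [1, -7.3, 3.05, 9.6, 0],
    [1, -7.3, 3.05, 10, 0],
    [1, -7.3, 3.05, 10.1, 0],
    [1, -7.3, 3.05, 10.1, 0]
  ]
}}

```text
time: 63.15
tool_pos: [0.6346, -0.3131, 0.0851]
tcp_rot: [2.475, 1.934, 0.001]
wrist_force: [0.8, 1.4, -1.2]
width: 0.219
grip_force: 68.7
```

{"method": "step_arm", "body": {
  "motion": [
    [2.5, 0, 0, 0, 0],
    [4, 0, 0, 0, 0],
    [5, 0, 0, 0, 0],
    [5, 0, 0, 0, 0],
    [5, 0, 0, -3, 0],
    [5, 0, 0, -7, 0],
    [5, 0, 0, -11, 0],
    [5, -5, 0, -12, 0],
    [5, -10, 0, -12, 0],
    [5, -14, 0, -12, 0],
    [5, -14, 0, -12, 0]
  ]
}}

```text
time: 64.25
tool_pos: [0.598, -0.4546, 0.2046]
tcp_rot: [2.478, 1.927, -0.003]
wrist_force: [0.8, -0.5, -0.2]
width: 0.585
grip_force: 0.0
```

Run:
```python
from h import *
st()
blobs('top',.58,.73,-.27,-.13,.021,.01,.04);blobs('side',.58,.73,-.27,-.13,.02,.01,.04)
blobs('top',.33,.55,-.55,-.36,.018,.008,.04)
for x,y,a in blobs('top',.40,.52,-.35,-.22,.022,.017,.04): print(intray((x/1000,y/1000)))
```

```text
t 64.25 pos [ 0.598  -0.4546  0.2046] yaw 75.72 tilt 0.17 F [ 0.8 -0.5 -0.2] w 0.585 g 0.0 q [-0.68  0.42  1.45 -0.    1.27 -0.43]
top 95 [430.7, 171.2] c [681.3, -229.1] size [19.1, 45.5] yaw -3.4 z [20.0, 26.0, 30.0]
top 115 [426.8, 190.5] c [627.0, -215.9] size [20.2, 44.4] yaw -13.2 z [19.0, 26.0, 29.0]
side 83 [320.3, 155.9] c [680.3, -223.7] size [33.5, 50.0] yaw -9.4 z [12.0, 20.0, 25.0]
side 89 [335.9, 161.0] c [625.1, -208.5] size [35.0, 47.6] yaw -9.9 z [12.0, 21.0, 26.0]
top 124 [513.6, 253.3] c [454.6, -436.1] size [45.4, 18.4] yaw 89.4 z [14.0, 20.0, 24.0]
top 124 [496.7, 278.7] c [389.7, -385.6] size [45.4, 18.4] yaw 78.1 z [15.0, 20.0, 24.0]
top 129 [444.5, 244.3] c [481.0, -254.1] size [21.4, 43.7] yaw -9.5 z [19.0, 26.0, 30.0]
[27.42870743 38.67950572]
```

Run:
```python
from h import *
go((.4546,-.4361,.2,86),(.4546,-.4361,.06,86),(.4546,-.4361,.003,86))
```

```text
[-2.36, -14.43, 0.4] -10.0
[-2.38, -14.42, 14.4] -10.0
[-2.38, -14.42, 20.1] -10.0
```

{"method": "step_arm", "body": {
  "motion": [
    [4, -0.8, -4.5, 2, -5],
    [4, -1.6, -9, 5, -10],
    [4, -2.2, -13, 9, -10],
    [4, -2.4, -14.4, 12, -10],
    [4, -2.4, -14.4, 15, -10],
    [4, -2.4, -14.4, 18, -10],
    [4, -2.4, -14.4, 19.5, -10],
    [4, -2.4, -14.4, 20, -10],
    [4, -2.4, -14.4, 20, -10],
    [1, -2.4, -14.4, 20, -10],
    [1, -2.4, -14.4, 20, -10],
    [1, -2.4, -14.4, 20, -10],
    [1, -2.4, -14.4, 20, -10],
    [1, -2.4, -14.4, 20, -10],
    [1, -2.4, -14.4, 20, -10],
    [1, -2.4, -14.4, 18, -10],
    [1, -2.4, -14.4, 14, -10],
    [1, -2.4, -14.4, 12, -10],
    [1, -2.4, -14.4, 12, -10],
    [1, -2.4, -14.4, 12, -10]
  ],
  "force": 40
}}

```text
time: 66.45
tool_pos: [0.4546, -0.4375, 0.0845]
tcp_rot: [2.297, 2.142, -0.0]
wrist_force: [-0.1, 0.2, -1.0]
width: 0.216
grip_force: 40.4
```

Run:
```python
from h import *
st();go((*tray(30,-41),.08,-9.5),(*tray(30,-41),.012,-9.5))
```

```text
t 66.45 pos [ 0.4546 -0.4375  0.0845] yaw 86.01 tilt 0.04 F [-0.1  0.2 -1. ] w 0.216 g 40.43720031157136 q [-0.81  0.31  1.84 -0.    1.   -0.74]
[10.53, 0.85, 0.45] 95.5
[10.53, 0.85, 7.25] 95.5
```

{"method": "step_arm", "body": {
  "motion": [
    [1, 1, 0.1, -1, 8],
    [1, 2, 0.2, -1, 16],
    [1, 3, 0.3, -1, 24],
    [1, 4, 0.4, -1, 32],
    [1, 5, 0.5, -1, 40],
    [1, 6, 0.5, -1, 48],
    [1, 7, 0.6, -1, 56],
    [1, 8, 0.7, -1, 64],
    [1, 9, 0.8, -1, 72],
    [1, 10, 0.8, -1, 80],
    [1, 10.5, 0.85, -1, 88],
    [1, 10.5, 0.85, -1, 95.5],
    [1, 10.5, 0.85, 0, 95.5],
    [1, 10.5, 0.85, 3, 95.5],
    [1, 10.5, 0.85, 5.5, 95.5],
    [1, 10.5, 0.85, 6.8, 95.5],
    [1, 10.5, 0.85, 7.3, 95.5],
    [1, 10.5, 0.85, 7.3, 95.5]
  ]
}}

```text
time: 68.25
tool_pos: [0.4695, -0.3328, 0.0112]
tcp_rot: [-3.13, 0.256, 0.004]
wrist_force: [-0.6, 1.1, 3.5]
width: 0.222
grip_force: 42.7
```

{"method": "step_arm", "body": {
  "motion": [
    [1, 0, 0, 0, 0],
    [3, 0, 0, 0, 0],
    [3, 0, 0, 0, 0],
    [3, 0, 0, 0, 0],
    [3, 0, 0, -2, 0],
    [3, 0, 0, -6, 0],
    [3.5, 0, 0, -9, 0],
    [4, 0, 0, -9, 0],
    [4, 0, 0, -9, 0]
  ]
}}

```text
time: 69.15
tool_pos: [0.4708, -0.3337, 0.1017]
tcp_rot: [3.13, -0.258, 0.002]
wrist_force: [0.1, 0.2, -0.2]
width: 0.465
grip_force: 0.0
```

Run:
```python
from h import *
st();go((.3895,-.3855,.1,78),(.3895,-.3855,.003,78))
```

```text
t 69.15 pos [ 0.4708 -0.3337  0.1017] yaw -9.42 tilt 0.09 F [ 0.1  0.2 -0.2] w 0.465 g 0.0 q [-0.66  0.19  1.94 -0.    1.    1.08]
[-7.17, 6.44, 0.16] -87.4
[-7.19, 6.43, 9.86] -87.4
```

{"method": "step_arm", "body": {
  "motion": [
    [4, -0.7, 0.6, -1, -8],
    [4, -1.4, 1.3, -1, -16],
    [4, -2.1, 1.9, -1, -24],
    [4, -2.8, 2.6, -1, -32],
    [4, -3.5, 3.2, -1, -40],
    [4, -4.2, 3.9, -1, -48],
    [4, -4.9, 4.5, -1, -56],
    [4, -5.6, 5.1, -1, -64],
    [4, -6.3, 5.8, -1, -72],
    [4, -7.2, 6.4, -1, -80],
    [4, -7.2, 6.4, -1, -87.4],
    [4, -7.2, 6.4, -1, -87.4],
    [4, -7.2, 6.4, 3, -87.4],
    [4, -7.2, 6.4, 7, -87.4],
    [4, -7.2, 6.4, 9.3, -87.4],
    [4, -7.2, 6.4, 9.8, -87.4],
    [4, -7.2, 6.4, 9.8, -87.4]
  ]
}}

```text
time: 70.85
tool_pos: [0.3876, -0.383, 0.0015]
tcp_rot: [-2.441, -1.971, 0.0]
wrist_force: [-0.0, -0.2, -0.4]
width: 0.47
grip_force: 0.0
```

{"method": "step_arm", "body": {
  "motion": [
    [1, 0, 0, 0, 0],
    [1, 0, 0, 0, 0],
    [1, 0, 0, 0, 0],
    [1, 0, 0, 0, 0],
    [1, 0, 0, 0, 0],
    [1, 0, 0, 0, 0],
    [1, 0, 0, -2, 0],
    [1, 0, 0, -6, 0],
    [1, 0, 0, -8, 0],
    [1, 0, 0, -8, 0],
    [1, 0, 0, -8, 0]
  ]
}}

```text
time: 71.95
tool_pos: [0.3887, -0.3843, 0.0831]
tcp_rot: [2.443, 1.975, 0.0]
wrist_force: [-0.7, 0.0, -1.5]
width: 0.217
grip_force: 41.2
```

Run:
```python
from h import *
st();go((*tray(-30,-41),.08,-9.5),(*tray(-30,-41),.012,-9.5))
```

```text
t 71.95 pos [ 0.3887 -0.3843  0.0831] yaw 77.91 tilt 0.01 F [-0.7  0.  -1.5] w 0.217 g 41.24695356935263 q [-0.83  0.16  2.02 -0.    0.96 -0.61]
[6.45, 0.93, 0.31] 87.4
[6.45, 0.93, 7.11] 87.4
```

{"method": "step_arm", "body": {
  "motion": [
    [1, 0.6, 0.1, -1, 8],
    [1, 1.2, 0.2, -1, 16],
    [1, 1.8, 0.3, -1, 24],
    [1, 2.4, 0.4, -1, 32],
    [1, 3, 0.5, -1, 40],
    [1, 3.6, 0.5, -1, 48],
    [1, 4.2, 0.6, -1, 56],
    [1, 4.8, 0.7, -1, 64],
    [1, 5.4, 0.8, -1, 72],
    [1, 6, 0.9, -1, 80],
    [1, 6.45, 0.93, -1, 87.4],
    [1, 6.45, 0.93, 0, 87.4],
    [1, 6.45, 0.93, 3, 87.4],
    [1, 6.45, 0.93, 5.5, 87.4],
    [1, 6.45, 0.93, 6.8, 87.4],
    [1, 6.45, 0.93, 7.1, 87.4],
    [1, 6.45, 0.93, 7.1, 87.4]
  ]
}}

```text
time: 73.65
tool_pos: [0.4104, -0.3228, 0.0108]
tcp_rot: [-3.129, 0.257, 0.004]
wrist_force: [0.3, -1.2, 0.2]
width: 0.217
grip_force: 42.1
```

{"method": "step_arm", "body": {
  "motion": [
    [1, 0, 0, 0, 0],
    [3, 0, 0, 0, 0],
    [3, 0, 0, 0, 0],
    [3, 0, 0, 0, 0],
    [3, 0, 0, -2, 0],
    [3, 0, 0, -6, 0],
    [3.5, 0, 0, -11, 0],
    [3.5, 0, 0, -14, 0],
    [3.5, 0, 0, -14, 0]
  ]
}}

```text
time: 74.55
tool_pos: [0.4149, -0.3265, 0.1587]
tcp_rot: [3.124, -0.259, 0.015]
wrist_force: [0.5, -1.0, 0.9]
width: 0.409
grip_force: 0.0
```

Run:
```python
from h import *
st();go((.6275,-.2155,.15,-12),(.6275,-.2155,.0065,-12))
for x,y,a in blobs('top',.40,.52,-.35,-.22,.022,.017,.04): print(intray((x/1000,y/1000)),a+9.5)
blobs('top',.58,.73,-.27,-.13,.021,.01,.04)
```

```text
t 74.55 pos [ 0.4149 -0.3265  0.1587] yaw -9.47 tilt 0.69 F [ 0.5 -1.   0.9] w 0.409 g 0.0 q [-0.71  0.04  2.   -0.    1.09  1.02]
[19.14, -14.45, 0.98] 2.5
[18.99, -14.55, 15.32] 2.5
top 126 [444.5, 244.2] c [481.2, -254.2] size [21.1, 43.3] yaw -9.5 z [20.0, 25.0, 29.0]
top 126 [475.0, 247.5] c [471.5, -334.1] size [21.1, 40.6] yaw -4.5 z [20.0, 26.0, 29.0]
top 102 [472.9, 269.2] c [415.3, -324.5] size [20.9, 31.9] yaw -4.3 z [20.0, 26.0, 30.0]
[27.63149543 38.54455975] 0.02552032470703125
[ 31.22853843 -41.79473883] 4.970733642578125
[-25.78288646 -41.63742221] 5.210990905761719
top 110 [430.8, 171.4] c [681.0, -230.0] size [20.0, 46.0] yaw -8.5 z [16.0, 26.0, 29.0]
top 117 [426.8, 190.5] c [626.7, -215.8] size [20.2, 45.0] yaw -13.2 z [19.0, 25.0, 29.0]
```

{"method": "step_arm", "body": {
  "motion": [
    [4, 4, -3, 0, 0],
    [4, 8, -6, 0, 1],
    [4, 12, -9, 0, 2],
    [4, 16, -12, 0, 2.5],
    [4, 19, -14.5, 1, 2.5],
    [4, 19, -14.5, 4, 2.5],
    [4, 19, -14.5, 8, 2.5],
    [4, 19, -14.5, 12, 2.5],
    [4, 19, -14.5, 14.5, 2.5],
    [4, 19, -14.5, 15.2, 2.5],
    [4, 19, -14.5, 15.2, 2.5],
    [4, 19, -14.5, 15.2, 2.5],
    [1, 19, -14.5, 15.2, 2.5],
    [1, 19, -14.5, 15.2, 2.5],
    [1, 19, -14.5, 15.2, 2.5],
    [1, 19, -14.5, 15.2, 2.5],
    [1, 19, -14.5, 15.2, 2.5],
    [1, 19, -14.5, 15.2, 2.5],
    [1, 19, -14.5, 13, 2.5],
    [1, 19, -14.5, 9, 2.5]
  ]
}}

```text
time: 76.65
tool_pos: [0.6179, -0.2096, 0.0569]
tcp_rot: [-3.122, 0.327, 0.018]
wrist_force: [-0.1, 0.0, -0.9]
width: 0.22
grip_force: 40.5
```

Run:
```python
from h import *
st();go((*tray(-30,41),.08,-9.5),(*tray(-30,41),.012,-9.5))
```

```text
t 76.65 pos [ 0.6179 -0.2096  0.0569] yaw -11.95 tilt 0.66 F [-0.1  0.  -0.9] w 0.22 g 40.51124054007232 q [-0.37  0.38  1.79 -0.    0.98  1.41]
[-18.24, 7.2, -2.12] -2.4
[-18.17, 7.21, 4.68] -2.4
```

{"method": "step_arm", "body": {
  "motion": [
    [1, 0, 0, -3, 0],
    [1, 0, 0, -3, 0],
    [1, 0, 0, -3, 0],
    [1, 0, 0, -3, 0]
  ]
}}

```text
time: 77.05
tool_pos: [0.6205, -0.2109, 0.0891]
tcp_rot: [-3.123, 0.328, 0.008]
wrist_force: [-0.1, -0.6, -1.5]
width: 0.221
grip_force: 40.5
```

Run:
```python
from h import *
st();t=bot.read_state()['tool_pos']
for n in('top','side'):
    for x,y,a in blobs(n,t[0]-.06,t[0]+.06,t[1]-.04,t[1]+.04,t[2]+.01,t[2]-.005,t[2]+.03,8): print(n,(x-t[0]*1000),(y-t[1]*1000))
for dx in(0,8):go((*tray(-30-dx,41),.08,-9.5),(*tray(-30-dx,41),.012,-9.5))
```

```text
t 77.05 pos [ 0.6205 -0.2109  0.0891] yaw -11.99 tilt 0.31 F [-0.1 -0.6 -1.5] w 0.221 g 40.524543123319745 q [-0.37  0.35  1.77 -0.    1.03  1.41]
top 30 [434.6, 190.9] c [611.6, -212.3] size [17.8, 10.2] yaw 89.2 z [99.0, 108.0, 113.0]
top -8.908918530900678 -1.3504662043871747
side 26 [330.1, 135.3] c [645.4, -215.0] size [11.6, 43.7] yaw -72.5 z [96.0, 104.0, 110.0]
side 20 [341.4, 137.3] c [610.0, -212.5] size [8.7, 30.7] yaw -73.9 z [95.0, 103.0, 108.0]
side 24.908220140974322 -4.040331316691862
side -10.512006909806928 -1.5628685481371747
[-18.52, 7.14, 1.01] -2.5
[-18.48, 7.14, 7.81] -2.5
[-19.32, 7.17, 1.01] -2.5
[-19.28, 7.18, 7.81] -2.5
```

{"method": "step_arm", "body": {
  "motion": [
    [1, -3, 1.1, 0, -1],
    [1, -7, 2.6, 0, -2.5],
    [1, -11.5, 4.3, 0, -2.5],
    [1, -15.5, 5.8, 0, -2.5],
    [1, -18.5, 6.9, 0, -2.5],
    [1, -19.2, 7.16, 0, -2.5],
    [1, -19.2, 7.16, 0, -2.5],
    [1, -19.2, 7.16, 2, -2.5],
    [1, -19.2, 7.16, 4.5, -2.5],
    [1, -19.2, 7.16, 6, -2.5],
    [1, -19.2, 7.16, 6, -2.5],
    [1, -19.2, 7.16, 6, -2.5]
  ]
}}

```text
time: 78.35
tool_pos: [0.4211, -0.2418, 0.0322]
tcp_rot: [-3.131, 0.259, 0.0]
wrist_force: [-0.2, -0.3, -1.1]
width: 0.219
grip_force: 40.5
```

Run:
```python
from h import *
st();t=bot.read_state()['tool_pos'];print(intray(t));go((*tray(-37,41),.012,-9.5))
```

```text
t 78.35 pos [ 0.4211 -0.2418  0.0322] yaw -9.45 tilt 0.02 F [-0.2 -0.3 -1.1] w 0.219 g 40.52242842502892 q [-0.57  0.13  2.18  0.    0.84  1.16]
[-33.67362849  40.87352025]
[-0.33, -0.01, 2.02] 0.1
```

Place it, rise, then let the arm settle before computing the last pick.

{"method": "step_arm", "body": {
  "motion": [
    [1, -0.3, 0, 1, 0],
    [1, -0.3, 0, 2, 0],
    [1, -0.3, 0, 2, 0],
    [3, -0.3, 0, 2, 0],
    [3, -0.3, 0, 2, 0],
    [3, -0.3, 0, 2, 0],
    [3, -0.3, 0, 0, 0],
    [3, -0.3, 0, -4, 0],
    [3, -0.3, 0, -8, 0],
    [3.5, 4, -1, -11, 0],
    [3.5, 9, -2, -12, 0],
    [3.5, 14, -3, -12, 0],
    [3.5, 19, -4, -12, 0],
    [4, 22, -4.5, -12, 0],
    [4, 22, -4.5, -12, 0],
    [4, 22, -4.5, -12, 0],
    [4, 22, -4.5, -12, 0],
    [4, 22, -4.5, -12, 0]
  ]
}}

```text
time: 80.15
tool_pos: [0.6431, -0.234, 0.1524]
tcp_rot: [-3.131, 0.261, 0.001]
wrist_force: [0.1, -0.1, 0.4]
width: 0.468
grip_force: 0.0
```

Run:
```python
from h import *
st();go((.681,-.2295,.14,-9),(.681,-.2295,.0065,-9))
for x,y,a in blobs('top',.37,.52,-.35,-.22,.022,.017,.04): print(intray((x/1000,y/1000)),a+9.5)
blobs('side',.58,.73,-.27,-.13,.02,.01,.04)
blobs('top',.58,.73,-.29,-.13,.021,.01,.04)
```

```text
t 80.15 pos [ 0.6431 -0.234   0.1524] yaw -9.53 tilt 0.04 F [ 0.1 -0.1  0.4] w 0.468 g 0.0 q [-0.39  0.34  1.66 -0.    1.15  1.35]
[3.66, -1.07, 1.24] -0.5
[3.67, -1.07, 14.59] -0.5
top 128 [444.5, 244.4] c [481.0, -254.1] size [21.4, 43.7] yaw -9.5 z [21.0, 25.0, 29.0]
top 127 [475.1, 247.6] c [470.4, -334.0] size [21.1, 42.7] yaw -4.3 z [20.0, 25.0, 30.0]
top 129 [441.9, 265.9] c [424.3, -243.9] size [21.0, 42.2] yaw -3.7 z [21.0, 25.0, 30.0]
top 133 [472.9, 271.2] c [409.3, -324.0] size [20.9, 43.9] yaw -4.5 z [20.0, 25.0, 30.0]
[27.42870743 38.67950572] 0.02552032470703125
[ 30.18222569 -41.92465632] 5.162933349609375
[-30.24951753  39.37877821] 5.76495361328125
[-31.75762668 -42.13531087] 5.018806457519531
side 85 [319.6, 155.5] c [682.8, -225.5] size [33.6, 50.1] yaw -9.4 z [12.0, 21.0, 25.0]
top 86 [431.2, 170.3] c [683.9, -230.6] size [16.4, 45.4] yaw -3.4 z [20.0, 25.0, 29.0]
```

{"method": "step_arm", "body": {
  "motion": [
    [4, 2, -0.6, 2, -0.5],
    [4, 3.8, -1.1, 5, -0.5],
    [4, 3.8, -1.1, 9, -0.5],
    [4, 3.8, -1.1, 12.5, -0.5],
    [4, 3.8, -1.1, 14, -0.5],
    [4, 3.8, -1.1, 14.5, -0.5],
    [4, 3.8, -1.1, 14.5, -0.5],
    [4, 3.8, -1.1, 14.5, -0.5],
    [1, 3.8, -1.1, 14.5, -0.5],
    [1, 3.8, -1.1, 14.5, -0.5],
    [1, 3.8, -1.1, 14.5, -0.5],
    [1, 3.8, -1.1, 14.5, -0.5],
    [1, 3.8, -1.1, 14.5, -0.5],
    [1, 3.8, -1.1, 14.5, -0.5],
    [1, 3.8, -1.1, 13, -0.5],
    [1, 3.8, -1.1, 9, -0.5],
    [1, 3.8, -1.1, 6.5, -0.5],
    [1, 3.8, -1.1, 6.5, -0.5],
    [1, 3.8, -1.1, 6.5, -0.5],
    [1, 3.8, -1.1, 6.5, -0.5]
  ]
}}

```text
time: 82.3
tool_pos: [0.6824, -0.2287, 0.0856]
tcp_rot: [-3.131, 0.246, 0.005]
wrist_force: [-0.9, -0.4, -1.3]
width: 0.217
grip_force: 40.5
```

Run:
```python
from h import *
st();go((*tray(30,0),.085,-9.5),(*tray(30,0),.012,-9.5))
```

```text
t 82.3 pos [ 0.6824 -0.2287  0.0856] yaw -8.99 tilt 0.17 F [-0.9 -0.4 -1.3] w 0.217 g 40.542855192907155 q [-0.36  0.46  1.62  0.    1.06  1.37]
[-19.27, 9.53, 0.12] 0.5
[-19.25, 9.53, 7.42] 0.5
```

{"method": "step_arm", "body": {
  "motion": [
    [1, -3, 1.5, 0, 0.5],
    [1, -7, 3.5, 0, 0.5],
    [1, -11.5, 5.7, 0, 0.5],
    [1, -15.5, 7.7, 0, 0.5],
    [1, -18.5, 9.2, 0, 0.5],
    [1, -19.25, 9.65, 0, 0.5],
    [1, -19.25, 9.65, 0, 0.5],
    [1, -19.25, 9.65, 1, 0.5],
    [1, -19.25, 9.65, 3, 0.5],
    [1, -19.25, 9.65, 4, 0.5],
    [1, -19.25, 9.65, 4, 0.5],
    [1, -19.25, 9.65, 4, 0.5]
  ]
}}

```text
time: 83.5
tool_pos: [0.479, -0.2939, 0.0467]
tcp_rot: [-3.13, 0.258, 0.001]
wrist_force: [-0.4, -0.7, 0.3]
width: 0.218
grip_force: 40.5
```

Run:
```python
from h import *
st();print(intray(bot.read_state()['tool_pos']));go((*tray(30,-1.5),.012,-9.5))
```

```text
t 83.5 pos [ 0.479  -0.2939  0.0467] yaw -9.44 tilt 0.06 F [-0.4 -0.7  0.3] w 0.218 g 40.54663867224008 q [-0.59  0.24  2.01  0.    0.9   1.14]
[32.03420824 -0.96009403]
[-0.2, 0.06, 3.47] 0.1
```

{"method": "step_arm", "body": {
  "motion": [
    [1, -0.2, 0.05, 1.5, 0],
    [1, -0.2, 0.05, 2.8, 0],
    [1, -0.2, 0.05, 3.4, 0],
    [1, -0.2, 0.05, 3.4, 0],
    [2.6, -0.2, 0.05, 3.4, 0],
    [2.6, -0.2, 0.05, 3.4, 0],
    [2.6, -0.2, 0.05, 3.4, 0],
    [2.6, -0.2, 0.05, 2, 0],
    [2.6, -0.2, 0.05, -1, 0],
    [2.6, -0.2, 0.05, -5, 0],
    [2.6, -0.2, 0.05, -10, 0],
    [2.6, -5, 4, -15, 0],
    [2.6, -5, 9, -15, 0],
    [2.6, -5, 14, -15, 0],
    [2.6, -5, 18, -15, 0],
    [2.6, -5, 18, -15, 0],
    [2.6, -5, 18, -15, 0]
  ]
}}

```text
time: 85.2
tool_pos: [0.399, -0.4654, 0.1983]
tcp_rot: [3.13, -0.264, 0.001]
wrist_force: [-0.1, 0.5, -0.7]
width: 0.301
grip_force: 0.0
```

Run:
```python
from h import *
st()
for x,y,a in blobs('top',.37,.52,-.36,-.22,.022,.017,.04): print(intray((x/1000,y/1000)),a+9.5)
for n in('top','side'):
    a,d,C,hsv,px,py,Z=tg(n)
    W=((hsv[...,1]<60)&(hsv[...,2]>120)&(px>-105)&(px<98)&(abs(py)<72)&(Z<40)).astype(np.uint8)
    k,L,S,c=cv2.connectedComponentsWithStats(W);print(n,[(int(S[i,4]),px[L==i].mean().round().item(),py[L==i].mean().round().item(),Z[L==i].max().round().item()) for i in range(1,k) if S[i,4]>3])
    # scoop state: steel points heights near mat
    X,Y=C[...,0],C[...,1]
    g=(X>.58)&(X<.73)&(Y>-.34)&(Y<-.15)&(C[...,2]>.02)&(C[...,2]<.06)&(hsv[...,1]<70);P=C[g];print('steel',len(P),P.mean(0).round(4),np.percentile(P,[2,98],0).round(4).tolist())
    g=(hsv[...,0]<14)&(hsv[...,1]>90)&(X>.58)&(X<.7)&(Y>-.37)&(Y<-.26)&(C[...,2]>.06)&(C[...,2]<.14);P=C[g]
    if len(P)>10: q=P-P.mean(0);v=np.linalg.svd(q)[2][0];print('grip',P.mean(0),v*np.sign(v[2]),P[:,2].max())
```

```text
t 85.2 pos [ 0.399  -0.4654  0.1983] yaw -9.65 tilt 0.06 F [-0.1  0.5 -0.7] w 0.301 g 0.0 q [-0.9   0.17  1.78  0.    1.19  0.84]
top 128 [444.5, 244.2] c [481.3, -255.5] size [21.2, 42.9] yaw -3.6 z [20.0, 25.0, 29.0]
top 125 [460.1, 246.4] c [474.7, -295.4] size [21.1, 44.0] yaw -11.1 z [20.0, 26.0, 30.0]
top 129 [475.1, 247.9] c [470.4, -334.0] size [21.0, 42.9] yaw -4.5 z [20.0, 26.0, 29.0]
top 125 [441.8, 265.7] c [424.3, -243.9] size [21.0, 42.2] yaw -3.7 z [20.0, 26.0, 29.0]
top 131 [472.9, 271.2] c [409.6, -324.0] size [20.0, 43.7] yaw -10.6 z [21.0, 25.0, 29.0]
[27.9695801  37.34668807] 5.885467529296875
[28.00062934 -3.0943524 ] -1.5538711547851562
[ 30.10447689 -41.9102834 ] 4.970664978027344
[-30.24996691  39.3831277 ] 5.76495361328125
[-31.47403256 -42.05106354] -1.142822265625
top [(28, 77.0, -53.0, 17.0), (14, 71.0, -4.0, 15.0), (14, 61.0, -33.0, 17.0), (14, 77.0, 60.0, 15.0), (14, 58.0, 28.0, 19.0), (14, 50.0, 59.0, 15.0)]
steel 180 [ 0.6488 -0.2743  0.0297] [[0.5933, -0.2928, 0.0213], [0.7111, -0.2288, 0.0424]]
side [(18, 83.0, -54.0, 14.0), (20, 71.0, -52.0, 16.0), (19, 61.0, -31.0, 13.0), (21, 70.0, -2.0, 13.0), (21, 58.0, 28.0, 14.0)]
steel 174 [ 0.6472 -0.2754  0.0284] [[0.5934, -0.2924, 0.0204], [0.7076, -0.2329, 0.0463]]
grip [ 0.63543755 -0.30877767  0.09362994] [-0.12311646 -0.4952708   0.85997045] 0.12649860478710517
```

Top view finds seven balls; look for the eighth.

Run:
```python
from h import *
a,d,C,hsv,px,py,Z=tg('top')
g=a.min(-1).astype(int)
bh=cv2.morphologyEx(g.astype(np.uint8),cv2.MORPH_TOPHAT,np.ones((9,9)))
m=(px>-130)&(px<104)&(abs(py)<82)&(bh>45)
k,L,S,c=cv2.connectedComponentsWithStats(m.astype(np.uint8))
for i in range(1,k):
    if 4<S[i,4]<60: print('pan',S[i,4],c[i].round(1),px[L==i].mean().round(),py[L==i].mean().round(),np.percentile(Z[L==i],[5,50,95]).round(),g[L==i].max())
m=(bh>60)&~((px>-140)&(px<115)&(abs(py)<95))&(C[...,0]>.3)&(C[...,0]<.85)&(C[...,1]>-.6)&(C[...,1]<.5)&(Z<40)
k,L,S,c=cv2.connectedComponentsWithStats(m.astype(np.uint8))
for i in range(1,k):
    if 6<S[i,4]<40: print('out',S[i,4],c[i].round(1),C[L==i].mean(0).round(3),a[L==i].mean(0).round())
cv2.imwrite('/dev/null.png',a) if 0 else None
```

```text
pan 30 [250.  185.3] 78.0 -53.0 [ 3. 12. 15.] 205
pan 16 [234.5 195. ] 70.0 -4.0 [ 3. 12. 17.] 212
pan 14 [245.4 193.9] 60.0 -32.0 [ 4. 12. 15.] 212
pan 16 [212.4 202.2] 77.0 60.0 [ 5. 11. 16.] 209
pan 15 [225.4 203.6] 58.0 28.0 [ 4.  9. 17.] 207
pan 17 [215.9 211.2] 50.0 60.0 [ 4. 11. 15.] 213
out 19 [424.3 175.3] [ 0.673 -0.216  0.006] [127. 130. 127.]
out 14 [412.7 182.5] [ 0.652 -0.181  0.011] [156. 157. 147.]
out 8 [451.5 181.5] [ 0.649 -0.281  0.031] [116. 120. 114.]
out 11 [423.2 183.1] [ 0.65  -0.211  0.007] [130. 134. 131.]
out 25 [421.6 191.4] [ 0.627 -0.206  0.006] [127. 131. 128.]
out 14 [451.4 190.3] [ 0.625 -0.279  0.031] [120. 123. 120.]
out 21 [433.4 189.4] [ 0.632 -0.238  0.007] [126. 130. 126.]
out 9 [448.4 197.8] [ 0.605 -0.27   0.03 ] [118. 121. 118.]
out 21 [362.8 277.3] [ 0.396 -0.036  0.01 ] [195. 200. 198.]
```

The eighth ball is on the mat just ahead of the scoop's lip (top pixel (412.7,182.5)). It rode out with the toggles. I'll pick it up there and drop it back into the pan from above the rim.

Run:
```python
from h import *
p=onplane('top',412.7,182.5,.0095);print(p)
a,d=shot('side');C=cloud('side',d);u,v=proj('side',(p[0],p[1],.008));u,v=int(round(u)),int(round(v));w=a[v-8:v+9,u-8:u+9].min(-1).astype(int);print(u,v);k=np.argwhere(w>150)+[v-8,u-8];print(len(k),k.mean(0) if len(k) else w.max())
if len(k): print(onplane('side',k[:,1].mean(),k[:,0].mean(),.009),C[k[:,0],k[:,1]].mean(0))
go((p[0],p[1],.1,76),(p[0],p[1],.0045,76))
```

```text
[ 0.65182185 -0.18157452  0.0095    ]
325 168
20 [163.55 324.65]
[ 0.65846029 -0.20201925  0.009     ] [ 0.6600923  -0.2069183   0.00597811]
[20.27, -31.77, 9.74] -85.4
[20.27, -31.76, 19.29] -85.4
```

Run:
```python
from h import *
a,d=shot('side');C=cloud('side',d)
print(a[160:174,316:334].min(-1)); b,e=shot('top');print(b[176:190,405:428].min(-1))
CT=cloud('top',e);print((CT[178:187,409:417,2]*1000).round().astype(int))
```

```text
[[ 82  64 103 255 108  26  15  28 102 255 107  22  16  30 111 255 104  15]
 [ 51  92 166 190  86  77  67 104 148  86  20  10  43  88 176  95  16  21]
 [ 24  24  43  43  84 189 177 160  90  59  30  56 109 121  57  10  22  55]
 [ 25  21  25  16  25  55  54  92 165 164  94 131 105  51  25  18  65 115]
 [ 25  33  22  23  23  23  19  24  42  44  68 151 149  82  65  67 148  83]
 [ 22  27  25  26  25  20  21  16  16  33  20  42  39  56  87 131 188  97]
 [ 18  29  24  23  25  26  14  29 110 149  69  11  14  29  28  37  69  90]
 [ 31  26  27  19  24  22  20  77 255 255 173  38  17  24  23  22  16  27]
 [ 15  22  27  22  20  26  21  64 183 224 144  47  22  21  24  25  27  16]
 [ 21  25  22  21  25  17  18  24 115 121  62  24  22  27  21  24  29  28]
 [ 21  22  23  24  18  22  21   0  21  30  13  20  27  23  33  20  24  30]
 [ 53  47  42  51  26  19  23  14  22  16  21  16  25  25  22  26  29  25]
 [111 105 108 108  56  42  43  25  20  24  21  24  30  28  24  28  22  28]
 [111 111 110 112 101 115 106  52  44  42  42  25  24  23  24  18  24  24]]
[[108 104  87  59  48  50  49  49  49  49  49  50
[... 853 characters left out ...]
  61  67  58  48  46  49  48  47  48  73 115
  121  75  45  46  46]
 [ 92  68  51  48  47  48  46  47  47  47  47  47  48  48  47  53  80 105
   99  67  54  54  54]
 [ 89  60  48  48  48  48  48  48  47  46  48  47  48  47  47  66 109 129
  109  84  89  97  95]
 [ 90  62  49  48  49  48  48  48  47  47  48  47  48  47  47  78 132 143
   99  92 120 134 131]
 [ 90  63  48  48  49  50  48  48  48  48  48  48  48  48  47  82 137 145
   90  64  79  88  87]]
[[ 3  4  3  5  3  7  4  8]
 [ 3  4  6  3  6  7  8  0]
 [ 6  4  4  4  4  6  5  9]
 [ 6  4  3  3 13  9  2  3]
 [ 4  3  4 13 13 13  7  5]
 [ 6  5  5 14 14 16  7 10]
 [ 4  6  7 10 13 12  2  4]
 [ 4  4  1  6  5  4  3  9]
 [ 5  7  3  1  6  5  7  5]]
```

Ball confirmed in both views (side (325,167), top (413,182)).

{"method": "step_arm", "body": {
  "motion": [
    [3, 2, -3.2, 0, -8],
    [3, 4, -6.4, 0, -16],
    [3, 6, -9.5, 0, -24],
    [3, 8, -12.7, 0, -32],
    [3, 10, -15.9, 0, -40],
    [3, 12, -19, 0, -48],
    [3, 14, -22.2, 0, -56],
    [3, 16, -25.4, 0, -64],
    [3, 18, -28.6, 0, -72],
    [3, 20.3, -31.8, 0, -80],
    [3, 20.3, -31.8, 0, -85.4],
    [3, 20.3, -31.8, 5, -85.4],
    [3, 20.3, -31.8, 10, -85.4],
    [3, 20.3, -31.8, 13, -85.4],
    [3, 20.3, -31.8, 13, -85.4],
    [3, 20.3, -31.8, 13, -85.4]
  ]
}}

```text
time: 87.15
tool_pos: [0.652, -0.1828, 0.0672]
tcp_rot: [-2.476, -1.933, 0.001]
wrist_force: [0.4, 0.0, 1.5]
width: 0.352
grip_force: 0.0
```

Run:
```python
from h import *
st();go((.652,-.1815,.0045,76))
```

```text
t 87.15 pos [ 0.652  -0.1828  0.0672] yaw 75.96 tilt 0.07 F [0.4 0.  1.5] w 0.352 g 0.0 q [-0.31  0.4   1.74  0.    1.   -0.07]
[0.13, -0.03, 6.27] -0.0
```

{"method": "step_arm", "body": {
  "motion": [
    [3, 0.1, 0, 2, 0],
    [3, 0.1, 0, 4, 0],
    [3, 0.1, 0, 5.6, 0],
    [3, 0.1, 0, 6.2, 0],
    [3, 0.1, 0, 6.2, 0],
    [0.5, 0.1, 0, 6.2, 0],
    [0.5, 0.1, 0, 6.2, 0],
    [0.5, 0.1, 0, 6.2, 0],
    [0.5, 0.1, 0, 6.2, 0],
    [0.5, 0.1, 0, 6.2, 0],
    [0.5, 0.1, 0, 6.2, 0],
    [0.5, 0.1, 0, 5, 0],
    [0.5, 0.1, 0, 2, 0],
    [0.5, 0.1, 0, -3, 0],
    [0.5, 0.1, 0, -6, 0],
    [0.5, 0.1, 0, -6, 0]
  ],
  "force": 20
}}

```text
time: 88.75
tool_pos: [0.6562, -0.1837, 0.1346]
tcp_rot: [2.47, 1.927, 0.009]
wrist_force: [0.9, -0.4, 1.0]
width: 0.083
grip_force: 19.7
```

Run:
```python
from h import *
st();go(pan(10,0,130,52),pan(10,0,62,52))
a,d=shot('top');print('left on mat?',a[176:190,405:418].min(-1).max())
```

```text
t 88.75 pos [ 0.6562 -0.1837  0.1346] yaw 75.91 tilt 0.61 F [ 0.9 -0.4  1. ] w 0.083 g 19.665337800979614 q [-0.31  0.34  1.69  0.    1.1  -0.06]
[43.91, -20.27, 0.21] 0.1
[43.91, -20.34, 7.01] 0.1
left on mat? 122
```

{"method": "step_arm", "body": {
  "motion": [
    [0.5, 2, -0.9, 0, 0],
    [0.5, 6, -2.8, 0, 0],
    [0.5, 10, -4.6, 0, 0],
    [0.5, 14.5, -6.7, 0, 0],
    [0.5, 19, -8.8, 0, 0],
    [0.5, 23.5, -10.9, 0, 0],
    [0.5, 28, -12.9, 0, 0],
    [0.5, 32.5, -15, 0, 0],
    [0.5, 37, -17.1, 0, 0],
    [0.5, 41, -18.9, 0, 0],
    [0.5, 43.9, -20.3, 0, 0],
    [0.5, 43.9, -20.3, 2, 0],
    [0.5, 43.9, -20.3, 5, 0],
    [0.5, 43.9, -20.3, 6.6, 0],
    [0.5, 43.9, -20.3, 6.6, 0],
    [0.5, 43.9, -20.3, 6.6, 0],
    [1.5, 43.9, -20.3, 6.6, 0],
    [2, 43.9, -20.3, 6.6, 0],
    [2, 43.9, -20.3, 6.6, 0],
    [2, 43.9, -20.3, 6.6, 0]
  ]
}}

```text
time: 90.8
tool_pos: [0.563, 0.2927, 0.0622]
tcp_rot: [2.477, 1.932, 0.002]
wrist_force: [0.0, 0.2, 0.2]
width: 0.237
grip_force: 0.0
```

{"method": "step_arm", "body": {
  "motion": [
    [2, 0, 0, -4, 0],
    [2, 0, 0, -9, 0],
    [2, -5, 2, -12, 0],
    [2, -10, 4, -12, 0],
    [2, -15, 7, -12, 0],
    [2, -20, 10, -12, 0],
    [2, -25, 13, -12, 0],
    [2, -25, 13, -12, 0],
    [2, -25, 13, -12, 0]
  ]
}}

```text
time: 91.7
tool_pos: [0.629, 0.0135, 0.1819]
tcp_rot: [2.48, 1.924, 0.0]
wrist_force: [0.0, 0.2, 0.4]
width: 0.23
grip_force: 0.0
```

Run:
```python
from h import *
st()
for n in('top','side'):
    a,d,C,hsv,px,py,Z=tg(n)
    bh=cv2.morphologyEx(a.min(-1),cv2.MORPH_TOPHAT,np.ones((9,9)))
    m=(px>-130)&(px<104)&(abs(py)<82)&(bh>45)&(Z<45)
    k,L,S,c=cv2.connectedComponentsWithStats(m.astype(np.uint8))
    print(n,[(int(S[i,4]),px[L==i].mean().round().item(),py[L==i].mean().round().item(),np.median(Z[L==i]).round().item()) for i in range(1,k) if S[i,4]>4])
for x,y,a in blobs('top',.37,.52,-.36,-.22,.022,.017,.04): print(intray((x/1000,y/1000)).round(1),round(a+9.5,1))
a,d=shot('side');C=cloud('side',d);h=cv2.cvtColor(a,cv2.COLOR_RGB2HSV)
g=(h[...,0]<14)&(h[...,1]>90)&(C[...,0]>.58)&(C[...,0]<.7)&(C[...,1]>-.37)&(C[...,1]<-.26)&(C[...,2]>.06)&(C[...,2]<.14);P=C[g]
print('grip',P.mean(0).round(4),P[:,2].max())
```

```text
t 91.7 pos [0.629  0.0135 0.1819] yaw 75.61 tilt 0.15 F [0.  0.2 0.4] w 0.23 g 0.0 q [-0.02  0.21  1.76 -0.    1.17  0.23]
top [(34, 77.0, -54.0, 11.0), (16, 70.0, -4.0, 12.0), (17, 61.0, -32.0, 10.0), (18, 78.0, 60.0, 10.0), (16, 59.0, 28.0, 12.0), (17, 50.0, 60.0, 11.0), (16, 10.0, 4.0, 12.0)]
side [(45, 78.0, -54.0, 10.0), (24, 61.0, -32.0, 11.0), (25, 70.0, -4.0, 11.0), (23, 8.0, 3.0, 11.0), (26, 58.0, 29.0, 10.0), (10, -118.0, 67.0, 38.0), (7, -82.0, 41.0, 4.0), (8, -101.0, 50.0, 16.0), (7, -37.0, 41.0, 4.0), (8, -59.0, 41.0, 3.0), (7, 8.0, 40.0, 3.0), (7, -15.0, 41.0, 4.0), (9, 53.0, 40.0, 3.0), (7, 29.0, 41.0, 4.0), (9, 94.0, 53.0, 20.0), (7, 74.0, 40.0, 2.0)]
top 129 [444.5, 244.2] c [481.1, -254.3] size [21.5, 43.6] yaw -8.3 z [20.0, 26.0, 29.0]
top 127 [460.0, 246.5] c [474.5, -295.3] size [21.1, 43.7] yaw -10.3 z [20.0, 25.0, 30.0]
top 131 [475.0, 247.6] c [470.4, -334.0] size [21.1, 42.7] yaw -4.3 z [19.0, 25.0, 30.0]
top 125 [442.0, 265.9] c [424.5, -243.2] size [20.9, 43.4] yaw -10.1 z [21.0, 26.0, 30.0]
top 131 [472.9, 271.2] c [409.3, -324.0] size [20.9, 43.9] yaw -4.5 z [20.0, 26.0, 29.0]
[27.5 38.5] 1.2
[27.8 -3. ] -0.8
[ 30.2 -41.9] 5.2
[-30.1  40. ] -0.6
[-31.8 -42.1] 5.0
grip [ 0.635  -0.3088  0.0942] 0.12741405519830018
```

All eight balls are in the pan (the 34-pixel blob is two touching), and the five toggles are flat in separate compartments. The scoop is level on its mat and the arm is clear. Handing in.

```bash
python3 -c "
from workcell import bot
print(bot.finish_job())"
```

```text
the job is handed in; nothing more can be done
None
```

I handed the job in at about 92 s, verdict not shown: my last measurements had all five toggles flat in separate compartments, all eight balls in the pan (one rode out with the scoop and was dropped back in), and the empty scoop level on its mat.

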